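# Release the seam catches of the remotes

## Task

Open up the remote controls waiting on the turntable for repair: lift each one off and lay it flat, keys up, in a bay of the holding jig (either way round, one to a bay). With the remotes in the jig, take the stylus by its handle and run it slowly along the L-shaped seam groove of each remote so that all three orange catches are pushed back under the cover - a catch driven in with a jerk snaps off - then hang the stylus back upright in its holder block, collar down on the block, leaving the remotes in their bays. Do not disturb the bottle, the tin or the screwdriver.

Things in the scene. Friction and masses are not known exactly. Their poses are not given: they have to be found in the camera images.
- remote_a: handheld remote control, grey shell, black cover with white keys and one red key, 96 (x) x 54 (y) x 22 mm (z); origin at the centre of its underside. An L-shaped seam groove, 8 mm wide, 8 mm deep, is open to the top, between the cover (inside) and a 4 mm shell wall (outside): long leg along the +y edge, short leg along the +x end. May be absent.
- remote_a_catch0 (a joint): orange snap catch of remote_a, on the groove's long leg (centre line y = +19 mm, floor z = 14 mm, from its open end x = -48 mm to the corner x = +40 mm), centred at x = -22 mm: 0 = sticking 6 mm out of the cover into the groove (2 mm gap; ramps 17 mm long in all, z = 15 to 21 mm), 0.0058 m = wholly back under the cover. Stays where pushed; released from 0.003 m on
- remote_a_catch1 (a joint): orange snap catch of remote_a, on the groove's long leg (centre line y = +19 mm), centred at x = +12 mm: 0 = sticking 6 mm out of the cover into the groove (2 mm gap; ramps 17 mm long in all, z = 15 to 21 mm), 0.0058 m = wholly back under the cover. Stays where pushed; released from 0.003 m on
- remote_a_catch2 (a joint): orange snap catch of remote_a, on the groove's short leg (centre line x = +40 mm, floor z = 14 mm, from the corner y = +19 mm to its open end y = -27 mm), centred at y = -8 mm: 0 = sticking 6 mm out of the cover into the groove (2 mm gap; ramps 17 mm long in all, z = 15 to 21 mm), 0.0058 m = wholly back under the cover. Stays where pushed; released from 0.003 m on
- remote_b: handheld remote control, grey shell, black cover with white keys and one red key, 96 (x) x 54 (y) x 22 mm (z); origin at the centre of its underside. An L-shaped seam groove, 8 mm wide, 8 mm deep, is open to the top, between the cover (inside) and a 4 mm shell wall (outside): long leg along the +y edge, short leg along the +x end. May be absent.
- remote_b_catch0 (a joint): orange snap catch of remote_b, on the groove's long leg (centre line y = +19 mm, floor z = 14 mm, from its open end x = -48 mm to the corner x = +40 mm), centred at x = -22 mm: 0 = sticking 6 mm out of the cover into the groove (2 mm gap; ramps 17 mm long in all, z = 15 to 21 mm), 0.0058 m = wholly back under the cover. Stays where pushed; released from 0.003 m on
- remote_b_catch1 (a joint): orange snap catch of remote_b, on the groove's long leg (centre line y = +19 mm), centred at x = +12 mm: 0 = sticking 6 mm out of the cover into the groove (2 mm gap; ramps 17 mm long in all, z = 15 to 21 mm), 0.0058 m = wholly back under the cover. Stays where pushed; released from 0.003 m on
- remote_b_catch2 (a joint): orange snap catch of remote_b, on the groove's short leg (centre line x = +40 mm, floor z = 14 mm, from the corner y = +19 mm to its open end y = -27 mm), centred at y = -8 mm: 0 = sticking 6 mm out of the cover into the groove (2 mm gap; ramps 17 mm long in all, z = 15 to 21 mm), 0.0058 m = wholly back under the cover. Stays where pushed; released from 0.003 m on
- remote_c: handheld remote control, grey shell, black cover with white keys and one red key, 96 (x) x 54 (y) x 22 mm (z); origin at the centre of its underside. An L-shaped seam groove, 8 mm wide, 8 mm deep, is open to the top, between the cover (inside) and a 4 mm shell wall (outside): long leg along the +y edge, short leg along the +x end. May be absent.
- remote_c_catch0 (a joint): orange snap catch of remote_c, on the groove's long leg (centre line y = +19 mm, floor z = 14 mm, from its open end x = -48 mm to the corner x = +40 mm), centred at x = -22 mm: 0 = sticking 6 mm out of the cover into the groove (2 mm gap; ramps 17 mm long in all, z = 15 to 21 mm), 0.0058 m = wholly back under the cover. Stays where pushed; released from 0.003 m on
- remote_c_catch1 (a joint): orange snap catch of remote_c, on the groove's long leg (centre line y = +19 mm), centred at x = +12 mm: 0 = sticking 6 mm out of the cover into the groove (2 mm gap; ramps 17 mm long in all, z = 15 to 21 mm), 0.0058 m = wholly back under the cover. Stays where pushed; released from 0.003 m on
- remote_c_catch2 (a joint): orange snap catch of remote_c, on the groove's short leg (centre line x = +40 mm, floor z = 14 mm, from the corner y = +19 mm to its open end y = -27 mm), centred at y = -8 mm: 0 = sticking 6 mm out of the cover into the groove (2 mm gap; ramps 17 mm long in all, z = 15 to 21 mm), 0.0058 m = wholly back under the cover. Stays where pushed; released from 0.003 m on
- turntable: round wooden turntable, radius 150 mm, top face 16 mm above the table, spins freely about its centre; origin at its centre, on the table
- jig: fixed aluminium jig, plate 130 x 300 x 8 mm, origin at the centre of its underside; three bays side by side along its y, 100 mm apart, long along its x; blue stops 10 mm high (tops 18 mm above the table) at the ends and corners of each bay; the middle 60 mm of each long side is open for fingers
- bay0 (a point): centre of the floor of bay 0 (y = +100 mm in the jig), 8 mm above the table; axes those of the jig; the pocket is 102 mm along x by 60 mm along y, and takes one remote either way round
- bay1 (a point): centre of the floor of bay 1 (y = +0 mm in the jig), 8 mm above the table; axes those of the jig; the pocket is 102 mm along x by 60 mm along y, and takes one remote either way round
- bay2 (a point): centre of the floor of bay 2 (y = -100 mm in the jig), 8 mm above the table; axes those of the jig; the pocket is 102 mm along x by 60 mm along y, and takes one remote either way round
- stylus: opening stylus, hangs upright in the holder block: yellow square handle 16 x 16 mm from z = 4 to 50 mm, black collar 30 mm across from z = 0 to 4 mm, steel shaft 8 mm thick down to z = -25 mm, then 5 mm thick to the tip at z = -50 mm; origin at the centre of the collar's underside, z up along the handle, x and y square to its faces
- stylus_tip (a point): the stylus's tip, 50 mm below its origin
- holder_hole0 (a point): centre of the mouth of the 19 mm square hole through the fixed wooden holder block (50 x 50 x 55 mm), 55 mm above the table; z up; the stylus's collar rests on the block's top round this hole
- flux: bystander: small amber bottle with white cap, 36 mm across, 75 mm high, origin at the centre of its underside
- tin: bystander: closed round steel tin, 60 mm across, 45 mm high, origin at the centre of its underside
- driver: bystander: screwdriver with red handle, 160 mm long, lying on the table

How it is judged:
On the way, in this order (a step that is already met when the one before it is completed fails the run):
1. every remote present lies flat in a bay of the jig (((x of remote_a in the frame of bay0 between -0.006 and 0.006 m and y of remote_a in the frame of bay0 between -0.006 and 0.006 m and z of remote_a in the frame of bay0 between -0.003 and 0.003 m and angle between remote_a's own z axis and vertical below 0.06 rad) or (x of remote_a in the frame of bay1 between -0.006 and 0.006 m and y of remote_a in the frame of bay1 between -0.006 and 0.006 m and z of remote_a in the frame of bay1 between -0.003 and 0.003 m and angle between remote_a's own z axis and vertical below 0.06 rad) or (x of remote_a in the frame of bay2 between -0.006 and 0.006 m and y of remote_a in the frame of bay2 between -0.006 and 0.006 m and z of remote_a in the frame of bay2 between -0.003 and 0.003 m and angle between remote_a's own z axis and vertical below 0.06 rad)) and ((x of remote_b in the frame of bay0 between -0.006 and 0.006 m and y of remote_b in the frame of bay0 between -0.006 and 0.006 m and z of remote_b in the frame of bay0 between -0.003 and 0.003 m and angle between remote_b's own z axis and vertical below 0.06 rad) or (x of remote_b in the frame of bay1 between -0.006 and 0.006 m and y of remote_b in the frame of bay1 between -0.006 and 0.006 m and z of remote_b in the frame of bay1 between -0.003 and 0.003 m and angle between remote_b's own z axis and vertical below 0.06 rad) or (x of remote_b in the frame of bay2 between -0.006 and 0.006 m and y of remote_b in the frame of bay2 between -0.006 and 0.006 m and z of remote_b in the frame of bay2 between -0.003 and 0.003 m and angle between remote_b's own z axis and vertical below 0.06 rad)) and ((x of remote_c in the frame of bay0 between -0.006 and 0.006 m and y of remote_c in the frame of bay0 between -0.006 and 0.006 m and z of remote_c in the frame of bay0 between -0.003 and 0.003 m and angle between remote_c's own z axis and vertical below 0.06 rad) or (x of remote_c in the frame of bay1 between -0.006 and 0.006 m and y of remote_c in the frame of bay1 between -0.006 and 0.006 m and z of remote_c in the frame of bay1 between -0.003 and 0.003 m and angle between remote_c's own z axis and vertical below 0.06 rad) or (x of remote_c in the frame of bay2 between -0.006 and 0.006 m and y of remote_c in the frame of bay2 between -0.006 and 0.006 m and z of remote_c in the frame of bay2 between -0.003 and 0.003 m and angle between remote_c's own z axis and vertical below 0.06 rad))), for 0.2 s.
2. all catches of all remotes are pushed back by 3 mm or more, the remotes in their bays (all of step 1 and value of joint each of remote_a_catch0, remote_a_catch1, remote_a_catch2, remote_b_catch0, remote_b_catch1, remote_b_catch2, remote_c_catch0, remote_c_catch1, remote_c_catch2 above 0.003 m), for 0.2 s.
At the end, for the whole second after the job is handed in: Every remote present lies flat (within 0.06 rad) in a bay, within 6 mm of its centre; each of its three catches is pushed back by at least 3 mm; the stylus hangs in the holder within 9 mm of the hole's centre, its collar within 4 mm of the mouth's height, upright within 0.1 rad; all at rest (all of step 2 and horizontal distance between stylus and holder_hole0 below 0.009 m and z of stylus in the frame of holder_hole0 between -0.004 and 0.004 m and angle between stylus's own z axis and vertical below 0.1 rad and linear speed of each of remote_a, remote_b, remote_c, stylus below 0.02 m/s); the robot touches nothing.
It fails at once if a bystander (bottle, tin or screwdriver) moved by more than 30 mm (distance of any of flux, tin, driver from where it was at the start of the episode above 0.03 m).
It fails at once if a catch of remote_a is driven in by the stylus faster than 0.1 m/s and snaps (distance between stylus_tip and remote_a below 0.075 m and velocity of joint any of remote_a_catch0, remote_a_catch1, remote_a_catch2 above 0.1 m/s).
It fails at once if a catch of remote_b is driven in by the stylus faster than 0.1 m/s and snaps (distance between stylus_tip and remote_b below 0.075 m and velocity of joint any of remote_b_catch0, remote_b_catch1, remote_b_catch2 above 0.1 m/s).
It fails at once if a catch of remote_c is driven in by the stylus faster than 0.1 m/s and snaps (distance between stylus_tip and remote_c below 0.075 m and velocity of joint any of remote_c_catch0, remote_c_catch1, remote_c_catch2 above 0.1 m/s).
Of remote_a, remote_b, remote_c only 2 to 3 are there at a start; the rules pass over those that are not, and their reading is None.
At some moment in a run one of remote_a, remote_b, remote_c may be knocked a few centimetres aside while the robot is not near it.
Once in a run the grip may slacken for a moment while it holds something.
It also fails if it takes over 210 s, if anything falls off the work surface, if the arm or the gripper's body presses on something with over 40 N, if the wrist force passes 120 N, or if a joint passes its speed limit or range.

## Robot

A 6-joint arm with a two-finger parallel gripper is mounted at the origin on the work surface. World frame = base frame: x ahead of the robot, y to its left, z up, the work surface at z = 0. Lengths are in m, angles in rad, forces in N, time in s.
With the tool pointing down it reaches from about 0.425 to 0.95 m from the base axis. Payload 3.5 kg.
Tool frame: the origin (TCP) lies midway between the tips of the shut fingers; the grasp point (between the pads) lies 19 mm behind it; z points along the fingers, y is the direction in which the jaws open and shut (so a half turn about z gives the same grasp; the last joint's range is limited). The gripper opens to 85 mm and grips with 20 to 120 N. Pads are 22 mm wide; open, the fingers measure 114 mm over their backs; the gripper's body (76 mm by 85 mm) begins 54 mm behind the grasp point. The pads swing forward as they close: fully open they stand 13 mm farther back than shut.
Start: joints at [1.032, 0.286, 1.577, -0, 1.279, -0.15], TCP at [0.256, 0.625, 0.199] pointing down, gripper open.
Joint ranges: [-2.77, 2.77], [-0.9, 2.22], [0.21, 2.48], [-1.53, 4.67], [0.24, 2.81], [-2.84, 2.84]. Speed limits (rad/s): [2.79, 2.79, 3.14, 3.14, 3.14, 3.14].

## Interface

Orientations are given as a unit quaternion [w, x, y, z].
In Python, from station import state, vision, manip gives the robot as it stands. The module is installed in compiled form; this text tells all that it offers.
- The arm moves only by the shell command python3 -m crank 'ROWS' [FORCE]. ROWS is JSON, a list of rows, each a list of 7 numbers: the shift along the tool's x, y, z in m, then the turn, a rotation vector about the tool's x, y, z in degrees, then the closure in counts, from 0 (fully open) to 255 (shut). A call has 1 to 8 rows; each row is the pose to reach, as a shift and turn from the pose measured when the call began, along the tool's axes at that moment; what a row does not reach only later rows make up. A row lasts 1/8 s, in which the tool goes at most 62.5 mm and 10.7 degrees, less where a joint would pass 70% of its speed; a pose out of reach is approached as far as the arm can. A call with a gripper value outside its range is refused whole. The fingers move at their own pace and stop on an object; FORCE is the grip in N (left out, the last holds). Time passes only in rows, so rows that repeat a pose let the fingers close. It gives the time, the measured TCP pose, the force and the opening at its end, in the units of the state.
- state(): the state, without advancing time (a new reading comes with each control period).
- vision.get_image(name): name is "scene" or "top"; returns a dict with "image" (384x512x3 uint8, red, green, blue), "K" (3x3 intrinsics, pixels), "world_from_camera" (4x4, takes a point from camera to world coordinates). Camera axes: x right, y down, z forward; pixel columns grow to the right and rows downward; lengths in m; the calibration is good to about 2 mm. A picture is of the moment at which its call begins. There is no depth.
- manip.hand_in(): hands the job in, once; it reports no verdict.
The state is a dict: "time": time; "joint_positions": joint angles; "joint_vel": joint speeds; "tau": joint torques, N m; "tcp_pos": TCP position; "tcp_rot": TCP orientation; "wrist_force": force on the tool from outside, world axes, zero at the start; "moment": the same for the moment, N m; "finger_gap": finger opening in m.
Only numpy, scipy, OpenCV 4.12 (cv2) and the standard library are available. Lean on these libraries where they do the work, as an engineer would, in place of code of your own. Each camera call takes 0.05 s, during which the arm holds its last target.

## Working session

There is one attempt and no reset: what is moved stays moved. The work goes in short steps, Python scripts to look and compute and a shell command to move; the robot and the scene stay as the last step left them, time stands still between calls to the robot, and variables do not carry over. Pictures are saved under pics/ and viewed, and the job is handed in when it is done.

```bash
mkdir -p pics; ls; python3 - <<'E'
from station import state, vision, manip
import cv2, numpy as np
s=state(); print(s)
for n in ("scene","top"):
    d=vision.get_image(n); cv2.imwrite(f"pics/{n}0.png",d["image"][:,:,::-1]); print(n,d["K"],d["world_from_camera"])
E
```

```text
pics
{'time': 0.0, 'joint_positions': array([ 1.03200754e+00,  2.87179857e-01,  1.57819906e+00, -1.93338247e-05,
        1.27857615e+00, -1.49992774e-01]), 'joint_vel': array([ 0.00135676, -0.00233124,  0.00087026,  0.00016381, -0.00105075,
        0.00062034]), 'tau': array([ 3.07932896e-04, -4.05995286e+01, -2.92619312e+01, -1.85819331e-04,
        5.89569536e-03,  6.81785167e-06]), 'tcp_pos': array([0.25546531, 0.62399249, 0.19712585]), 'tcp_rot': array([-3.90092857e-04,  1.93173037e-01,  9.81163994e-01, -1.11497319e-03]), 'wrist_force': array([-0.46871316,  0.10666   , -0.42123437]), 'moment': array([-0.00338826, -0.0067577 , -0.03276431]), 'finger_gap': 0.08552594524702761}
scene [[390.19906484   0.         251.09163663]
 [  0.         390.19906484 186.03114579]
 [  0.           0.           1.        ]] [[-0.66091391  0.53088821 -0.53042485  1.032489  ]
 [ 0.75039578  0.4581296  -0.47646977  0.46067106]
 [-0.00994886 -0.71293407 -0.70116049  0.78511903]
 [ 0.          0.          0.          1.        ]]
top [[480.07354198   0.         257.27190426]
 [  0.         480.07354198 181.55514834]
 [  0.           0.           1.        ]] [[-0.02742969 -0.9896122   0.14112161  0.29337429]
 [-0.9993377   0.03052421  0.01980988 -0.04401208]
 [-0.02391172 -0.14048477 -0.98979405  1.4784433 ]
 [ 0.          0.          0.          1.        ]]
```

View pics/scene0.png

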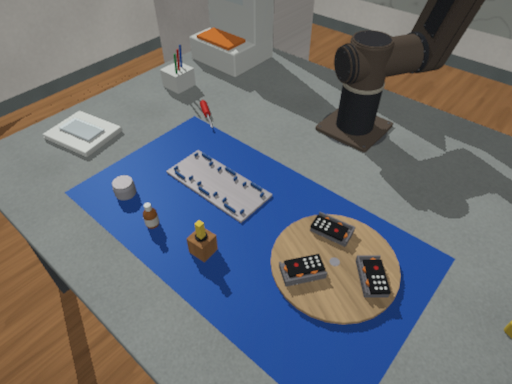

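View pics/top0.png

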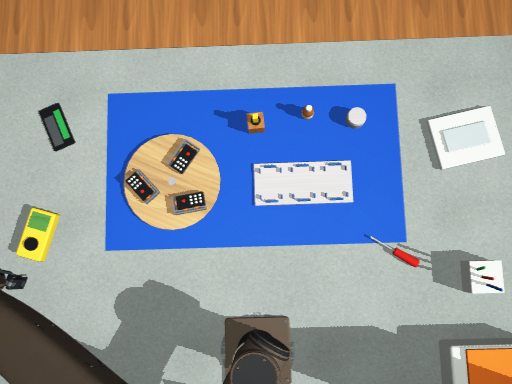

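Three remotes on the turntable (top view about (141,186), (184,157), (187,202)), jig at (303,183), stylus block (256,122), tin (357,118), bottle (308,112), driver (400,252).

```bash
cat > h.py <<'E'
from station import state, vision, manip
import cv2, numpy as np
from scipy.spatial.transform import Rotation as R
def img(n): 
    d=vision.get_image(n); return d["image"][:,:,::-1].copy(), d["K"], d["world_from_camera"]
def ray(px,K,T,z):
    px=np.atleast_2d(px).astype(float)
    d=np.c_[(px[:,0]-K[0,2])/K[0,0],(px[:,1]-K[1,2])/K[1,1],np.ones(len(px))]@T[:3,:3].T
    o=T[:3,3]; t=(z-o[2])/d[:,2]; return o+t[:,None]*d
def proj(P,K,T):
    P=np.atleast_2d(P); c=(P-T[:3,3])@T[:3,:3]; return np.c_[c[:,0]/c[:,2]*K[0,0]+K[0,2],c[:,1]/c[:,2]*K[1,1]+K[1,2]]
def crop(im,x,y,w,h,f,name):
    cv2.imwrite(name,cv2.resize(im[y:y+h,x:x+w],None,fx=f,fy=f,interpolation=cv2.INTER_CUBIC))
E
python3 - <<'E'
from h import *
a=cv2.imread("pics/top0.png"); crop(a,115,125,115,110,5,"pics/t_tt.png"); crop(a,230,95,145,120,5,"pics/t_jig.png")
b=cv2.imread("pics/scene0.png"); crop(b,265,205,145,120,5,"pics/s_tt.png"); crop(b,100,145,180,120,4,"pics/s_jig.png")
E
```

```text
(no output)
```

View pics/t_tt.png

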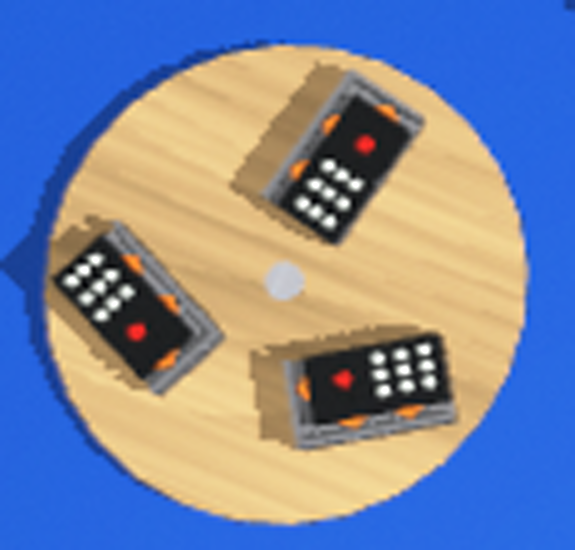

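View pics/s_tt.png

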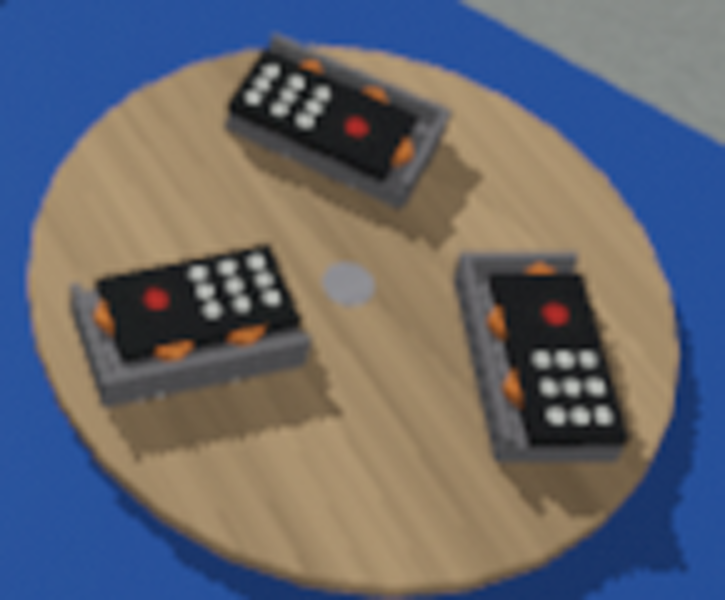

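View pics/t_jig.png

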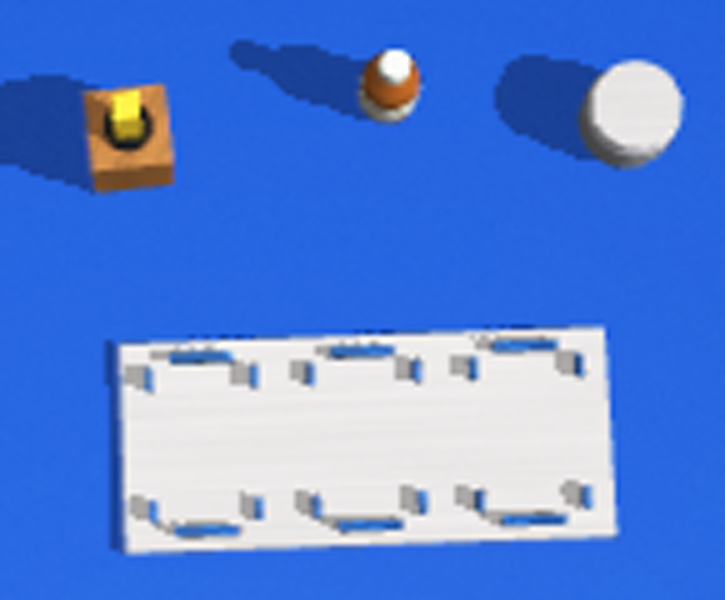

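View pics/s_jig.png

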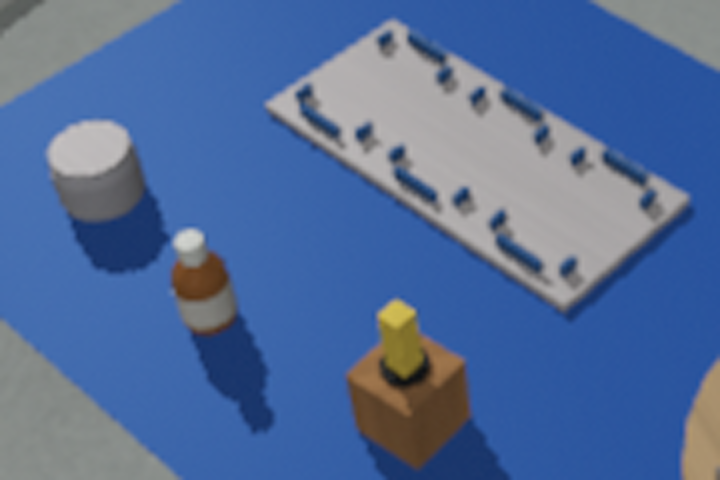

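Crops: three remotes keys up on the turntable, orange catches and grey L walls visible; jig plate corners in the top crop about (120,345),(605,328),(615,535),(125,552). Now measuring.

```bash
cat > meas.py <<'E'
from h import *
def rem(im,K,T,zb,roi,verbose=True,orange=False):
    """remotes: red key, white keys, black cover hull at top z=zb+.022"""
    hsv=cv2.cvtColor(im,cv2.COLOR_BGR2HSV); x,y,w,h=roi
    m=np.zeros(im.shape[:2],np.uint8)
    blk=(hsv[...,2]<60).astype(np.uint8)*255
    m[y:y+h,x:x+w]=blk[y:y+h,x:x+w]
    out=[]
    red=((hsv[...,0]<4)|(hsv[...,0]>174))&(hsv[...,1]>180)&(hsv[...,2]>130)
    wht=(hsv[...,1]<40)&(hsv[...,2]>150)
    m=cv2.morphologyEx(m,cv2.MORPH_CLOSE,np.ones((3,3)))
    for c in cv2.findContours(m,cv2.RETR_EXTERNAL,cv2.CHAIN_APPROX_NONE)[0]:
        if cv2.contourArea(c)<120: continue
        P=ray(c[:,0,:],K,T,zb+.022)[:,:2].astype(np.float32)
        (cx,cy),(w_,h_),a=cv2.minAreaRect(P*1000)
        inside=np.zeros_like(m); cv2.drawContours(inside,[cv2.convexHull(c)],-1,255,-1)
        r=np.argwhere(red&(inside>0)); wk=np.argwhere(wht&(inside>0))
        rp=ray(r[:,::-1].mean(0),K,T,zb+.022)[0,:2] if len(r) else None
        wp=ray(wk[:,::-1].mean(0),K,T,zb+.022)[0,:2] if len(wk) else None
        out.append((cx,cy,w_,h_,a,rp,wp))
        if rp is None or wp is None: continue
        v=rp-wp; ang=np.degrees(np.arctan2(v[1],v[0]))
        print("cover c (%.1f,%.1f) size %.1f x %.1f rectang %.1f | red-white ang %.1f dist %.1f red(%.1f,%.1f) wht(%.1f,%.1f)"%(cx,cy,w_,h_,a,ang,np.hypot(*v)*1000,*(rp*1000),*(wp*1000)))
    return out
def jig(im,K,T,roi):
    hsv=cv2.cvtColor(im,cv2.COLOR_BGR2HSV); x,y,w,h=roi
    m=np.zeros(im.shape[:2],np.uint8); t=((hsv[...,1]<60)&(hsv[...,2]>115)).astype(np.uint8)*255
    m[y:y+h,x:x+w]=t[y:y+h,x:x+w]
    m=cv2.morphologyEx(m,cv2.MORPH_CLOSE,np.ones((7,7)))
    c=max(cv2.findContours(m,cv2.RETR_EXTERNAL,cv2.CHAIN_APPROX_NONE)[0],key=cv2.contourArea)
    P=ray(c[:,0,:],K,T,.008)[:,:2].astype(np.float32)*1000
    print("jig",cv2.minAreaRect(P))
E
python3 - <<'E'
from meas import *
for n,rr,rj in (("top",(115,125,115,110),(240,150,125,65)),("scene",(265,205,145,120),(150,140,135,90))):
    im,K,T=img(n); print(n); rem(im,K,T,.016,rr); jig(im,K,T,rj)
print(R.from_quat(np.roll(state()["tcp_rot"],-1)).as_matrix().round(3))
E
```

```text
top
cover c (447.1,190.7) size 41.2 x 82.9 rectang 8.6 | red-white ang 96.7 dist 36.9 red(448.3,210.4) wht(452.6,173.8)
cover c (496.8,345.3) size 83.5 x 40.6 rectang 41.4 | red-white ang -139.9 dist 37.6 red(480.6,336.0) wht(509.3,360.3)
cover c (577.3,208.9) size 42.8 x 82.7 rectang 53.8 | red-white ang -36.8 dist 37.9 red(592.7,196.3) wht(562.3,219.0)
jig ((495.843994140625, -154.6805419921875), (129.99583435058594, 299.6853332519531), 0.2592127323150635)
scene
cover c (499.7,347.6) size 89.2 x 42.7 rectang 41.5 | red-white ang -140.3 dist 38.7 red(479.8,336.8) wht(509.5,361.5)
cover c (581.2,212.7) size 45.0 x 83.4 rectang 54.2 | red-white ang -37.3 dist 37.3 red(591.0,196.6) wht(561.4,219.2)
cover c (450.6,194.5) size 49.8 x 83.4 rectang 9.1 | red-white ang 98.8 dist 37.0 red(447.3,211.3) wht(452.9,174.7)
jig ((496.4088439941406, -151.60208129882812), (133.04010009765625, 301.807861328125), 0.25110071897506714)
[[-0.925  0.379 -0.001]
 [ 0.379  0.925 -0.001]
 [ 0.    -0.001 -1.   ]]
```

```bash
cat > go.py <<'E'
# usage: go.py x y z(mm) psi(deg, tool y heading): prints shift (m, tool axes) and turn
import sys; from h import *
s=state(); M=R.from_quat(np.roll(s["tcp_rot"],-1)).as_matrix()
p=np.array(s["tcp_pos"])
print("t %.2f tcp %s psi %.2f q6 %.2f gap %.1f F %s tilt %.2f"%(s["time"],(p*1000).round(1),np.degrees(np.arctan2(M[1,1],M[0,1])),s["joint_positions"][5],s["finger_gap"]*1000,np.round(s["wrist_force"],1),np.degrees(np.arccos(-M[2,2]))))
a=[float(v) for v in sys.argv[1:]]
for i in range(0,len(a),4):
    x,y,z,ps=a[i:i+4]; t=np.array([x,y,z])/1000
    c,sn=np.cos(np.radians(ps)),np.sin(np.radians(ps))
    yv=np.array([c,sn,0]); zv=np.array([0,0,-1.]); D=np.c_[np.cross(yv,zv),yv,zv]
    print("shift",(M.T@(t-p)).round(4),"turn",np.degrees(R.from_matrix(M.T@D).as_rotvec()).round(2))
E
python3 go.py 440.3 195.7 120 8.6
```

```text
t 0.20 tcp [255.6 624.2 197.6] psi 67.73 q6 -0.15 gap 85.5 F [ 0.8 -0.2 -1.7] tilt 0.09
shift [-0.3334 -0.3264  0.0781] turn [-8.000e-02  3.000e-02  5.913e+01]
```

```bash
python3 -m crank '[[-0.333,-0.326,0.078,0,0,59.1,0],[-0.333,-0.326,0.078,0,0,59.1,0],[-0.333,-0.326,0.078,0,0,59.1,0],[-0.333,-0.326,0.078,0,0,59.1,0],[-0.333,-0.326,0.078,0,0,59.1,0],[-0.333,-0.326,0.078,0,0,59.1,0],[-0.333,-0.326,0.078,0,0,59.1,0],[-0.333,-0.326,0.078,0,0,59.1,0]]' 60; python3 go.py 440.3 195.7 120 8.6 440.3 195.7 14 8.6
python3 - <<'E'
from meas import *
for n,rr in (("top",(115,125,115,110)),("scene",(265,205,145,120))):
    im,K,T=img(n); cv2.imwrite(f"pics/{n}1.png",im); print(n); rem(im,K,T,.016,rr)
E
```

```text
time: 1.2
tcp_pos: [0.4405, 0.1937, 0.1195]
tcp_rot: [0.0, 0.653, 0.757, -0.001]
wrist_force: [-0.2, -0.8, 0.4]
finger_gap: 0.0854
t 1.20 tcp [440.5 193.7 119.5] psi 8.49 q6 0.06 gap 85.4 F [-0.2 -0.8  0.4] tilt 0.11
shift [ 0.002   0.0001 -0.0005] turn [-0.08  0.08 -0.11]
shift [0.0021 0.0002 0.1055] turn [-0.08  0.08 -0.11]
top
cover c (566.3,216.4) size 48.3 x 106.8 rectang 50.9 | red-white ang -38.2 dist 32.8 red(592.7,196.3) wht(566.9,216.6)
scene
cover c (500.7,348.5) size 86.5 x 42.7 rectang 41.5 | red-white ang -140.0 dist 38.6 red(479.8,336.8) wht(509.3,361.6)
cover c (581.1,212.6) size 44.8 x 83.4 rectang 54.3 | red-white ang -37.4 dist 36.6 red(591.0,196.6) wht(562.0,218.8)
cover c (450.9,194.5) size 49.5 x 83.2 rectang 9.3 | red-white ang 98.2 dist 36.9 red(447.3,211.3) wht(452.5,174.7)
```

View pics/scene1.png

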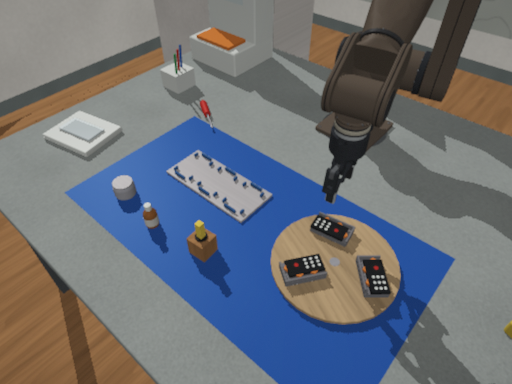

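Scene view: gripper hangs over the remote at (331,230), scene otherwise unchanged. Descend and grip.

```bash
python3 -m crank '[[0.002,0,0.04,0,0,0,0],[0.002,0,0.08,0,0,0,0],[0.002,0,0.104,0,0,0,0],[0.002,0,0.104,0,0,0,90],[0.002,0,0.104,0,0,0,130],[0.002,0,0.104,0,0,0,130],[0.002,0,0.104,0,0,0,130],[0.002,0,0.104,0,0,0,130]]' 60; python3 go.py 440.3 195.7 120 8.6
```

```text
time: 2.3
tcp_pos: [0.4406, 0.1953, 0.0159]
tcp_rot: [0.0, 0.654, 0.757, -0.001]
wrist_force: [1.3, 0.4, -0.2]
finger_gap: 0.0419
t 2.30 tcp [440.6 195.3  15.9] psi 8.35 q6 0.06 gap 41.9 F [ 1.3  0.4 -0.2] tilt 0.12
shift [ 0.0002 -0.0003 -0.1041] turn [-0.06  0.1  -0.25]
```

```bash
python3 - <<'E'
from meas import *
for n,r in (("top",(100,120,140,120,4)),("scene",(265,180,145,120,4))):
    im,K,T=img(n); crop(im,*r,f"pics/{n}2.png")
E
```

```text
(no output)
```

View pics/scene2.png

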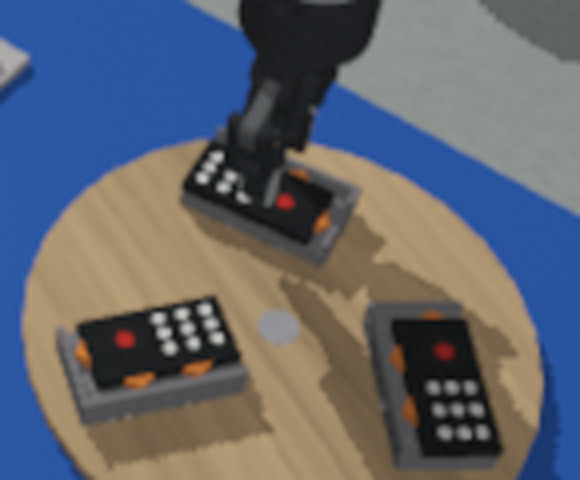

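View pics/top2.png

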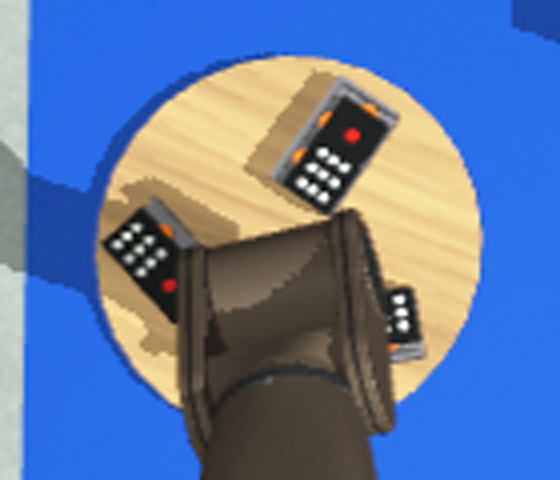

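The scene crop suggests the near fingertip is over the cover rather than beside it; check by projecting.

```bash
python3 - <<'E'
from meas import *
im,K,T=img("scene"); s=state(); M=R.from_quat(np.roll(s["tcp_rot"],-1)).as_matrix(); p=s["tcp_pos"]
f=6;x0,y0=300,190
c=cv2.resize(im[y0:y0+80,x0:x0+100],None,fx=f,fy=f,interpolation=cv2.INTER_CUBIC)
def d(P,col):
    for q in proj(P,K,T): cv2.circle(c,(int((q[0]-x0)*f),int((q[1]-y0)*f)),3,col,-1)
d([p],(0,255,0))
for sgn in (-1,1):
  for z in (0,-.019,-.032): d([p+M@np.array([0,sgn*.021,z])],(255,0,255) if sgn>0 else (255,255,0))
cv2.imwrite("pics/pr.png",c); print(s["finger_gap"])
E
```

```text
0.04157267222373356
```

View pics/pr.png

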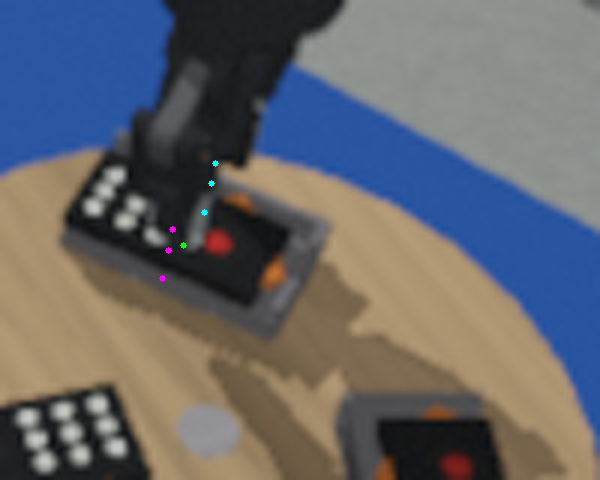

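```bash
python3 -m crank '[[0,0,0,0,0,0,0],[0,0,0,0,0,0,0],[0,0,0,0,0,0,0],[0,0,0,0,0,0,0]]'; cat > pr.py <<'E'
import sys
from meas import *
im,K,T=img("scene"); s=state(); M=R.from_quat(np.roll(s["tcp_rot"],-1)).as_matrix(); p=s["tcp_pos"]
q=proj([p],K,T)[0]
f=6;x0,y0=int(q[0]-60),int(q[1]-60)
c=cv2.resize(im[y0:y0+90,x0:x0+120],None,fx=f,fy=f,interpolation=cv2.INTER_CUBIC)
def d(P,col):
    for q in proj(P,K,T): cv2.circle(c,(int((q[0]-x0)*f),int((q[1]-y0)*f)),3,col,-1)
d([p],(0,255,0)); g=s["finger_gap"]/2
for sgn in (-1,1):
  for z in (0,-.019,-.032): d([p+M@np.array([0,sgn*g,z])],(255,0,255) if sgn>0 else (255,255,0))
cv2.imwrite(sys.argv[1],c); print(s["finger_gap"],s["wrist_force"])
E
python3 pr.py pics/pr2.png
```

```text
time: 2.95
tcp_pos: [0.4403, 0.1952, 0.0154]
tcp_rot: [0.0, 0.654, 0.757, -0.001]
wrist_force: [0.2, -0.0, 0.1]
finger_gap: 0.0855
0.08504204046680461 [-0.20979271 -0.61465158  0.27412501]
```

View pics/pr2.png

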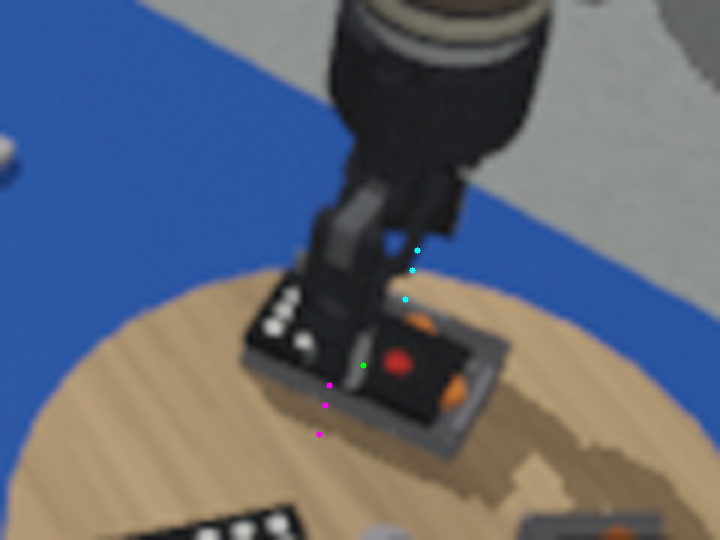

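```bash
python3 -m crank '[[0,0,-0.03,0,0,0,0],[0,0,-0.06,0,0,0,100],[0,0,-0.09,0,0,0,255],[0,0,-0.09,0,0,0,255],[0,0,-0.09,0,0,0,255],[0,0,-0.09,0,0,0,255],[0,0,-0.09,0,0,0,255],[0,0,-0.09,0,0,0,255]]'; python3 pr.py pics/pr3.png;python3 -m crank '[[0,0,0,0,0,0,0],[0,0,0,0,0,0,0],[0,0,0,0,0,0,0],[0,0,0,0,0,0,0],[0,0,0,0,0,0,0],[0,0,0,0,0,0,0]]'; python3 pr.py pics/pr4.png
```

```text
time: 4.0
tcp_pos: [0.44, 0.1953, 0.1048]
tcp_rot: [-0.0, 0.654, 0.757, -0.002]
wrist_force: [-0.5, 0.7, 0.6]
finger_gap: -0.0003
-0.00023722244830754624 [ 0.30581252 -0.31080624 -0.99089456]
time: 4.8
tcp_pos: [0.4402, 0.1953, 0.105]
tcp_rot: [-0.0, 0.654, 0.757, -0.002]
wrist_force: [-0.3, -0.3, 0.5]
finger_gap: 0.0854
0.08508314729509055 [ 0.16201229 -0.74060651 -1.0542003 ]
```

View pics/pr3.png

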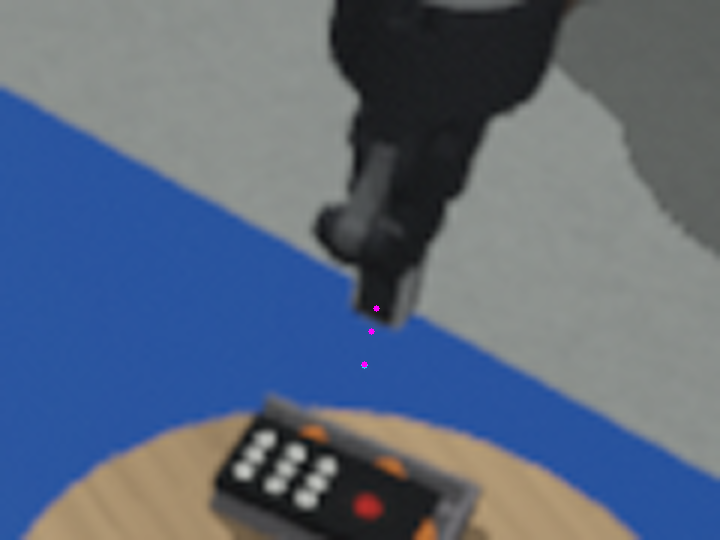

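View pics/pr4.png

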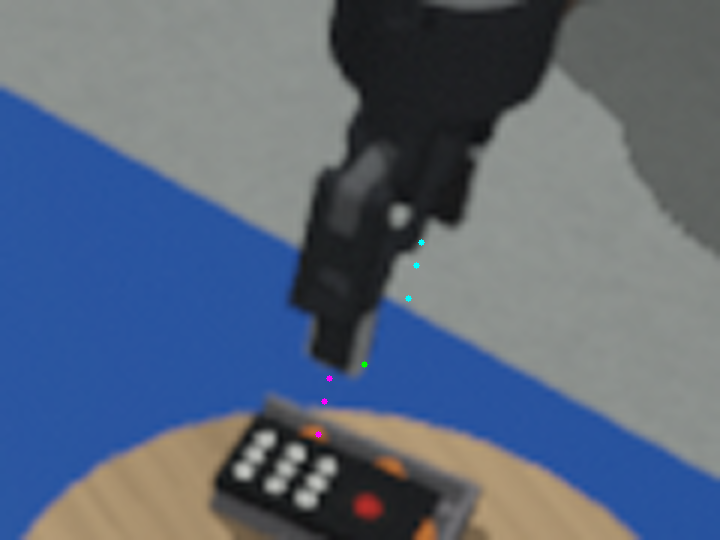

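```bash
python3 - <<'E'
from meas import *
im,K,T=img("top"); a=cv2.imread("pics/top0.png")
p=np.array([.2555,.6242,.1974]); M=R.from_quat([.193173,.981164,-.0011,-.0004]).as_matrix()
print(proj([p],K,T))
f=8;c=cv2.resize(a[255:315,0:60],None,fx=f,fy=f,interpolation=cv2.INTER_CUBIC)
for sgn in(-1,1):
  for z in(-.013,-.045):
    q=proj([p+M@np.array([0,sgn*.0427,z])],K,T)[0]; cv2.circle(c,(int(q[0]*f),int((q[1]-255)*f)),3,(255,0,255),-1)
q=proj([p],K,T)[0]; cv2.circle(c,(int(q[0]*f),int((q[1]-255)*f)),3,(0,255,0),-1)
cv2.imwrite("pics/t0c.png",c)
E
```

```text
[[ 17.92446159 271.04989191]]
```

View pics/t0c.png

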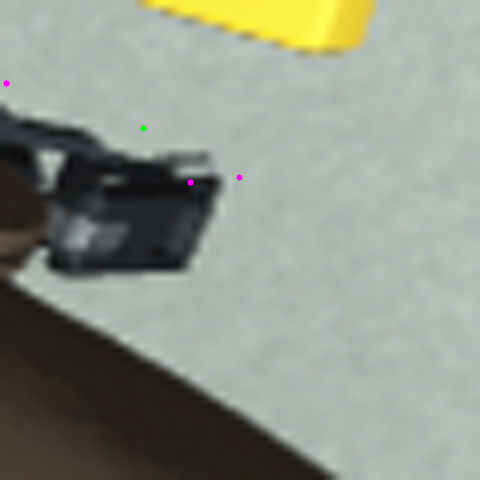

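Both views agree the fingertips sit about 20–25 mm behind the reported TCP, so I must descend further than the description implies. I'll do so carefully, watching force.

```bash
python3 -m crank '[[0,0,0.04,0,0,0,0],[0,0,0.08,0,0,0,0],[0,0,0.095,0,0,0,0],[0,0,0.102,0,0,0,0],[0,0,0.109,0,0,0,0],[0,0,0.109,0,0,0,0]]' 60; python3 pr.py pics/pr5.png; python3 go.py 440.3 195.7 -4 8.6
```

```text
time: 5.65
tcp_pos: [0.4405, 0.1952, -0.0035]
tcp_rot: [0.0, 0.654, 0.757, -0.001]
wrist_force: [-0.2, -0.2, 0.5]
finger_gap: 0.0854
0.08500845451113168 [ 0.34366131  0.07614242 -0.3226971 ]
t 5.70 tcp [440.6 195.2  -3.3] psi 8.35 q6 0.06 gap 85.0 F [ 0.3  0.1 -0.3] tilt 0.13
shift [ 0.0005 -0.0002  0.0007] turn [-0.08  0.1  -0.25]
```

View pics/pr5.png

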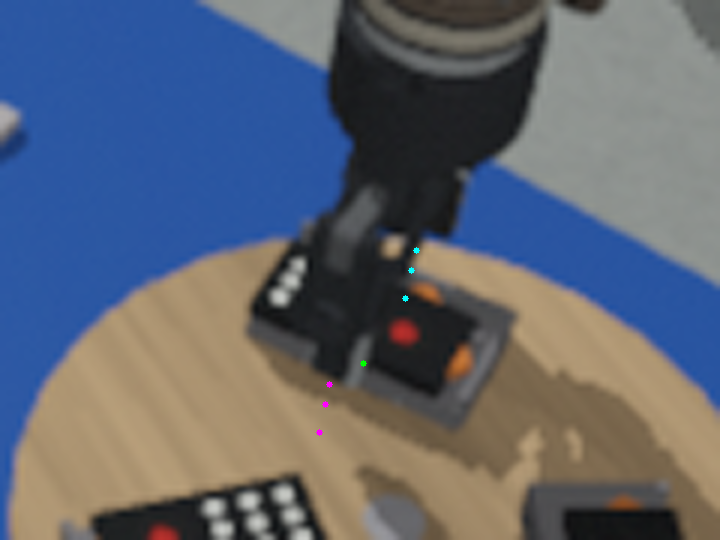

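Near fingertip now overlaps the remote's side below its top edge. Close.

```bash
python3 -m crank '[[0,0,0.006,0,0,0,30],[0,0,0.006,0,0,0,80],[0,0,0.006,0,0,0,130],[0,0,0.006,0,0,0,130],[0,0,0.006,0,0,0,130],[0,0,0.006,0,0,0,130]]' 60; python3 pr.py pics/pr6.png; python3 go.py 440.3 195.7 -4 8.6
```

```text
time: 6.45
tcp_pos: [0.441, 0.1953, -0.0088]
tcp_rot: [0.0, 0.654, 0.757, -0.001]
wrist_force: [-0.2, 0.2, 3.0]
finger_gap: 0.0525
0.05229890060433655 [0.47974253 0.480369   4.32861127]
t 6.50 tcp [441.1 195.3  -8.8] psi 8.35 q6 0.06 gap 52.3 F [0.5 0.5 4.3] tilt 0.10
shift [ 0.0005 -0.0007 -0.0048] turn [-0.03  0.1  -0.25]
```

View pics/pr6.png

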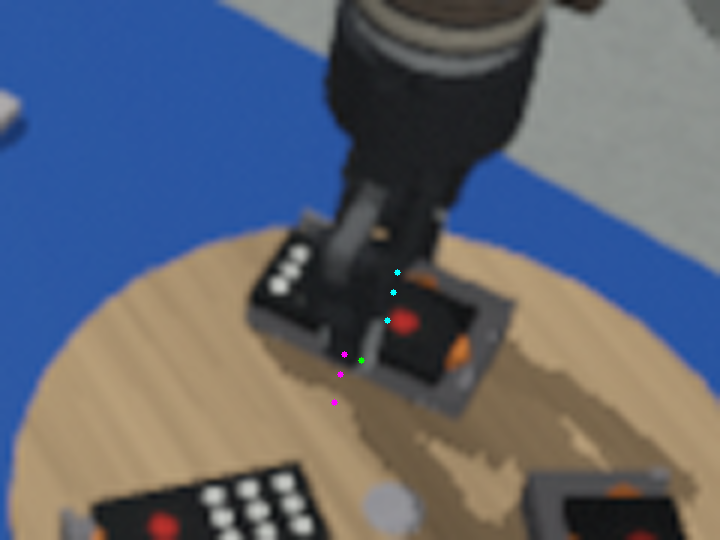

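```bash
python3 -m crank '[[0,0,-0.005,0,0,0,130],[0,0,-0.02,0,0,0,130],[0,0,-0.06,0,0,0,130],[0,0,-0.11,0,0,0,130],[0,0,-0.11,0,0,0,130]]' 80; python3 go.py 490 -250 100 90; python3 pr.py pics/pr7.png
```

```text
time: 7.12
tcp_pos: [0.4446, 0.1963, 0.1064]
tcp_rot: [0.004, 0.654, 0.757, 0.003]
wrist_force: [-0.5, -0.4, -2.8]
finger_gap: 0.0518
t 7.12 tcp [444.6 196.3 106.4] psi 8.35 q6 0.06 gap 51.8 F [-0.5 -0.4 -2.8] tilt 0.58
shift [-0.4482 -0.02    0.0067] turn [  0.43   0.46 -81.65]
0.052070977072915664 [ 0.34322801 -0.23831588 -2.18238539]
```

View pics/pr7.png

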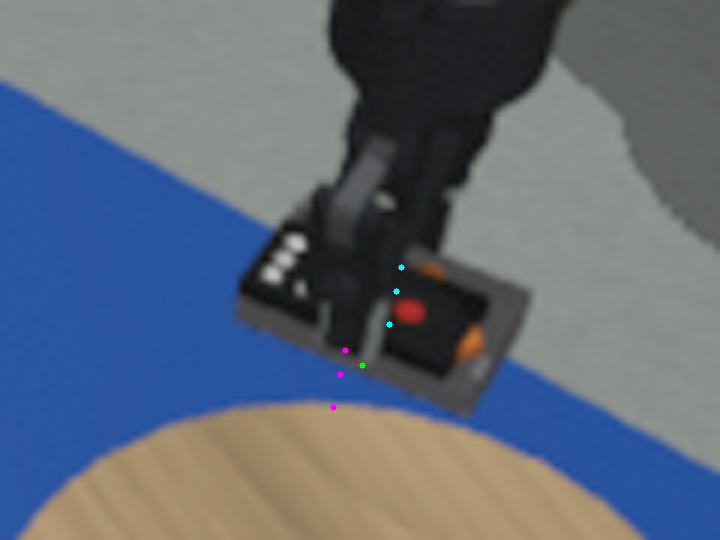

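```bash
python3 -m crank '[[-0.056,-0.0025,0.001,0,0,-10,130],[-0.112,-0.005,0.002,0,0,-20,130],[-0.168,-0.0075,0.003,0,0,-30,130],[-0.224,-0.01,0.004,0,0,-40.8,130],[-0.28,-0.0125,0.005,0,0,-51,130],[-0.336,-0.015,0.006,0.2,0.2,-61,130],[-0.392,-0.0175,0.007,0.4,0.4,-71,130],[-0.448,-0.02,0.007,0.4,0.4,-81.6,130]]' 80; python3 go.py 496 -253 60 90; python3 - <<'E'
from meas import *
im,K,T=img("top"); cv2.imwrite("pics/top8.png",im); crop(im,235,120,150,120,5,"pics/top8c.png")
im,K,T=img("scene"); crop(im,100,90,200,140,4,"pics/s8c.png")
E
```

```text
time: 8.18
tcp_pos: [0.4857, -0.2458, 0.0947]
tcp_rot: [-0.004, 0.039, 0.999, 0.001]
wrist_force: [0.1, 0.1, -1.9]
finger_gap: 0.0515
t 8.18 tcp [ 485.7 -245.8   94.7] psi 85.58 q6 -2.15 gap 51.5 F [ 0.1  0.1 -1.9] tilt 0.44
shift [-0.0111 -0.0064  0.0346] turn [ 0.09 -0.43 -4.42]
```

View pics/s8c.png

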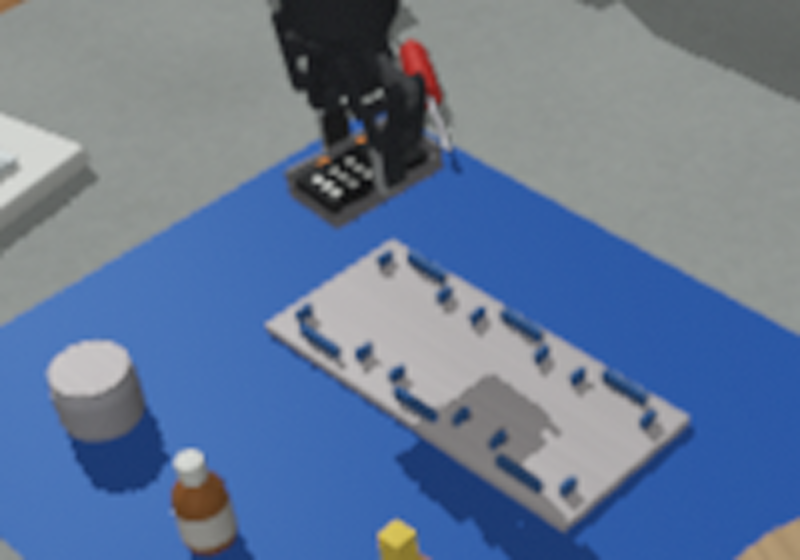

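View pics/top8c.png

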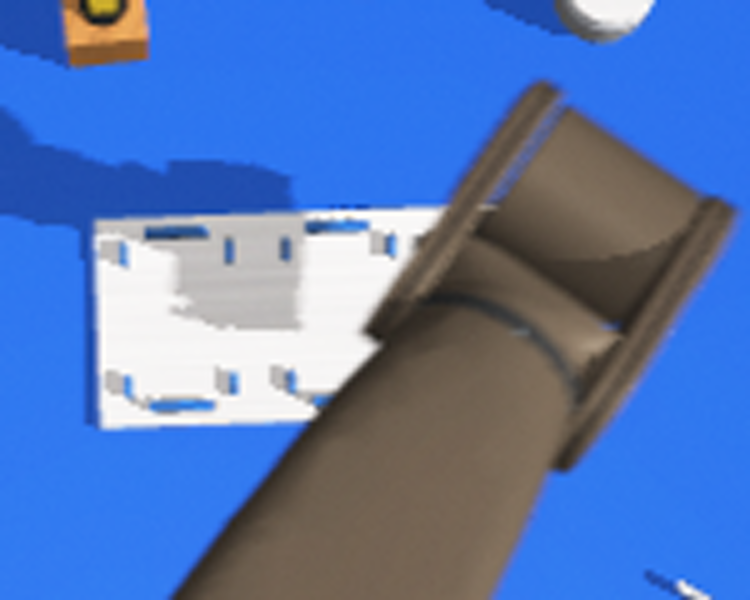

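```bash
python3 go.py 497 -254 12 90.3; python3 -m crank '[[-0.005,-0.004,0.02,0,-0.2,-2,130],[-0.0121,-0.0073,0.05,0.1,-0.4,-4.7,130],[-0.0121,-0.0073,0.083,0.1,-0.4,-4.7,130],[-0.0121,-0.0073,0.083,0.1,-0.4,-4.7,130]]' 80; python3 go.py 497 -254 12 90.3;  python3 - <<'E'
from meas import *
im,K,T=img("scene"); crop(im,140,130,80,65,9,"pics/s9c.png"); cv2.imwrite("pics/s9.png",im); rem(im,K,T,.037,(140,130,90,70))
E
```

```text
t 8.28 tcp [ 486.5 -250.1   95.6] psi 85.05 q6 -2.14 gap 51.9 F [ 1.   0.4 -3. ] tilt 0.32
shift [-0.0112 -0.0028  0.0836] turn [-0.13 -0.3  -5.25]
time: 8.78
tcp_pos: [0.4936, -0.2551, 0.0077]
tcp_rot: [-0.004, 0.002, 1.0, 0.002]
wrist_force: [-0.3, 0.7, -2.3]
finger_gap: 0.0514
t 8.78 tcp [ 493.6 -255.1    7.7] psi 89.73 q6 -2.22 gap 51.4 F [-0.3  0.7 -2.3] tilt 0.46
shift [-0.0034  0.0011 -0.0043] turn [ 0.17 -0.43 -0.57]
```

View pics/s9c.png

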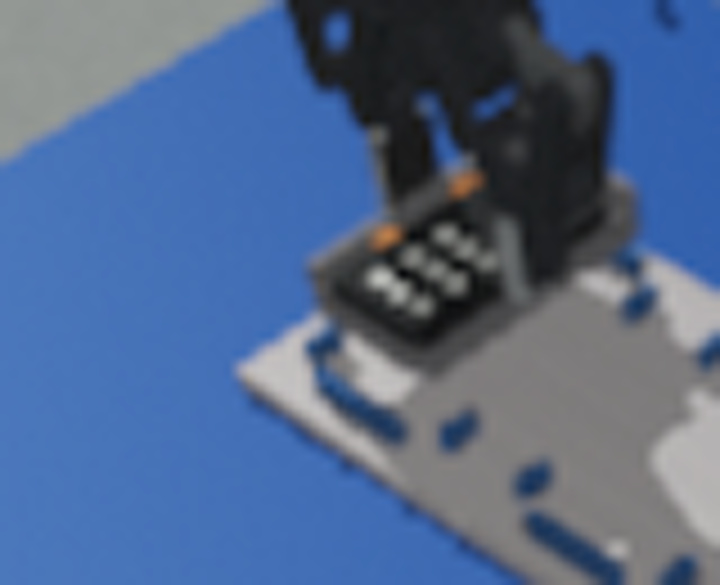

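```bash
python3 - <<'E'
from meas import *
im,K,T=img("scene")
print(ray([(187.2,171.7),(175.8,163.3)],K,T,.033)*1000)
print(ray([(174.7,159.8),(186.1,168.5)],K,T,.055)*1000)
# white keys
hsv=cv2.cvtColor(im,cv2.COLOR_BGR2HSV); m=((hsv[...,1]<70)&(hsv[...,2]>130)).astype(np.uint8)[130:195,140:220]
print("keys px approx")
q=np.argwhere(m[25:36,38:56]); c=q.mean(0)+[155,178]; print(c, ray([c[::-1]],K,T,.055)*1000)
# stop corners: plate corner far -y,+x
print("plate corner", ray([(140+238/9,130+372/9)],K,T,.008)*1000, "bay+x end stop ends top:", ray([(140+325/9,130+388/9),(140+405/9,130+430/9)],K,T,.018)*1000)
E
```

```text
[[ 539.11144258 -227.57820899   33.        ]
 [ 536.39209147 -280.29121301   33.        ]]
[[ 542.90426009 -272.68930371   55.        ]
 [ 546.60323854 -219.7505923    55.        ]]
keys px approx
[160.1 181.3] [[ 531.38092416 -257.27584112   55.        ]]
plate corner [[ 561.87142275 -298.37051752    8.        ]] bay+x end stop ends top: [[ 554.48639327 -261.25075233   18.        ]
 [ 550.84085131 -226.71581313   18.        ]]
```

```bash
python3 -m crank '[[-0.003,-0.0005,0.003,0.1,-0.2,-0.3,130],[-0.006,-0.0015,0.007,0.2,-0.4,-0.6,130],[-0.0062,-0.0016,0.0115,0.2,-0.4,-0.6,130],[-0.0062,-0.0016,0.0115,0.2,-0.4,-0.6,130],[-0.0062,-0.0016,0.0115,0.2,-0.4,-0.6,130]]' 80; python3 go.py 499.6 -253.5 -16 90.3;  python3 - <<'E'
from meas import *
im,K,T=img("scene"); crop(im,140,130,80,65,9,"pics/s10c.png")
E
```

```text
time: 9.5
tcp_pos: [0.503, -0.2594, 0.0005]
tcp_rot: [0.003, -0.003, 1.0, -0.003]
wrist_force: [0.2, 0.9, -1.3]
finger_gap: 0.052
t 9.50 tcp [ 5.030e+02 -2.594e+02  5.000e-01] psi 90.34 q6 -2.23 gap 52.0 F [ 0.2  0.9 -1.3] tilt 0.52
shift [0.0035 0.006  0.0164] turn [-0.35  0.38  0.05]
```

View pics/s10c.png

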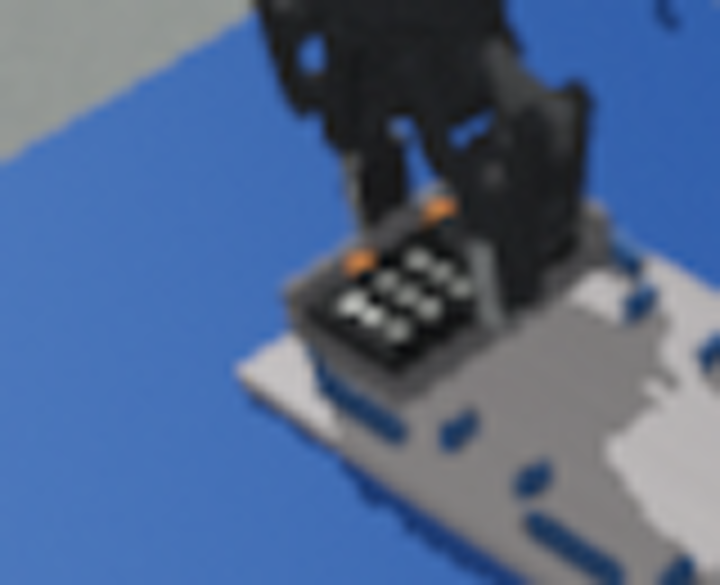

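```bash
python3 -m crank '[[0.0018,0.003,0.002,-0.2,0.2,0,130],[0.0035,0.006,0.005,-0.35,0.38,0,130],[0.0035,0.006,0.006,-0.35,0.38,0,130],[0.0035,0.006,0.006,-0.35,0.38,0,130],[0.0035,0.006,0.006,-0.35,0.38,0,130]]' 80; python3 go.py 499.6 -253.5 -16 90.3;  python3 - <<'E'
from meas import *
im,K,T=img("scene"); crop(im,140,130,80,65,9,"pics/s11c.png")
E
```

```text
time: 10.18
tcp_pos: [0.4997, -0.2535, -0.0054]
tcp_rot: [0.0, -0.003, 1.0, -0.0]
wrist_force: [-0.1, -0.6, -2.3]
finger_gap: 0.0517
t 10.18 tcp [ 499.7 -253.5   -5.4] psi 90.35 q6 -2.23 gap 51.7 F [-0.1 -0.6 -2.3] tilt 0.03
shift [0.0001 0.     0.0106] turn [-0.02  0.02  0.05]
```

View pics/s11c.png

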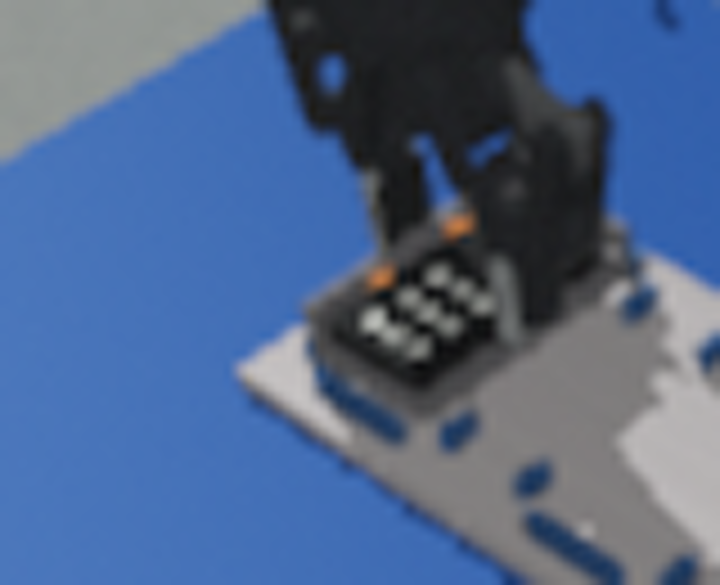

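```bash
python3 - <<'E'
from meas import *
im,K,T=img("scene")
print(ray([(140+425/9,130+417/9),(140+312/9,130+345/9)],K,T,.0194)*1000)
# project expected pocket outline at z=.018 from jig est (scene frame) centre (495.6,-252.4)
f=9;c=cv2.resize(im[130:195,140:220],None,fx=f,fy=f,interpolation=cv2.INTER_CUBIC)
for cx,cy,col in ((495.6,-252.4,(0,255,255)),):
  P=np.array([[cx+a*51,cy+b*30,18] for a,b in((-1,-1),(1,-1),(1,1),(-1,1))])/1000
  q=((proj(P,K,T)-[140,130])*f).astype(int); cv2.polylines(c,[q],True,col,1)
cx,cy=495.6,-152.4
P=np.array([[cx+a*65,cy+b*150,8] for a,b in((-1,-1),(1,-1),(1,1),(-1,1))])/1000
q=((proj(P,K,T)-[140,130])*f).astype(int); cv2.polylines(c,[q],True,(0,255,0),1)
cv2.imwrite("pics/s11p.png",c)
E
```

```text
[[ 543.46459058 -225.16529211   19.4       ]
 [ 544.43199272 -279.03637048   19.4       ]]
```

View pics/s11p.png

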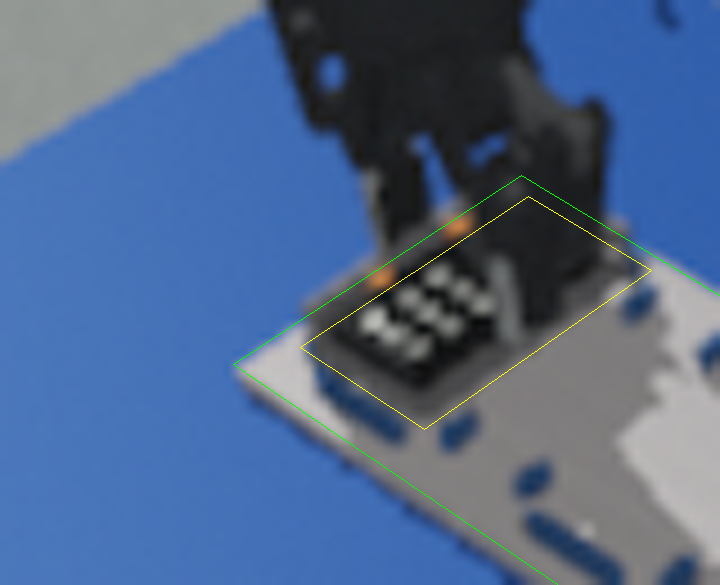

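Remote's visible end/corner sits inside the pocket outline (center ≈(496,-252) vs bay (495.6,-252.4)). Lower.

```bash
python3 -m crank '[[0,0,0.003,0,0,0,130],[0,0,0.006,0,0,0,130],[0,0,0.009,0,0,0,130],[0,0,0.0105,0,0,0,130],[0,0,0.0105,0,0,0,130]]' 80; python3 go.py 499.6 -253.5 -16.5 90.3
```

```text
time: 10.9
tcp_pos: [0.5001, -0.2549, -0.0121]
tcp_rot: [-0.0, -0.004, 1.0, -0.001]
wrist_force: [-10.4, 2.6, 18.7]
finger_gap: 0.0521
t 10.90 tcp [ 500.1 -254.9  -12.1] psi 90.42 q6 -2.23 gap 52.1 F [-10.4   2.6  18.7] tilt 0.10
shift [0.0005 0.0014 0.0044] turn [-0.09 -0.03  0.12]
```

```bash
python3 -m crank '[[0,0,-0.002,0,0,0,130],[0.001,0.001,-0.002,0,0,0,130]]' 80; python3 go.py 499.6 -253.5 -16.5 90.3;  python3 - <<'E'
from meas import *
im,K,T=img("scene"); crop(im,140,130,80,65,9,"pics/s12c.png")
E
```

```text
time: 11.15
tcp_pos: [0.4996, -0.2542, -0.0097]
tcp_rot: [0.0, -0.004, 1.0, -0.001]
wrist_force: [0.2, 0.8, -1.5]
finger_gap: 0.0516
t 11.15 tcp [ 499.6 -254.2   -9.7] psi 90.41 q6 -2.23 gap 51.6 F [ 0.2  0.8 -1.5] tilt 0.15
shift [-0.      0.0007  0.0068] turn [-0.14  0.04  0.11]
```

View pics/s12c.png

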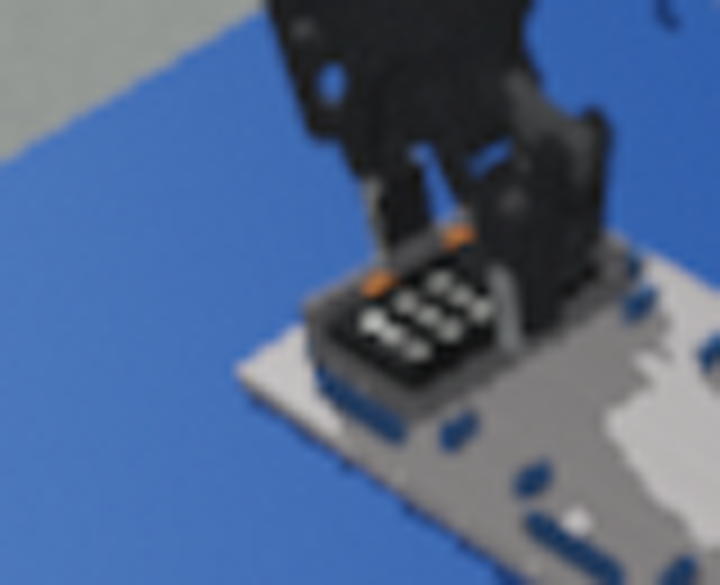

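```bash
python3 -m crank '[[0.001,0.001,0.001,-0.1,0,0,130],[0.0018,0.0015,0.003,-0.1,0,0,130],[0.0018,0.0015,0.004,-0.1,0,0,130],[0.0018,0.0015,0.005,-0.1,0,0,130],[0.0018,0.0015,0.006,-0.1,0,0,130],[0.0018,0.0015,0.006,-0.1,0,0,130]]' 80; python3 go.py 498 -253 -16.5 90.3
```

```text
time: 11.95
tcp_pos: [0.4987, -0.2536, -0.0122]
tcp_rot: [0.001, -0.004, 1.0, -0.001]
wrist_force: [-7.2, 3.0, 21.3]
finger_gap: 0.052
t 11.95 tcp [ 498.7 -253.6  -12.2] psi 90.42 q6 -2.23 gap 52.0 F [-7.2  3.  21.3] tilt 0.11
shift [0.0007 0.0006 0.0043] turn [-0.08  0.07  0.12]
```

```bash
python3 - <<'E'
from station import state
s=state(); print(s["wrist_force"],s["moment"])
E
python3 -m crank '[[0,0,0,0,0,0,130]]'
python3 - <<'E'
from meas import *
s=state(); print(s["wrist_force"],s["moment"])
im,K,T=img("scene"); crop(im,140,130,80,65,9,"pics/s13c.png")
im,K,T=img("top"); crop(im,290,130,80,90,7,"pics/t13c.png")
E
```

```text
[-7.20172334  3.0362423  21.26263433] [ 0.38668531  0.62357718 -0.02509581]
time: 12.08
tcp_pos: [0.4989, -0.2537, -0.0108]
tcp_rot: [0.0, -0.004, 1.0, -0.001]
wrist_force: [-1.0, 1.4, -0.3]
finger_gap: 0.0516
[-1.04777674  1.44998328 -0.25727147] [0.22772399 0.01027836 0.0378176 ]
```

View pics/s13c.png

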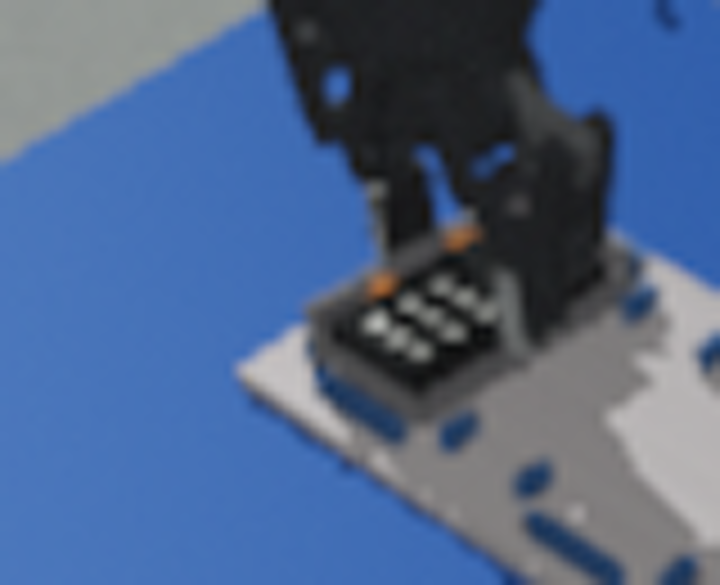

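View pics/t13c.png

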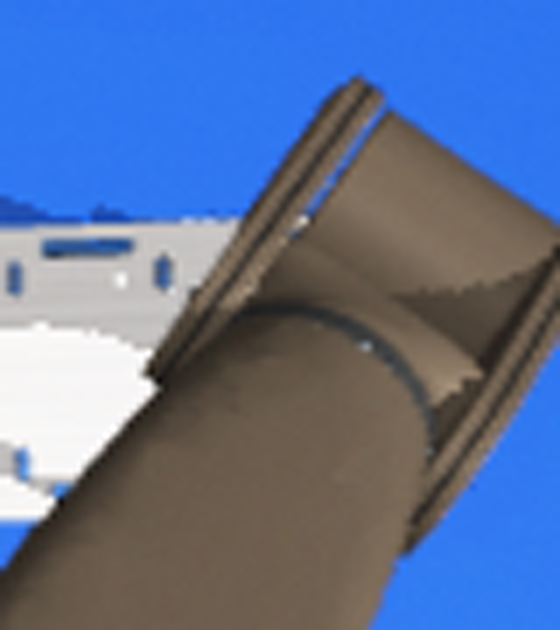

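```bash
python3 -m crank '[[0.0015,0,-0.002,0,0,0,130],[0.003,0,-0.002,0,0,0,130],[0.0035,0,0,0,0,0,130],[0.0035,0,0.002,0,0,0,130],[0.0035,0,0.004,0,0,0,130],[0.0035,0,0.005,0,0,0,130],[0.0035,0,0.005,0,0,0,130]]' 80; python3 go.py 495.5 -253 -16.5 90.3
```

```text
time: 13.05
tcp_pos: [0.4951, -0.2533, -0.0152]
tcp_rot: [-0.0, -0.004, 1.0, 0.0]
wrist_force: [-3.1, 3.4, 8.5]
finger_gap: 0.0517
t 13.05 tcp [ 495.1 -253.3  -15.2] psi 90.42 q6 -2.23 gap 51.7 F [-3.1  3.4  8.5] tilt 0.05
shift [-0.0004  0.0003  0.0013] turn [ 0.   -0.05  0.12]
```

```bash
python3 -m crank '[[0.001,0,0.001,0,0,0,130],[0.001,0,0.003,0,0,0,130],[0.001,0,0.005,0,0,0,130],[0.001,0,0.005,0,0,0,130]]' 80; python3 go.py 495.5 -253 -16.5 90.3;  python3 - <<'E'
from meas import *
im,K,T=img("scene"); crop(im,140,130,80,65,9,"pics/s14c.png")
E
```

```text
time: 13.55
tcp_pos: [0.4962, -0.2537, -0.017]
tcp_rot: [0.001, -0.003, 1.0, -0.0]
wrist_force: [-1.1, 4.8, 13.3]
finger_gap: 0.0519
t 13.55 tcp [ 496.2 -253.7  -17. ] psi 90.37 q6 -2.23 gap 51.9 F [-1.1  4.8 13.3] tilt 0.09
shift [ 0.0007  0.0007 -0.0005] turn [-0.01  0.09  0.07]
```

View pics/s14c.png

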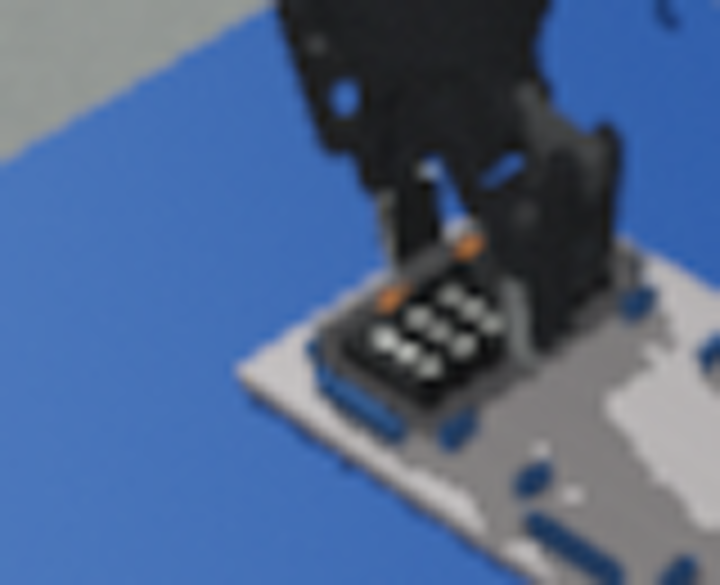

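Seated on the floor (TCP −17.0 as predicted). Release and retreat.

```bash
python3 -m crank '[[0,0,-0.001,0,0,0,110],[0,0,-0.001,0,0,0,80],[0,0,-0.001,0,0,0,30],[0,0,-0.001,0,0,0,0],[0,0,-0.03,0,0,0,0],[0,0,-0.09,0,0,0,0],[0,0.05,-0.11,0,0,0,0],[0,0.11,-0.12,0,0,0,0]]' 60; python3 - <<'E'
from meas import *
im,K,T=img("scene"); crop(im,140,130,80,65,9,"pics/s15c.png"); rem(im,K,T,.008,(140,130,80,70)); rem(im,K,T,.016,(265,205,145,120))
E
```

```text
time: 14.6
tcp_pos: [0.4965, -0.1439, 0.1051]
tcp_rot: [0.003, -0.002, 1.0, -0.001]
wrist_force: [0.7, 0.5, -0.6]
finger_gap: 0.0855
cover c (500.7,348.4) size 86.4 x 42.7 rectang 41.5 | red-white ang -140.1 dist 37.2 red(479.8,336.8) wht(508.3,360.6)
```

View pics/s15c.png

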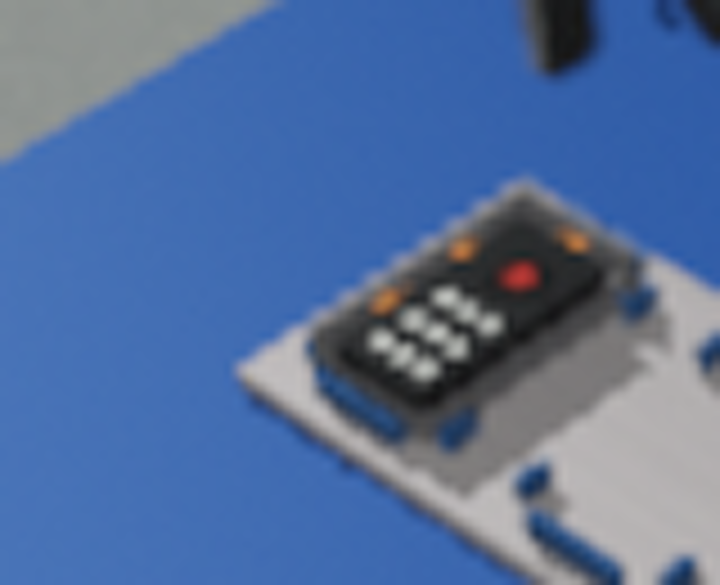

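Remote lies flat in the bay between blue stops. Only one remote found on the turntable by the mask; look.

```bash
python3 - <<'E'
from meas import *
im,K,T=img("scene"); cv2.imwrite("pics/s16.png",im); im,K,T=img("top"); cv2.imwrite("pics/t16.png",im); rem(im,K,T,.016,(100,115,140,120)); rem(im,K,T,.008,(320,150,40,65))
E
```

```text
cover c (496.2,345.7) size 82.9 x 39.5 rectang 40.9 | red-white ang -141.0 dist 36.7 red(480.6,336.7) wht(509.1,359.7)
cover c (577.2,208.3) size 43.7 x 81.9 rectang 54.1 | red-white ang -37.6 dist 38.2 red(592.7,195.4) wht(562.5,218.7)
cover c (503.4,-247.7) size 41.3 x 80.3 rectang 89.9 | red-white ang 173.1 dist 35.5 red(485.3,-246.1) wht(520.5,-250.3)
```

View pics/s16.png

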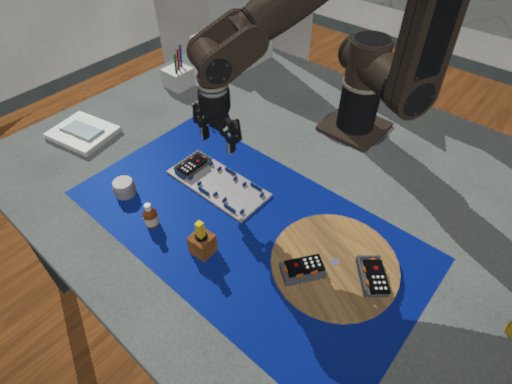

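View pics/t16.png

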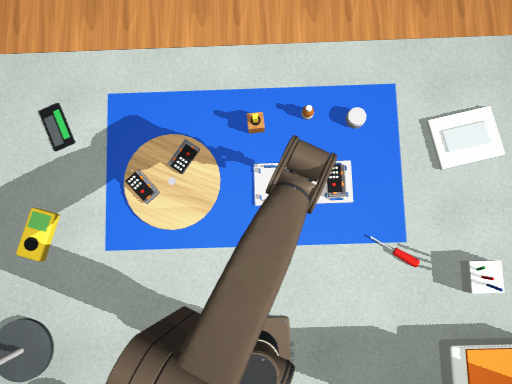

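```bash
python3 go.py 496 337 90 131.2
```

```text
t 14.75 tcp [ 495.4 -141.6  103.4] psi 90.59 q6 -2.06 gap 85.5 F [ 0.3 -1.   0.7] tilt 0.15
shift [-0.0055  0.4786  0.013 ] turn [ -0.09   0.12 -40.61]
```

```bash
python3 -m crank '[[-0.001,0.062,0,0,0,-6,0],[-0.002,0.124,0,0,0,-12,0],[-0.003,0.186,0,0,0,-18,0],[-0.004,0.248,0.003,0,0,-24,0],[-0.005,0.31,0.006,0,0,-30,0],[-0.0055,0.372,0.01,0,0,-36,0],[-0.0055,0.434,0.013,0,0,-40.6,0],[-0.0055,0.4786,0.013,0,0,-40.6,0]]' 60; python3 go.py 496 337 30 131.2
```

```text
time: 15.75
tcp_pos: [0.4962, 0.3385, 0.089]
tcp_rot: [0.001, -0.352, 0.936, -0.001]
wrist_force: [0.9, -0.4, -0.2]
finger_gap: 0.085
t 15.75 tcp [496.2 338.5  89. ] psi 131.23 q6 -1.86 gap 85.0 F [ 0.9 -0.4 -0.2] tilt 0.13
shift [ 0.0012 -0.0009  0.059 ] turn [-0.13  0.03  0.03]
```

```bash
python3 -m crank '[[0.0012,-0.0009,0.04,0,0,0,0],[0.0012,-0.0009,0.075,0,0,0,0],[0.0012,-0.0009,0.09,0,0,0,0],[0.0012,-0.0009,0.097,0,0,0,0],[0.0012,-0.0009,0.097,0,0,0,0],[0.0012,-0.0009,0.097,0,0,0,60],[0.0012,-0.0009,0.097,0,0,0,100],[0.0012,-0.0009,0.097,0,0,0,130]]' 60; python3 -m crank '[[0,0,0,0,0,0,130],[0,0,0,0,0,0,130],[0,0,-0.01,0,0,0,130],[0,0,-0.02,0,0,0,130]]' 80; python3 go.py 496 337 90 131.2; python3 pr.py pics/pr17.png
```

```text
time: 16.75
tcp_pos: [0.4975, 0.3375, -0.0062]
tcp_rot: [0.002, -0.352, 0.936, -0.001]
wrist_force: [-0.5, -0.4, 5.9]
finger_gap: 0.052
time: 17.25
tcp_pos: [0.4967, 0.3372, 0.0137]
tcp_rot: [0.001, -0.352, 0.936, -0.001]
wrist_force: [0.9, -0.0, -1.7]
finger_gap: 0.0514
t 17.25 tcp [496.7 337.2  13.7] psi 131.23 q6 -1.86 gap 51.4 F [ 0.9 -0.  -1.7] tilt 0.20
shift [ 0.0005  0.0001 -0.0763] turn [-0.16  0.12  0.03]
0.05139018500856764 [ 1.03054934  1.0877816  -1.40645294]
```

View pics/pr17.png

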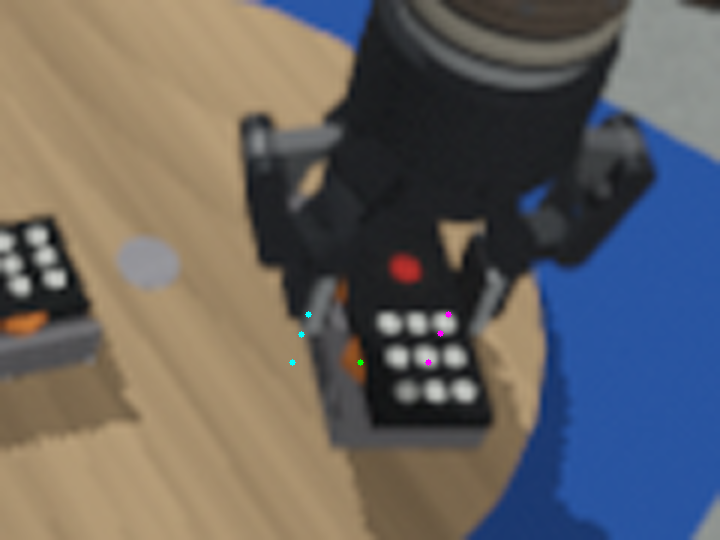

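Gripped and lifted. Carry to the middle bay.

```bash
python3 -m crank '[[0,0,-0.03,0,0,0,130],[0,0,-0.06,0,0,0,130],[0,0,-0.06,0,0,0,130]]' 80; python3 go.py 495 -154.2 70 90.3
```

```text
time: 17.68
tcp_pos: [0.4999, 0.339, 0.0789]
tcp_rot: [0.007, -0.352, 0.936, -0.001]
wrist_force: [-0.3, -0.1, -2.3]
finger_gap: 0.0508
t 17.68 tcp [499.9 339.   78.9] psi 131.25 q6 -1.86 gap 50.8 F [-0.3 -0.1 -2.3] tilt 0.76
shift [ 0.3289 -0.3675  0.0071] turn [-0.07  0.78 40.95]
```

```bash
python3 -m crank '[[0.036,-0.04,0,0,0.2,5,130],[0.073,-0.082,0,0,0.4,10,130],[0.11,-0.123,0,0,0.7,15,130],[0.146,-0.164,0,0,0.7,20,130],[0.183,-0.205,0,0,0.7,25,130],[0.22,-0.246,0,0,0.7,30,130],[0.256,-0.287,0,0,0.7,35,130],[0.29,-0.325,0,0,0.7,40,130]]' 80; python3 go.py 495 -154.2 30 90.3
```

```text
time: 18.68
tcp_pos: [0.4948, -0.098, 0.0757]
tcp_rot: [-0.0, -0.009, 1.0, 0.0]
wrist_force: [1.5, -0.3, -1.6]
finger_gap: 0.0515
t 18.68 tcp [494.8 -98.   75.7] psi 91.05 q6 -1.99 gap 51.5 F [ 1.5 -0.3 -1.6] tilt 0.01
shift [ 0.0009 -0.0561  0.0457] turn [ 0.   -0.01  0.75]
```

```bash
python3 -m crank '[[0,-0.028,0.01,0,0,0.4,130],[0.0005,-0.05,0.03,0,0,0.75,130],[0.0009,-0.0561,0.0457,0,0,0.75,130],[0.0009,-0.0561,0.06,0,0,0.75,130],[0.0009,-0.0561,0.075,0,0,0.75,130],[0.0009,-0.0561,0.075,0,0,0.75,130],[0.0009,-0.0561,0.075,0,0,0.75,130]]' 80; python3 go.py 495 -154.2 -15.5 90.3; python3 - <<'E'
from meas import *
im,K,T=img("scene"); crop(im,155,135,90,75,8,"pics/s18c.png")
E
```

```text
time: 19.55
tcp_pos: [0.4954, -0.1538, 0.0011]
tcp_rot: [0.0, -0.003, 1.0, -0.0]
wrist_force: [-0.3, 0.7, -2.3]
finger_gap: 0.0515
t 19.55 tcp [ 495.4 -153.8    1.1] psi 90.36 q6 -2.07 gap 51.5 F [-0.3  0.7 -2.3] tilt 0.03
shift [ 0.0004 -0.0004  0.0166] turn [-0.02  0.02  0.06]
```

View pics/s18c.png

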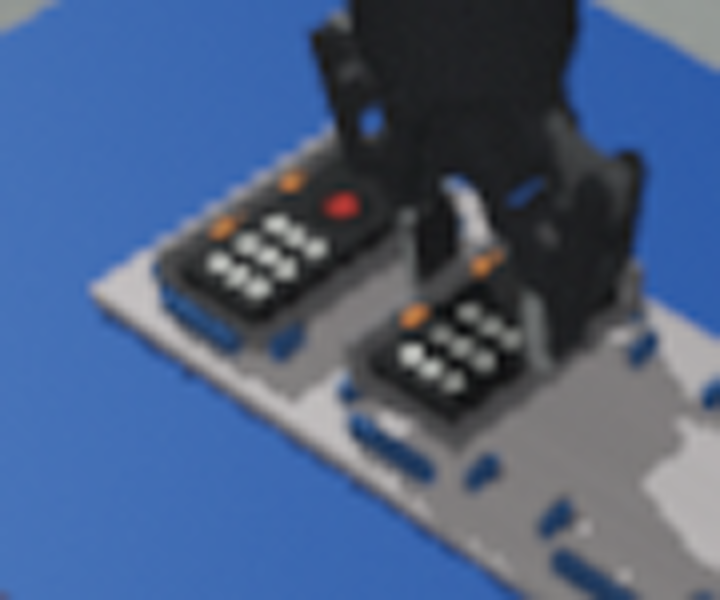

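```bash
python3 - <<'E'
from meas import *
im,K,T=img("scene")
for dx in (22,-12):
  a=proj([[.4972+dx/1000,-.2537-.018,.026]],K,T)[0]
  for zb in (.008,.024,.0255):
    b=proj([[.4968+dx/1000-.0004,-.1537-.018,.018+zb]],K,T)[0]
    print(dx,zb,((b-a)*8).round(1))
E
```

```text
22 0.008 [189.8 120.4]
22 0.024 [185.7  87.2]
22 0.0255 [185.3  84.1]
-12 0.008 [189.6 116.5]
-12 0.024 [186.3  83.4]
-12 0.0255 [185.9  80.3]
```

```bash
python3 -m crank '[[0,-0.0005,0.004,0,0,0,130],[0,-0.0008,0.008,0,0,0,130],[0,-0.0008,0.012,0,0,0,130],[0,-0.0008,0.015,0,0,0,130],[0,-0.0008,0.0175,0,0,0,130],[0,-0.0008,0.0185,0,0,0,130],[0,-0.0008,0.0185,0,0,0,130]]' 80; python3 go.py 495 -154.5 -15.5 90.3
```

```text
time: 20.52
tcp_pos: [0.4955, -0.155, -0.014]
tcp_rot: [-0.001, -0.003, 1.0, 0.0]
wrist_force: [-9.8, 4.2, 19.4]
finger_gap: 0.0515
t 20.52 tcp [ 495.5 -155.   -14. ] psi 90.36 q6 -2.07 gap 51.5 F [-9.8  4.2 19.4] tilt 0.13
shift [0.0005 0.0005 0.0015] turn [ 0.01 -0.13  0.06]
```

```bash
python3 - <<'E'
from meas import *
im,K,T=img("scene"); crop(im,155,135,90,75,8,"pics/s19c.png")
E
```

View pics/s19c.png

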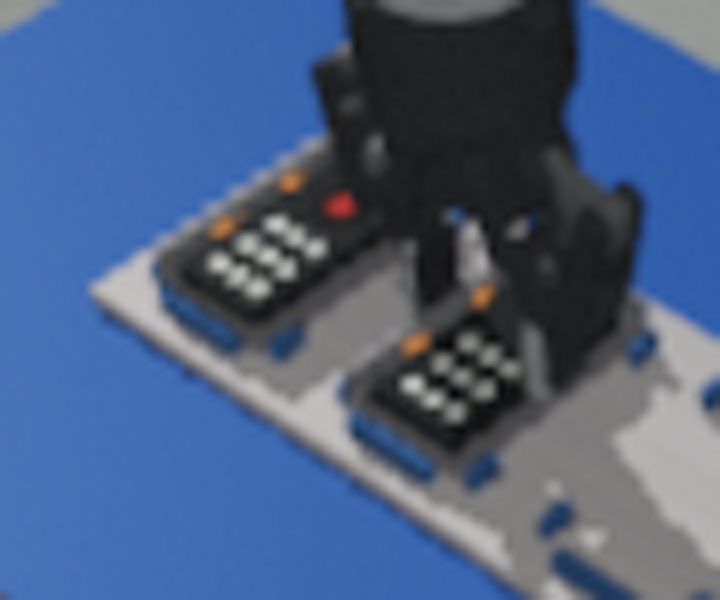

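```bash
python3 -m crank '[[0,0,-0.001,0,0,0,130],[0.001,0,-0.001,0,0,0,130],[0.0025,0,0.001,0,0,0,130],[0.0025,0,0.004,0,0,0,130],[0.0025,0,0.005,0,0,0,130],[0.0025,0,0.005,0,0,0,130]]' 80; python3 go.py 495 -154.5 -15.5 90.3
```

```text
time: 21.32
tcp_pos: [0.494, -0.1551, -0.0141]
tcp_rot: [-0.002, -0.003, 1.0, 0.001]
wrist_force: [-12.3, 7.3, 31.2]
finger_gap: 0.0513
t 21.32 tcp [ 494.  -155.1  -14.1] psi 90.39 q6 -2.08 gap 51.3 F [-12.3   7.3  31.2] tilt 0.23
shift [-0.001   0.0006  0.0014] turn [ 0.06 -0.22  0.09]
```

```bash
python3 -m crank '[[0,0,-0.001,0,0,0,130],[-0.0005,0.0005,-0.001,0,0,0,130],[-0.0005,0.0005,-0.001,0,0,0,90],[-0.0005,0.0005,-0.001,0,0,0,50],[-0.0005,0.0005,-0.001,0,0,0,0],[-0.0005,0.0005,-0.001,0,0,0,0]]' 60;  python3 go.py 495 -154.5 -15.5 90.3; python3 -m crank '[[0,0,-0.03,0,0,0,0],[0,0,-0.08,0,0,0,0],[0,0.06,-0.11,0,0,0,0],[0,0.12,-0.12,0,0,0,0],[0,0.18,-0.12,0,0,0,0]]'; python3 - <<'E'
from meas import *
im,K,T=img("scene"); crop(im,140,130,105,80,7,"pics/s20c.png"); rem(im,K,T,.016,(265,205,145,120))
rem(im,K,T,.008,(140,130,110,80))
im,K,T=img("top");rem(im,K,T,.016,(100,115,140,120)); rem(im,K,T,.008,(260,150,120,65))
E
```

```text
time: 22.08
tcp_pos: [0.4945, -0.1547, -0.0132]
tcp_rot: [-0.002, -0.003, 1.0, 0.001]
wrist_force: [-0.5, 0.1, -0.2]
finger_gap: 0.0855
t 22.07 tcp [ 494.5 -154.7  -13.2] psi 90.39 q6 -2.08 gap 85.5 F [-0.5  0.1 -0.2] tilt 0.23
shift [-0.0005  0.0002  0.0023] turn [ 0.06 -0.23  0.09]
time: 22.7
tcp_pos: [0.4948, 0.0263, 0.109]
tcp_rot: [0.0, -0.003, 1.0, 0.0]
wrist_force: [0.6, -1.1, -0.2]
finger_gap: 0.0854
cover c (503.3,-143.3) size 88.4 x 48.1 rectang 0.6 | red-white ang -178.7 dist 39.4 red(479.3,-145.1) wht(518.7,-144.2)
cover c (576.4,208.1) size 43.8 x 81.7 rectang 53.8 | red-white ang -36.4 dist 38.8 red(592.2,194.9) wht(560.9,217.9)
cover c (500.7,-148.3) size 81.3 x 39.7 rectang 0.3 | red-white ang 178.7 dist 38.0 red(481.6,-145.9) wht(519.6,-146.8)
cover c (503.8,-247.8) size 41.2 x 81.0 rectang 89.9 | red-white ang 177.9 dist 37.4 red(485.3,-246.1) wht(522.6,-247.5)
```

View pics/s20c.png

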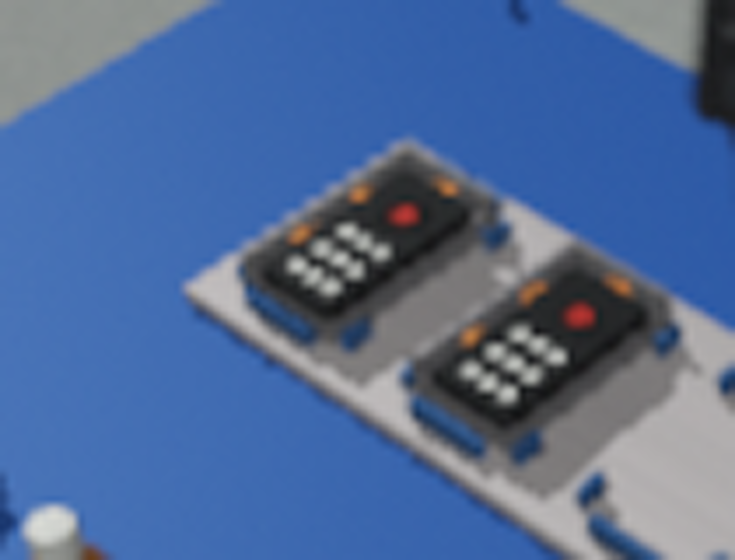

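```bash
python3 go.py 585.2 209.5 80 53.9
```

```text
t 22.80 tcp [493.1  30.  107.4] psi 90.78 q6 -1.73 gap 85.3 F [-0.1 -0.2 -1.4] tilt 0.24
shift [-0.0946  0.1781  0.0276] turn [ 0.08 -0.24 36.88]
```

```bash
python3 -m crank '[[-0.025,0.045,0,0,0,9,0],[-0.05,0.09,0,0,0,18,0],[-0.075,0.135,0.01,0,-0.2,27,0],[-0.0946,0.178,0.0276,0,-0.2,36.9,0],[-0.0946,0.178,0.0276,0,-0.2,36.9,0],[-0.0946,0.178,0.0276,0,-0.2,36.9,0]]' 60; python3 go.py 585.2 209.5 -7 53.9
```

```text
time: 23.55
tcp_pos: [0.585, 0.2086, 0.0796]
tcp_rot: [-0.001, 0.31, 0.951, 0.0]
wrist_force: [-0.0, 0.2, -0.6]
finger_gap: 0.0857
t 23.55 tcp [585.  208.6  79.6] psi 53.93 q6 -0.76 gap 85.7 F [-0.   0.2 -0.6] tilt 0.07
shift [0.0003 0.0009 0.0866] turn [ 0.   -0.07  0.03]
```

```bash
python3 -m crank '[[0.0003,0.0009,0.04,0,0,0,0],[0.0003,0.0009,0.07,0,0,0,0],[0.0003,0.0009,0.08,0,0,0,0],[0.0003,0.0009,0.0866,0,0,0,0],[0.0003,0.0009,0.0866,0,0,0,0],[0.0003,0.0009,0.0866,0,0,0,60],[0.0003,0.0009,0.0866,0,0,0,100],[0.0003,0.0009,0.0866,0,0,0,130]]' 60; python3 -m crank '[[0,0,0,0,0,0,130],[0,0,0,0,0,0,130]]' 80; python3 go.py 585.2 209.5 -7 53.9; python3 -m crank '[[0,0,-0.02,0,0,0,130],[0,0,-0.05,0,0,0,130],[0,0,-0.08,0,0,0,130]]' 80;  python3 go.py 495 -55 70 90.3
```

```text
time: 24.55
tcp_pos: [0.5863, 0.2099, -0.0053]
tcp_rot: [0.0, 0.309, 0.951, 0.001]
wrist_force: [-0.8, 0.9, 4.4]
finger_gap: 0.0522
time: 24.8
tcp_pos: [0.5865, 0.21, -0.0052]
tcp_rot: [0.001, 0.309, 0.951, 0.001]
wrist_force: [-0.2, 0.1, 2.7]
finger_gap: 0.0511
t 24.80 tcp [586.5 210.   -5.2] psi 53.95 q6 -0.76 gap 51.1 F [-0.2  0.1  2.7] tilt 0.12
shift [ 0.0007 -0.0012  0.0018] turn [0.12 0.03 0.05]
time: 25.18
tcp_pos: [0.5856, 0.2098, 0.0756]
tcp_rot: [-0.0, 0.309, 0.951, 0.001]
wrist_force: [0.3, -0.1, -2.1]
finger_gap: 0.051
t 25.18 tcp [585.6 209.8  75.6] psi 53.95 q6 -0.76 gap 51.0 F [ 0.3 -0.1 -2.1] tilt 0.07
shift [-0.0825 -0.2674  0.0053] turn [ 7.000e-02 -1.000e-02 -3.635e+01]
```

```bash
python3 -m crank '[[-0.014,-0.045,0,0,0,-6,130],[-0.028,-0.09,0,0,0,-12,130],[-0.042,-0.135,0,0,0,-18,130],[-0.056,-0.18,0,0,0,-24,130],[-0.07,-0.225,0.003,0,0,-30,130],[-0.0825,-0.2674,0.006,0,0,-36.3,130],[-0.0825,-0.2674,0.03,0,0,-36.3,130],[-0.0825,-0.2674,0.05,0,0,-36.3,130]]' 80; python3 go.py 496 -54.5 3 90.3
```

```text
time: 26.18
tcp_pos: [0.4945, -0.0556, 0.0252]
tcp_rot: [0.0, -0.001, 1.0, 0.001]
wrist_force: [-0.0, 0.3, -3.1]
finger_gap: 0.0514
t 26.18 tcp [494.5 -55.6  25.2] psi 90.15 q6 -1.89 gap 51.4 F [-0.   0.3 -3.1] tilt 0.07
shift [-0.0015  0.0011  0.0222] turn [ 0.07  0.02 -0.15]
```

```bash
python3 -m crank '[[-0.0015,0.0011,0.01,0,0,-0.15,130],[-0.0015,0.0011,0.022,0,0,-0.15,130],[-0.0015,0.0011,0.0222,0,0,-0.15,130],[-0.0015,0.0011,0.0222,0,0,-0.15,130]]' 80; python3 go.py 496 -54.5 -13 90.3; python3 - <<'E'
from meas import *
im,K,T=img("scene"); f=7
# expected stop-pocket via B: draw nothing; show
crop(im,180,140,105,80,7,"pics/s21c.png")
E
```

```text
time: 26.68
tcp_pos: [0.4965, -0.0545, 0.0035]
tcp_rot: [0.001, -0.003, 1.0, 0.0]
wrist_force: [0.6, 0.3, -2.5]
finger_gap: 0.0513
t 26.68 tcp [496.5 -54.5   3.5] psi 90.32 q6 -1.89 gap 51.3 F [ 0.6  0.3 -2.5] tilt 0.09
shift [ 0.0005 -0.      0.0165] turn [0.05 0.07 0.02]
```

View pics/s21c.png

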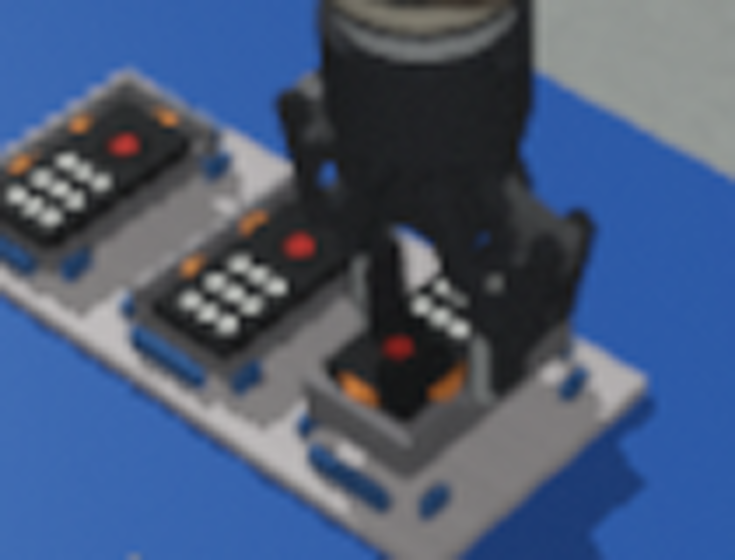

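Remote held level over bay 0, in line with its stops. Lower.

```bash
python3 -m crank '[[0.0005,0,0.004,0,0,0,130],[0.0005,0,0.008,0,0,0,130],[0.0005,0,0.012,0,0,0,130],[0.0005,0,0.015,0,0,0,130],[0.0005,0,0.0175,0,0,0,130],[0.0005,0,0.0195,0,0,0,130],[0.0005,0,0.0195,0,0,0,130]]' 80; python3 go.py 496 -54.5 -13 90.3; python3 - <<'E'
from meas import *
im,K,T=img("scene");crop(im,180,140,105,80,7,"pics/s22c.png")
E
```

```text
time: 27.6
tcp_pos: [0.4959, -0.0545, -0.0132]
tcp_rot: [-0.001, -0.003, 1.0, 0.001]
wrist_force: [-9.1, 1.6, 17.2]
finger_gap: 0.051
t 27.60 tcp [495.9 -54.5 -13.2] psi 90.34 q6 -1.89 gap 51.0 F [-9.1  1.6 17.2] tilt 0.14
shift [-0.0001 -0.     -0.0002] turn [ 0.09 -0.11  0.04]
```

View pics/s22c.png

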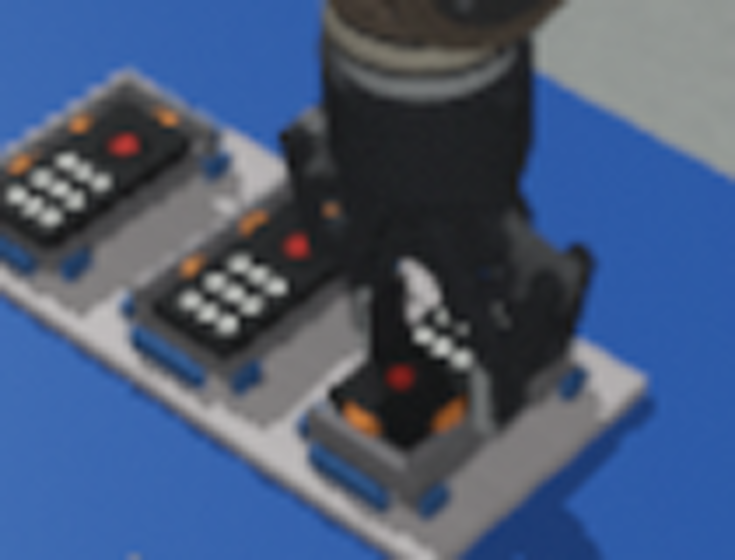

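Seated as predicted (TCP −13.2). Release, retreat.

```bash
python3 -m crank '[[0,0,-0.002,0,0,0,130],[0,0,-0.002,0,0,0,90],[0,0,-0.002,0,0,0,50],[0,0,-0.002,0,0,0,0],[0,0,-0.002,0,0,0,0]]' 60;  python3 go.py 495 -154.5 -15.5 90.3; python3 -m crank '[[0,0,-0.03,0,0,0,0],[0,0,-0.08,0,0,0,0],[0,0.05,-0.13,0,0,0,0],[0,0.1,-0.18,0,0,0,0],[0,0.15,-0.19,0,0,0,0]]'; python3 - <<'E'
from meas import *
im,K,T=img("scene"); cv2.imwrite("pics/s23.png",im); 
rem(im,K,T,.008,(140,130,140,90)); print()
im,K,T=img("top");cv2.imwrite("pics/t23.png",im);rem(im,K,T,.008,(250,150,120,65)); crop(im,235,95,130,120,6,"pics/t23c.png")
E
```

```text
time: 28.28
tcp_pos: [0.4959, -0.0545, -0.0114]
tcp_rot: [-0.001, -0.003, 1.0, 0.001]
wrist_force: [0.5, -0.4, -0.7]
finger_gap: 0.0854
t 28.27 tcp [495.9 -54.5 -11.4] psi 90.34 q6 -1.89 gap 85.4 F [ 0.5 -0.4 -0.7] tilt 0.14
shift [ 0.0015 -0.1     0.004 ] turn [ 0.09 -0.11  0.04]
time: 28.9
tcp_pos: [0.497, 0.0934, 0.1815]
tcp_rot: [0.002, -0.002, 1.0, 0.001]
wrist_force: [0.7, 0.1, -0.6]
finger_gap: 0.0857
cover c (493.7,-55.9) size 85.2 x 43.6 rectang 0.2 | red-white ang -7.0 dist 31.5 red(508.7,-63.3) wht(477.5,-59.5)
cover c (503.2,-143.4) size 88.4 x 48.4 rectang 0.6 | red-white ang -178.7 dist 39.4 red(479.3,-145.1) wht(518.7,-144.2)

cover c (490.0,-60.4) size 83.5 x 38.1 rectang 0.3 | red-white ang -2.1 dist 37.1 red(510.4,-64.7) wht(473.4,-63.3)
cover c (500.7,-148.3) size 81.3 x 39.7 rectang 0.3 | red-white ang 179.4 dist 37.7 red(481.9,-146.3) wht(519.6,-146.8)
cover c (503.8,-247.8) size 41.2 x 81.0 rectang 89.9 | red-white ang 178.5 dist 37.1 red(485.5,-246.5) wht(522.6,-247.5)
```

View pics/t23c.png

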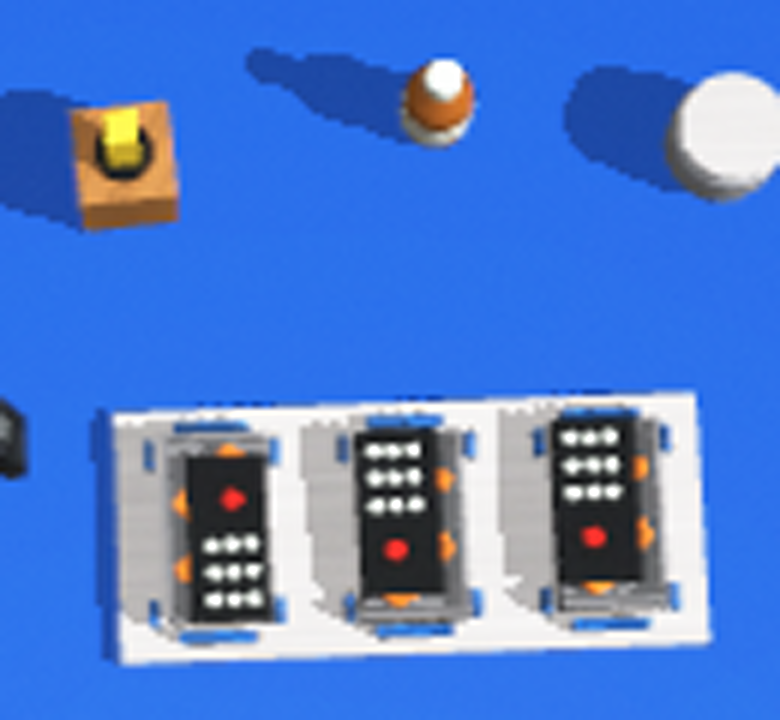

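View pics/s23.png

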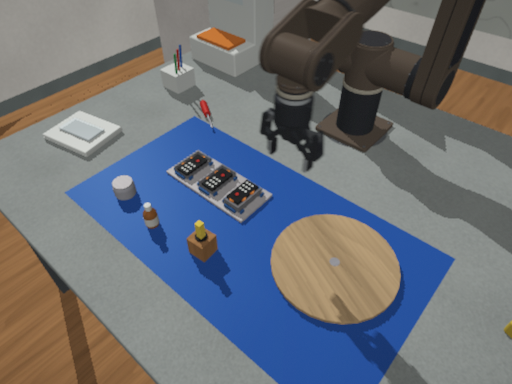

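```bash
python3 - <<'E'
from meas import *
for n in ("top","scene"):
    im,K,T=img(n); hsv=cv2.cvtColor(im,cv2.COLOR_BGR2HSV)
    roi=(240,105,35,35) if n=="top" else (180,210,50,60); x,y,w,h=roi
    f=14 if n=="top" else 10
    c=cv2.resize(im[y:y+h,x:x+w],None,fx=f,fy=f,interpolation=cv2.INTER_CUBIC); cv2.imwrite(f"pics/st_{n}.png",c)
    H=hsv[y:y+h,x:x+w]
    m=((H[...,0]>22)&(H[...,0]<35)&(H[...,1]>120)&(H[...,2]>100)).astype(np.uint8)
    q=np.argwhere(m)[:,::-1]+[x,y]; print(n,"yellow bbox",q.min(0),q.max(0))
E
```

```text
top yellow bbox [252 113] [258 122]
scene yellow bbox [195 221] [205 238]
```

View pics/st_top.png

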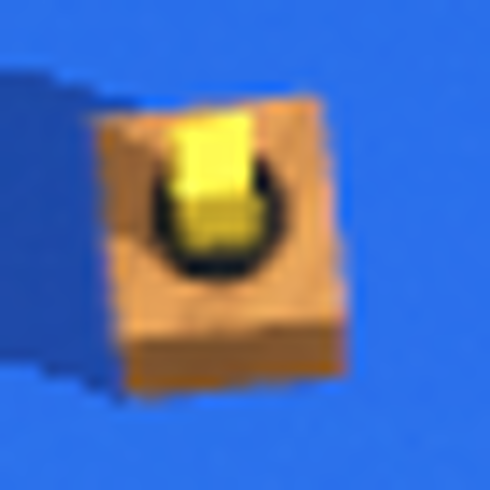

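View pics/st_scene.png

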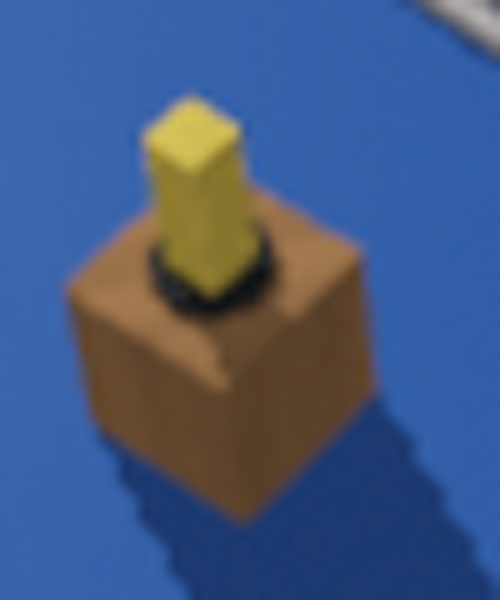

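```bash
python3 - <<'E'
from meas import *
im,K,T=img("top")
P=ray(np.array([(97,115),(320,98),(345,322),(118,338)])/14+[239.96-.5+.5,105],K,T,.055)*1000; print(P.round(1),P.mean(0))
for a in range(4): v=P[(a+1)%4]-P[a]; print(np.hypot(*v[:2]).round(1),np.degrees(np.arctan2(v[1],v[0])).round(1))
P=ray(np.array([(172,122),(252,115),(252,188),(176,197)])/14+[240,105],K,T,.105)*1000; print("handle",P.mean(0),[np.degrees(np.arctan2(*(P[(a+1)%4]-P[a])[1::-1])).round(1) for a in range(4)],[np.hypot(*(P[(a+1)%4]-P[a])[:2]).round(1) for a in range(4)])
im,K,T=img("scene")
P=ray(np.array([(193,96),(243,140),(192,172),(145,140)])/10+[180,210],K,T,.105)*1000; print("handle",P.mean(0),[np.degrees(np.arctan2(*(P[(a+1)%4]-P[a])[1::-1])).round(1) for a in range(4)])
P=ray(np.array([(68,288),(225,390),(362,250)])/10+[180,210],K,T,.055)*1000; print(P.round(1), (P[0]+P[2])/2,[np.degrees(np.arctan2(*(P[(a+1)%3]-P[a])[1::-1])).round(1) for a in range(3)])
E
```

```text
[[708.4  10.4  55. ]
 [710.5 -38.4  55. ]
 [660.2 -42.3  55. ]
 [658.2   7.1  55. ]] [684.32751165 -15.79411958  55.        ]
48.9 -87.5
50.5 -175.5
49.5 92.2
50.2 3.8
handle [684.17296334 -15.80551636 105.        ] [np.float64(-86.8), np.float64(178.4), np.float64(95.0), np.float64(1.5)] [np.float64(16.9), np.float64(15.8), np.float64(16.1), np.float64(16.3)]
handle [686.05947806  -9.90263797 105.        ] [np.float64(85.1), np.float64(-7.8), np.float64(-87.9), np.float64(-175.2)]
[[711.7 -33.   55. ]
 [707.8  16.3  55. ]
 [658.3  11.3  55. ]] [685.00844554 -10.84542865  55.        ] [np.float64(94.5), np.float64(-174.2), np.float64(-39.7)]
```

```bash
python3 go.py 685.5 -14 150 94
```

```text
t 29.20 tcp [494.8  91.9 176.8] psi 90.31 q6 -1.60 gap 85.4 F [ 0.1  0.1 -0.4] tilt 0.23
shift [-0.1902 -0.107   0.0259] turn [ 0.07 -0.22 -3.69]
```

```bash
python3 -m crank '[[-0.048,-0.027,0,0,-0.2,-1,0],[-0.096,-0.054,0,0,-0.2,-2,0],[-0.144,-0.081,0.01,0,-0.2,-3,0],[-0.19,-0.107,0.026,0,-0.2,-3.7,0],[-0.19,-0.107,0.026,0,-0.2,-3.7,0],[-0.19,-0.107,0.026,0,-0.2,-3.7,0]]' 60; python3 go.py 685.5 -14 42 94;  python3 - <<'E'
from meas import *
im,K,T=img("scene");crop(im,160,160,90,90,6,"pics/s24.png")
E
```

```text
time: 29.95
tcp_pos: [0.6842, -0.0153, 0.1483]
tcp_rot: [-0.002, -0.034, 0.999, 0.001]
wrist_force: [-0.7, 0.0, -0.2]
finger_gap: 0.085
t 29.95 tcp [684.2 -15.3 148.3] psi 93.88 q6 -1.81 gap 85.0 F [-0.7  0.  -0.2] tilt 0.23
shift [-0.0017  0.001   0.1063] turn [ 0.12 -0.19 -0.12]
```

View pics/s24.png

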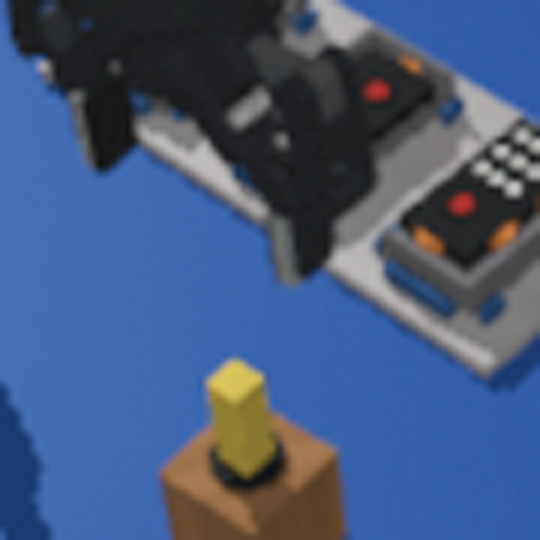

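```bash
python3 -m crank '[[-0.0017,0.001,0.04,0,-0.2,-0.1,0],[-0.0017,0.001,0.08,0,-0.2,-0.1,0],[-0.0017,0.001,0.106,0,-0.2,-0.1,0],[-0.0017,0.001,0.106,0,-0.2,-0.1,0]]' 60; python3 go.py 685.5 -14 42 94;  python3 - <<'E'
from meas import *
im,K,T=img("scene");crop(im,160,160,90,90,6,"pics/s25.png")
E
```

```text
time: 30.5
tcp_pos: [0.6833, -0.0125, 0.0421]
tcp_rot: [-0.001, -0.036, 0.999, 0.001]
wrist_force: [0.2, -0.7, 1.0]
finger_gap: 0.0858
t 30.50 tcp [683.3 -12.5  42.1] psi 94.08 q6 -1.81 gap 85.8 F [ 0.2 -0.7  1. ] tilt 0.20
shift [-0.0021 -0.0017  0.0001] turn [ 0.15 -0.12  0.08]
```

View pics/s25.png

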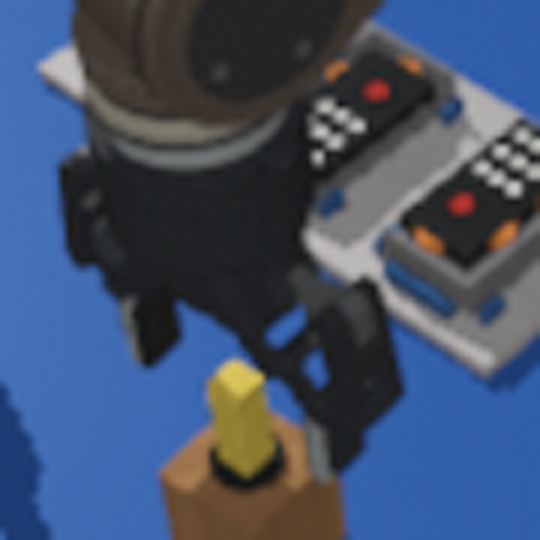

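Handle stands midway between the two open fingers. Close.

```bash
python3 -m crank '[[-0.002,-0.0015,0,0.15,-0.15,0,0],[-0.002,-0.0015,0,0.15,-0.15,0,60],[-0.002,-0.0015,0,0.15,-0.15,0,120],[-0.002,-0.0015,0,0.15,-0.15,0,160],[-0.002,-0.0015,0,0.15,-0.15,0,190],[-0.002,-0.0015,0,0.15,-0.15,0,230],[-0.002,-0.0015,0,0.15,-0.15,0,230],[-0.002,-0.0015,0,0.15,-0.15,0,230]]' 60; python3 go.py 685.5 -14 42 94;  python3 - <<'E'
from meas import *
im,K,T=img("scene");crop(im,160,160,90,90,6,"pics/s26.png")
E
```

```text
time: 31.55
tcp_pos: [0.6873, -0.0142, 0.0443]
tcp_rot: [0.002, -0.036, 0.999, -0.0]
wrist_force: [-0.1, 0.0, 0.1]
finger_gap: 0.015
t 31.55 tcp [687.3 -14.2  44.3] psi 94.07 q6 -1.81 gap 15.0 F [-0.1  0.   0.1] tilt 0.27
shift [0.0018 0.0004 0.0023] turn [-0.05  0.27  0.07]
```

View pics/s26.png

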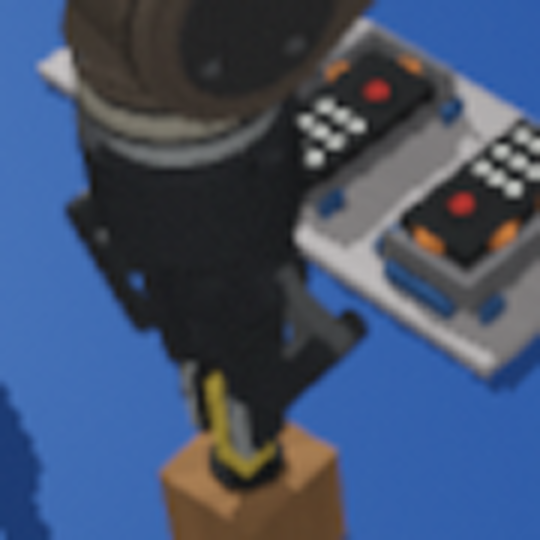

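```bash
python3 -m crank '[[0,0,0,0,0.27,0,235],[0,0,0,0,0.27,0,235]]' 100; python3 go.py 685.5 -14 42 94; python3 -m crank '[[0,0,-0.02,0,0,0,235],[0,0,-0.05,0,0,0,235],[0,0,-0.09,0,0,0,235],[0,0,-0.09,0,0,0,235],[0,0,-0.09,0,0,0,235]]' 100; python3 go.py 545 -281.7 110 90.3;  python3 - <<'E'
from meas import *
im,K,T=img("scene");cv2.imwrite("pics/s27r.png",im);crop(im,150,120,100,100,6,"pics/s27.png")
im,K,T=img("top");cv2.imwrite("pics/t27.png",im)
E
```

```text
time: 31.85
tcp_pos: [0.6873, -0.0142, 0.0444]
tcp_rot: [-0.0, -0.036, 0.999, -0.0]
wrist_force: [-0.7, 0.0, 0.8]
finger_gap: 0.0147
t 31.85 tcp [687.3 -14.2  44.4] psi 94.07 q6 -1.81 gap 14.7 F [-0.7  0.   0.8] tilt 0.06
shift [0.0018 0.0003 0.0024] turn [-0.05 -0.02  0.07]
time: 32.48
tcp_pos: [0.6871, -0.0141, 0.1346]
tcp_rot: [-0.0, -0.036, 0.999, -0.0]
wrist_force: [-0.9, -0.5, -1.1]
finger_gap: 0.014
t 32.48 tcp [687.1 -14.1 134.6] psi 94.07 q6 -1.81 gap 14.0 F [-0.9 -0.5 -1.1] tilt 0.06
shift [ 0.1607 -0.2568  0.0249] turn [-0.05 -0.02  3.77]
```

View pics/s27.png

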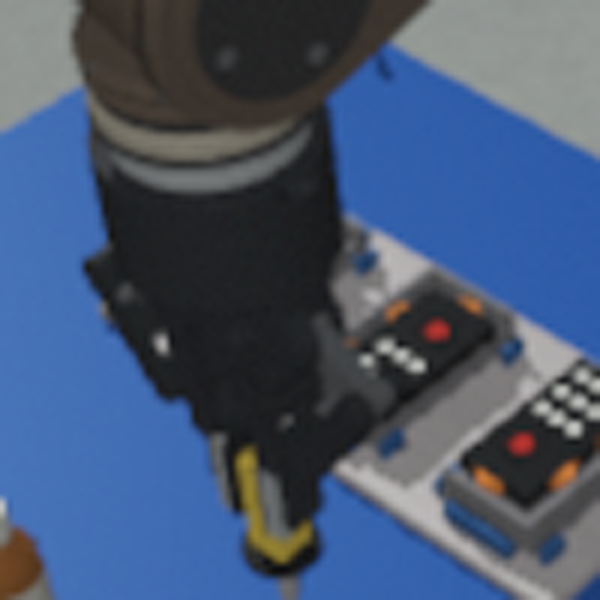

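View pics/t27.png

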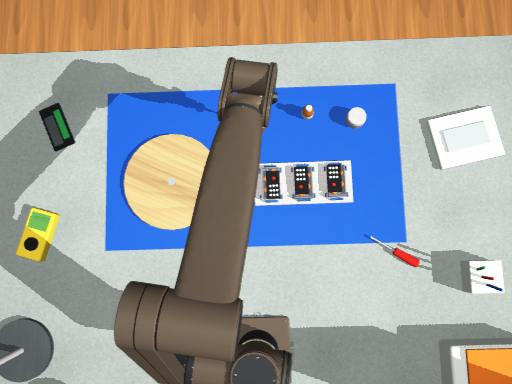

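```bash
python3 go.py 556 -272.1 100 90.35
```

```text
t 32.58 tcp [686.2 -13.9 132.6] psi 94.07 q6 -1.81 gap 14.4 F [-0.7 -0.3 -0.8] tilt 0.20
shift [ 0.148  -0.2483  0.0332] turn [-0.02 -0.2   3.72]
```

```bash
python3 -m crank '[[0.02,-0.035,0,0,-0.2,1,235],[0.045,-0.075,0,0,-0.2,2,235],[0.07,-0.117,0,0,-0.2,3,235],[0.095,-0.16,0,0,-0.2,3.7,235],[0.12,-0.2,0.01,0,-0.2,3.7,235],[0.14,-0.235,0.02,0,-0.2,3.7,235],[0.148,-0.2483,0.033,0,-0.2,3.7,235],[0.148,-0.2483,0.033,0,-0.2,3.7,235]]' 100; python3 go.py 556 -272.1 63.7 90.35;  python3 - <<'E'
from meas import *
im,K,T=img("scene");cv2.imwrite("pics/s28r.png",im);crop(im,120,90,110,100,6,"pics/s28.png"); rem(im,K,T,.008,(140,130,140,90))
E
```

```text
time: 33.58
tcp_pos: [0.5544, -0.2715, 0.0975]
tcp_rot: [-0.002, -0.002, 1.0, 0.002]
wrist_force: [-0.8, 0.2, -1.0]
finger_gap: 0.0145
t 33.58 tcp [ 554.4 -271.5   97.5] psi 90.28 q6 -2.20 gap 14.5 F [-0.8  0.2 -1. ] tilt 0.28
shift [-0.0017 -0.0007  0.0338] turn [ 0.18 -0.22 -0.07]
cover c (493.7,-55.9) size 85.2 x 43.6 rectang 0.2 | red-white ang -6.3 dist 31.4 red(508.7,-63.3) wht(477.5,-59.9)
cover c (503.1,-143.1) size 88.4 x 48.0 rectang 0.2 | red-white ang -178.9 dist 38.6 red(480.1,-145.0) wht(518.7,-144.2)
```

View pics/s28.png

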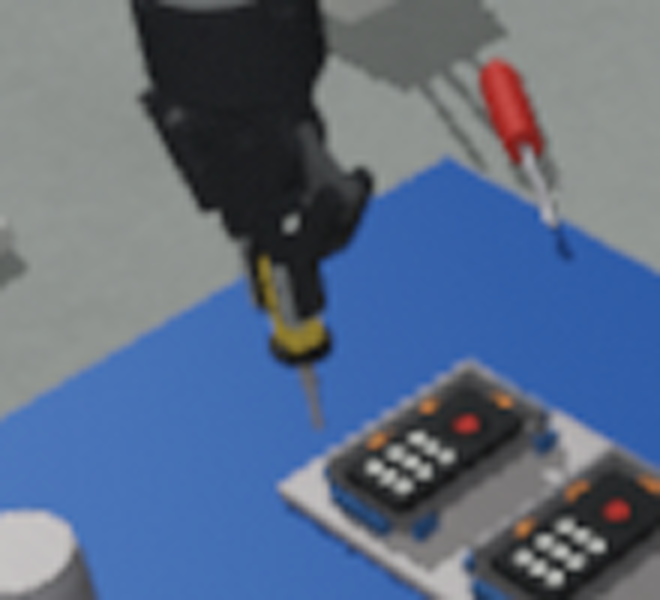

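```bash
python3 -m crank '[[-0.0017,-0.0007,0.01,0.2,-0.2,0,235],[-0.0017,-0.0007,0.026,0.2,-0.2,0,235],[-0.0017,-0.0007,0.026,0.2,-0.2,0,235],[-0.0017,-0.0007,0.026,0.2,-0.2,0,235]]' 100; python3 go.py 556 -272.1 63.7 90.35;  python3 - <<'E'
from meas import *
im,K,T=img("scene"); p=state()["tcp_pos"]*1000
print(ray([(173.1,160.75)],K,T,.058)*1000)
print(proj([[.5526,-.2715,.058]],K,T))
x0,y0,f=140,120,8
c=cv2.resize(im[y0:y0+75,x0:x0+90],None,fx=f,fy=f,interpolation=cv2.INTER_CUBIC)
def d(P,col):
    for q in proj(P,K,T): cv2.circle(c,(int((q[0]-x0+.5)*f),int((q[1]-y0+.5)*f)),2,col,-1)
tip=np.array([p[0]-1.8,p[1],p[2]-39.4])/1000
d([tip],(0,255,0))
# groove line of A
d([[ (497.6+s)/1000,-.2726,.030] for s in (48,20,0,-20,-40)],(255,0,255))
cv2.imwrite("pics/s29.png",c); print(tip*1000)
E
```

```text
time: 34.12
tcp_pos: [0.5572, -0.2713, 0.0724]
tcp_rot: [0.001, -0.003, 1.0, -0.001]
wrist_force: [-0.1, 0.8, -0.3]
finger_gap: 0.0142
t 34.12 tcp [ 557.2 -271.3   72.4] psi 90.38 q6 -2.19 gap 14.2 F [-0.1  0.8 -0.3] tilt 0.09
shift [ 0.0013 -0.0007  0.0087] turn [-0.07  0.06  0.03]
[[ 550.63856116 -269.96451525   58.        ]]
[[172.22011882 160.86140901]]
[ 555.6720754  -271.68737329   33.49560796]
```

View pics/s29.png

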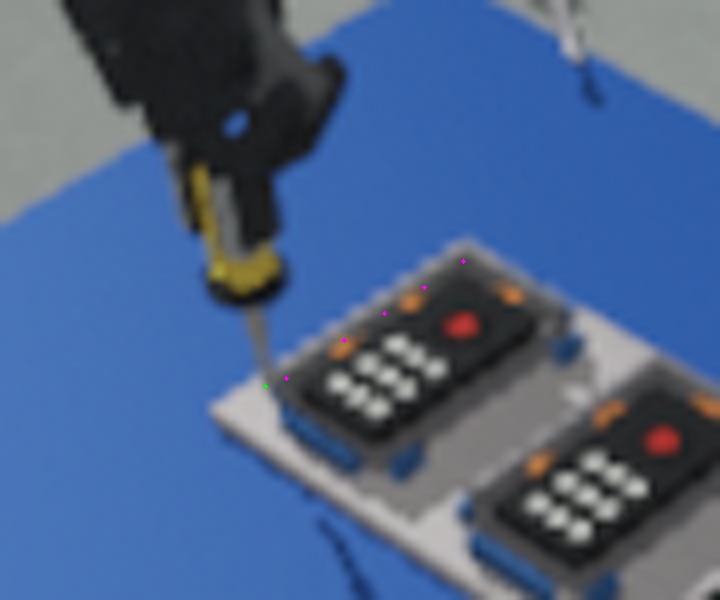

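```bash
python3 -m crank '[[0.001,-0.0008,0.004,0,0,0,235],[0.001,-0.0008,0.008,0,0,0,235],[0.001,-0.0008,0.0082,0,0,0,235],[0.004,-0.0008,0.0082,0,0,0,235],[0.007,-0.0008,0.0082,0,0,0,235],[0.01,-0.0008,0.0082,0,0,0,235],[0.013,-0.0008,0.0082,0,0,0,235],[0.016,-0.0008,0.0082,0,0,0,235]]' 100; python3 go.py 535 -272.1 64 90.35
```

```text
time: 35.17
tcp_pos: [0.5413, -0.2726, 0.0648]
tcp_rot: [0.001, -0.003, 1.0, -0.001]
wrist_force: [0.4, 0.8, 0.3]
finger_gap: 0.0143
t 35.17 tcp [ 541.3 -272.6   64.8] psi 90.37 q6 -2.21 gap 14.3 F [0.4 0.8 0.3] tilt 0.15
shift [0.0063 0.0006 0.0007] turn [-0.1   0.11  0.02]
```

```bash
python3 -m crank '[[0.003,0.0003,0.0007,0,0,0,235],[0.006,0.0005,0.0007,0,0,0,235],[0.009,0.0005,0.0007,0,0,0,235],[0.012,0.0005,0.0007,0,0,0,235],[0.015,0.0005,0.0007,0,0,0,235],[0.018,0.0005,0.0007,0,0,0,235],[0.021,0.0005,0.0007,0,0,0,235],[0.024,0.0005,0.0007,0,0,0,235]]' 100; python3 go.py 515 -272.1 64 90.35
```

```text
time: 36.17
tcp_pos: [0.5167, -0.272, 0.0638]
tcp_rot: [0.001, -0.003, 1.0, -0.001]
wrist_force: [-0.0, -0.9, 0.2]
finger_gap: 0.0142
t 36.17 tcp [ 516.7 -272.    63.8] psi 90.37 q6 -2.24 gap 14.2 F [-0.  -0.9  0.2] tilt 0.09
shift [ 0.0017 -0.0001 -0.0002] turn [-0.06  0.06  0.02]
```

```bash
python3 -m crank '[[0.003,0,-0.0002,0,0,0,235],[0.006,0,-0.0002,0,0,0,235],[0.009,0,-0.0002,0,0,0,235],[0.012,0,-0.0002,0,0,0,235]]' 100; python3 go.py 515 -272.1 64 90.35; python3 - <<'E'
from meas import *
im,K,T=img("scene");crop(im,140,110,90,75,8,"pics/s30.png")
E
```

```text
time: 36.67
tcp_pos: [0.5045, -0.2721, 0.064]
tcp_rot: [0.001, -0.003, 1.0, -0.001]
wrist_force: [-0.0, -0.4, -0.5]
finger_gap: 0.0143
t 36.67 tcp [ 504.5 -272.1   64. ] psi 90.37 q6 -2.25 gap 14.3 F [-0.  -0.4 -0.5] tilt 0.09
shift [-0.0105 -0.0001 -0.    ] turn [-0.07  0.06  0.02]
```

View pics/s30.png

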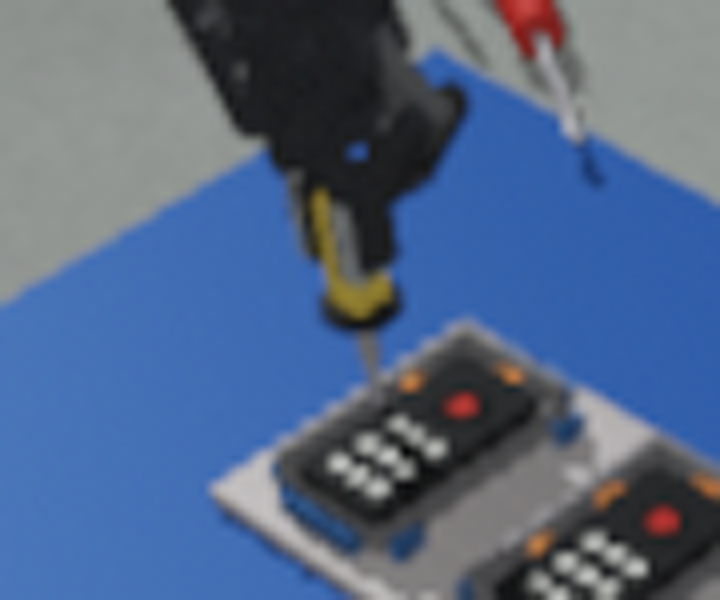

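The first catch is gone under the cover (was at crop (343,425)). Continue.

```bash
python3 -m crank '[[0.003,0,0,0,0,0,235],[0.006,0,0,0,0,0,235],[0.009,0,0,0,0,0,235],[0.012,0,0,0,0,0,235],[0.015,0,0,0,0,0,235],[0.018,0,0,0,0,0,235],[0.021,0,0,0,0,0,235],[0.024,0,0,0,0,0,235]]' 100; python3 go.py 461 -272.2 64 90.35
```

```text
time: 37.72
tcp_pos: [0.4798, -0.272, 0.0637]
tcp_rot: [-0.0, -0.003, 1.0, -0.0]
wrist_force: [-0.0, -1.1, -0.8]
finger_gap: 0.0147
t 37.73 tcp [ 479.8 -272.    63.7] psi 90.37 q6 -2.28 gap 14.7 F [-0.  -1.1 -0.8] tilt 0.03
shift [ 0.0188 -0.0001 -0.0003] turn [-0.03 -0.    0.02]
```

```bash
python3 -m crank '[[0.003,0,0,0,0,0,235],[0.006,0,0,0,0,0,235],[0.009,0,0,0,0,0,235],[0.012,0,0,0,0,0,235],[0.015,0,0,0,0,0,235],[0.0175,0,0,0,0,0,235]]' 100; python3 go.py 459.5 -272.2 64 90.35
```

```text
time: 38.48
tcp_pos: [0.462, -0.2721, 0.0637]
tcp_rot: [-0.0, -0.003, 1.0, -0.0]
wrist_force: [1.3, -1.2, -0.7]
finger_gap: 0.0143
t 38.48 tcp [ 462.  -272.1   63.7] psi 90.37 q6 -2.30 gap 14.3 F [ 1.3 -1.2 -0.7] tilt 0.03
shift [ 0.0025 -0.0001 -0.0003] turn [-0.03 -0.    0.02]
```

```bash
python3 -m crank '[[0.001,0,0,0,0,0,235],[0.002,0,0,0,0,0,235],[0.002,0,0,0,0,0,235]]' 100;python3 -m crank '[[0.001,0,0,0,0,0,235],[0.001,0,0,0,0,0,235]]' 100;python3 -m crank '[[0.001,0,0,0,0,0,235],[0.001,0,0,0,0,0,235]]' 100; python3 go.py 459.5 -272.2 64 90.35
```

```text
time: 38.85
tcp_pos: [0.46, -0.2721, 0.0637]
tcp_rot: [-0.0, -0.003, 1.0, -0.0]
wrist_force: [0.6, 0.3, -0.7]
finger_gap: 0.0144
time: 39.1
tcp_pos: [0.459, -0.2721, 0.0637]
tcp_rot: [-0.0, -0.003, 1.0, -0.0]
wrist_force: [0.5, -0.4, -0.3]
finger_gap: 0.0143
time: 39.35
tcp_pos: [0.4579, -0.2721, 0.0636]
tcp_rot: [-0.0, -0.003, 1.0, -0.0]
wrist_force: [-0.7, -0.2, -0.5]
finger_gap: 0.0143
t 39.35 tcp [ 457.9 -272.1   63.6] psi 90.36 q6 -2.30 gap 14.3 F [-0.7 -0.2 -0.5] tilt 0.02
shift [-0.0016 -0.0001 -0.0004] turn [-0.02 -0.01  0.01]
```

```bash
for i in 1 2 3; do :; done; python3 -m crank '[[0.001,0,0,0,0,0,235],[0.001,0,0,0,0,0,235]]' 100;python3 -m crank '[[0.001,0,0,0,0,0,235],[0.001,0,0,0,0,0,235]]' 100; python3 -c "
from meas import *
im,K,T=img('scene');crop(im,140,110,90,75,8,'pics/s31.png')
im,K,T=img('top');crop(im,300,130,80,90,7,'pics/t31.png')"
```

```text
time: 39.6
tcp_pos: [0.4571, -0.2721, 0.0637]
tcp_rot: [0.0, -0.003, 1.0, -0.0]
wrist_force: [-0.0, 0.5, -0.8]
finger_gap: 0.0145
time: 39.85
tcp_pos: [0.4561, -0.2721, 0.0638]
tcp_rot: [0.0, -0.003, 1.0, -0.0]
wrist_force: [1.2, 0.2, -0.6]
finger_gap: 0.0144
```

View pics/s31.png

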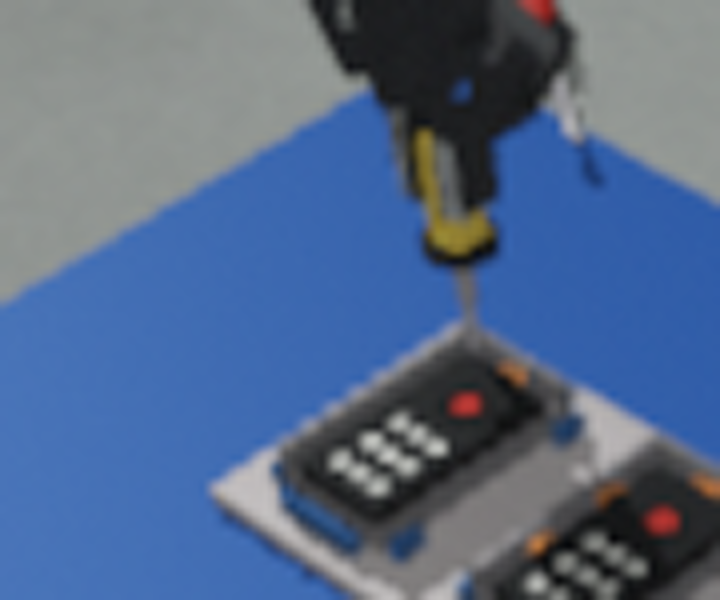

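Both long-leg catches pushed in; stylus at the corner, remote slid ~1 mm at most. Back off 2 mm and run the short leg.

```bash
python3 -m crank '[[-0.001,0,0,0,0,0,235],[-0.002,0.001,0,0,0,0,235],[-0.002,0.004,0,0,0,0,235],[-0.002,0.007,0,0,0,0,235],[-0.002,0.01,0,0,0,0,235],[-0.002,0.013,0,0,0,0,235],[-0.002,0.016,0,0,0,0,235],[-0.002,0.019,0,0,0,0,235]]' 100;python3 go.py 458.1 -222 63.8 90.35
```

```text
time: 40.95
tcp_pos: [0.458, -0.2529, 0.0637]
tcp_rot: [0.0, -0.003, 1.0, -0.0]
wrist_force: [0.3, -0.7, -1.0]
finger_gap: 0.014
t 40.95 tcp [ 458.  -252.9   63.7] psi 90.35 q6 -2.28 gap 14.0 F [ 0.3 -0.7 -1. ] tilt 0.04
shift [-0.0003  0.0309 -0.0001] turn [-0.03  0.03  0.  ]
```

```bash
python3 -m crank '[[0,0.003,0,0,0,0,235],[0,0.006,0,0,0,0,235],[0,0.009,0,0,0,0,235],[0,0.012,0,0,0,0,235],[0,0.015,0,0,0,0,235],[0,0.018,0,0,0,0,235],[0,0.021,0,0,0,0,235],[0,0.022,0,0,0,0,235]]' 100;python3 go.py 458.1 -222 63.8 90.35; python3 -c "
from meas import *
im,K,T=img('scene');crop(im,140,110,90,75,8,'pics/s32.png')"
```

```text
time: 41.95
tcp_pos: [0.4579, -0.2307, 0.0638]
tcp_rot: [0.0, -0.003, 1.0, -0.0]
wrist_force: [0.3, 0.1, 0.1]
finger_gap: 0.0145
t 41.95 tcp [ 457.9 -230.7   63.8] psi 90.36 q6 -2.24 gap 14.5 F [0.3 0.1 0.1] tilt 0.05
shift [-0.0002  0.0087 -0.0001] turn [-0.03  0.04  0.01]
```

View pics/s32.png

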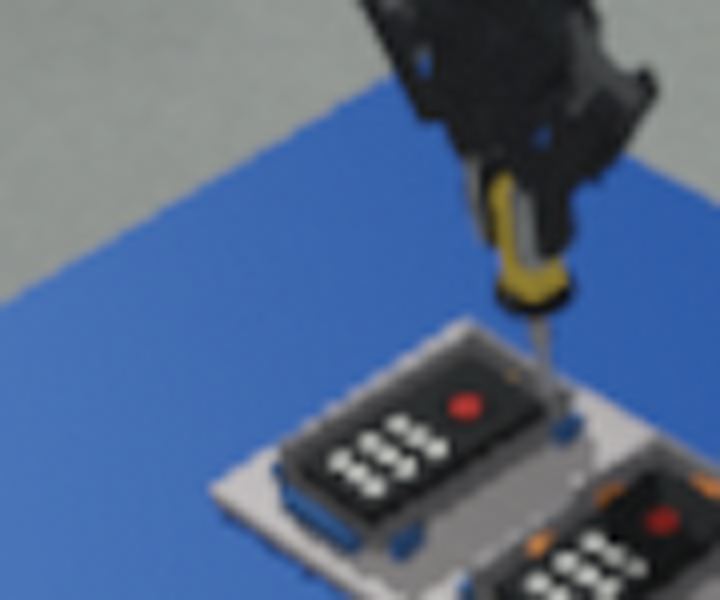

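A sliver of orange remains at catch 2; make a return pass biased 1 mm toward the cover.

```bash
python3 -m crank '[[-0.001,-0.002,0,0,0,0,235],[-0.001,-0.005,0,0,0,0,235],[-0.001,-0.008,0,0,0,0,235],[-0.001,-0.011,0,0,0,0,235],[-0.001,-0.014,0,0,0,0,235],[-0.001,-0.017,0,0,0,0,235],[-0.001,-0.02,0,0,0,0,235],[-0.001,-0.023,0,0,0,0,235]]' 100;python3 go.py 458.1 -222 63.8 90.35; python3 -c "
from meas import *
im,K,T=img('scene');crop(im,140,110,90,75,8,'pics/s33.png')"
```

```text
time: 43.0
tcp_pos: [0.4593, -0.2541, 0.0639]
tcp_rot: [0.001, -0.003, 1.0, -0.001]
wrist_force: [-0.2, -0.4, -0.6]
finger_gap: 0.0138
t 43.00 tcp [ 459.3 -254.1   63.9] psi 90.36 q6 -2.28 gap 13.8 F [-0.2 -0.4 -0.6] tilt 0.09
shift [0.001  0.0321 0.0001] turn [-0.06  0.07  0.01]
```

View pics/s33.png

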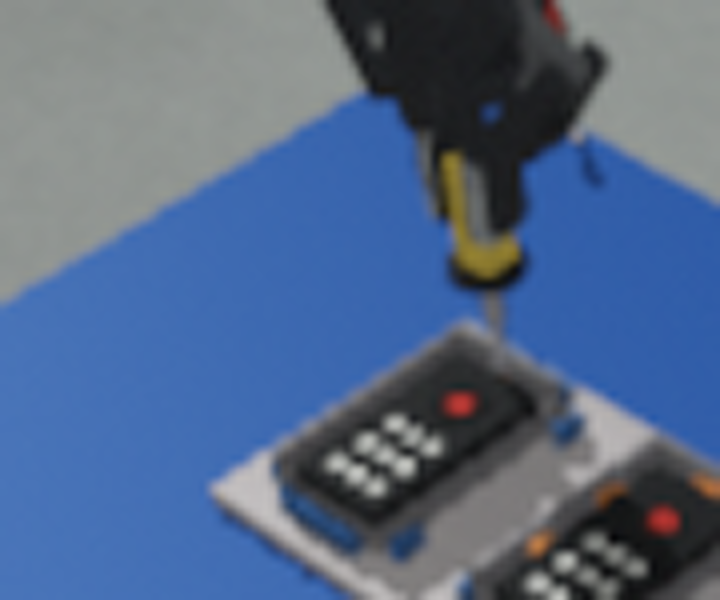

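All three of remote A's catches are in. Go to the middle remote.

```bash
python3 -m crank '[[0,0,-0.015,0,0,0,235],[0,0,-0.03,0,0,0,235],[-0.02,0.02,-0.035,0,0,0,235],[-0.05,0.05,-0.035,0,0,0,235],[-0.08,0.075,-0.035,0,0,0,235],[-0.095,0.081,-0.035,0,0,0,235],[-0.095,0.081,-0.035,0,0,0,235]]' 100;python3 go.py 553 -173.1 64 90.35; python3 -c "
from meas import *
im,K,T=img('scene');crop(im,150,110,100,75,8,'pics/s34.png')
rem(im,K,T,.008,(140,130,140,90))
im,K,T=img('top');rem(im,K,T,.008,(250,150,120,65))"
```

```text
time: 43.92
tcp_pos: [0.5546, -0.1729, 0.0998]
tcp_rot: [0.001, -0.004, 1.0, -0.001]
wrist_force: [0.3, 0.8, -0.6]
finger_gap: 0.0143
t 43.92 tcp [ 554.6 -172.9   99.8] psi 90.43 q6 -2.05 gap 14.3 F [ 0.3  0.8 -0.6] tilt 0.18
shift [ 0.0017 -0.0001  0.0358] turn [-0.13  0.12  0.08]
cover c (494.0,-55.5) size 44.0 x 85.9 rectang 89.3 | red-white ang -6.3 dist 31.4 red(508.7,-63.3) wht(477.5,-59.9)
cover c (503.1,-143.1) size 88.4 x 48.0 rectang 0.2 | red-white ang -178.7 dist 39.4 red(479.3,-145.1) wht(518.7,-144.2)
cover c (502.7,-238.7) size 80.7 x 62.0 rectang 1.4 | red-white ang -169.6 dist 22.0 red(485.2,-247.0) wht(506.9,-243.0)
cover c (507.6,-65.2) size 66.1 x 242.2 rectang 43.9 | red-white ang -47.5 dist 32.8 red(510.6,-64.2) wht(488.4,-40.0)
```

View pics/s34.png

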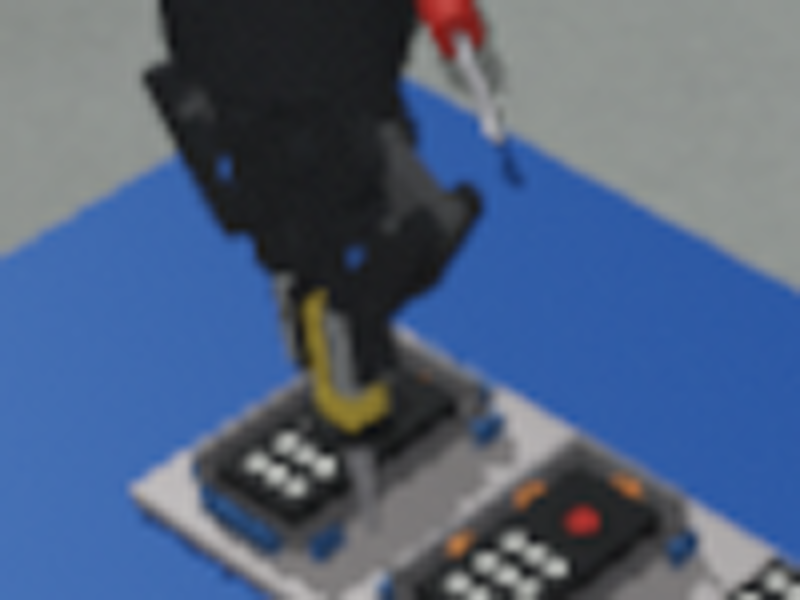

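```bash
python3 -m crank '[[0.0017,-0.0001,0.018,-0.1,0.1,0,235],[0.0017,-0.0001,0.034,-0.1,0.1,0,235],[0.0017,-0.0001,0.0358,-0.1,0.1,0,235],[0.0037,-0.0001,0.0358,-0.1,0.1,0,235],[0.0067,-0.0001,0.0358,-0.1,0.1,0,235],[0.0097,-0.0001,0.0358,-0.1,0.1,0,235]]' 100;python3 go.py 533 -173.1 64 90.35; python3 -c "
from meas import *
im,K,T=img('scene');crop(im,150,110,100,75,8,'pics/s35.png')"
```

```text
time: 44.78
tcp_pos: [0.5438, -0.1738, 0.064]
tcp_rot: [0.0, -0.003, 1.0, -0.0]
wrist_force: [-0.2, 0.7, -0.0]
finger_gap: 0.0141
t 44.77 tcp [ 543.8 -173.8   64. ] psi 90.33 q6 -2.06 gap 14.1 F [-0.2  0.7 -0. ] tilt 0.02
shift [ 0.0108  0.0007 -0.    ] turn [-0.02  0.   -0.02]
```

View pics/s35.png

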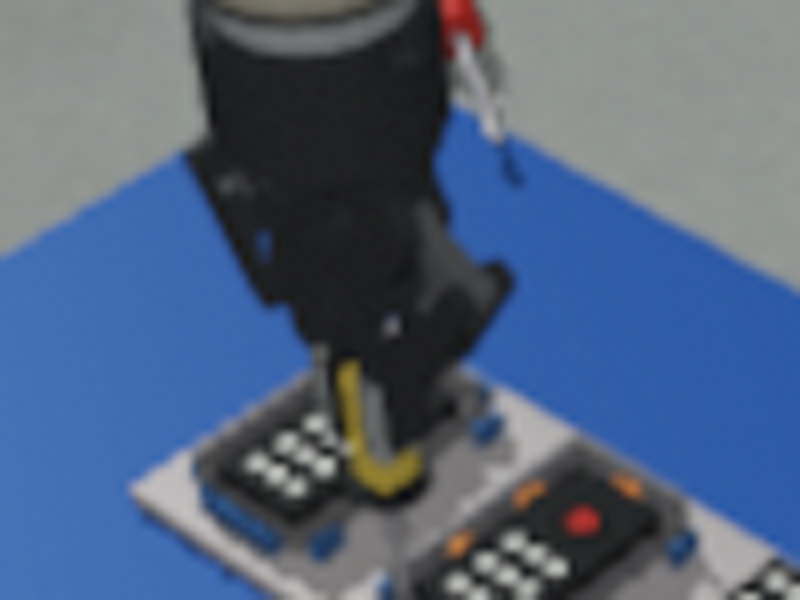

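```bash
python3 -m crank '[[0.003,0.0003,0,0,0,0,235],[0.006,0.0006,0,0,0,0,235],[0.009,0.0006,0,0,0,0,235],[0.012,0.0006,0,0,0,0,235],[0.015,0.0006,0,0,0,0,235],[0.018,0.0006,0,0,0,0,235],[0.021,0.0006,0,0,0,0,235],[0.024,0.0006,0,0,0,0,235]]' 100;python3 go.py 533 -173.1 64 90.35
```

```text
time: 45.82
tcp_pos: [0.5196, -0.1734, 0.0641]
tcp_rot: [0.0, -0.003, 1.0, -0.0]
wrist_force: [1.2, 0.3, -0.9]
finger_gap: 0.0142
t 45.83 tcp [ 519.6 -173.4   64.1] psi 90.33 q6 -2.08 gap 14.2 F [ 1.2  0.3 -0.9] tilt 0.05
shift [-0.0134  0.0003  0.0001] turn [-0.04  0.02 -0.02]
```

```bash
python3 -m crank '[[0.003,0,0,0,0,0,235],[0.006,0,0,0,0,0,235],[0.009,0,0,0,0,0,235],[0.012,0,0,0,0,0,235],[0.015,0,0,0,0,0,235],[0.018,0,0,0,0,0,235],[0.021,0,0,0,0,0,235],[0.024,0,0,0,0,0,235]]' 100;python3 go.py 533 -173.1 64 90.35; python3 -c "
from meas import *
im,K,T=img('scene');crop(im,150,110,100,75,8,'pics/s36.png')"
```

```text
time: 46.82
tcp_pos: [0.4953, -0.1736, 0.0641]
tcp_rot: [0.0, -0.003, 1.0, -0.0]
wrist_force: [0.7, -0.3, -0.6]
finger_gap: 0.014
t 46.83 tcp [ 495.3 -173.6   64.1] psi 90.33 q6 -2.11 gap 14.0 F [ 0.7 -0.3 -0.6] tilt 0.05
shift [-0.0377  0.0003  0.0001] turn [-0.04  0.02 -0.02]
```

View pics/s36.png

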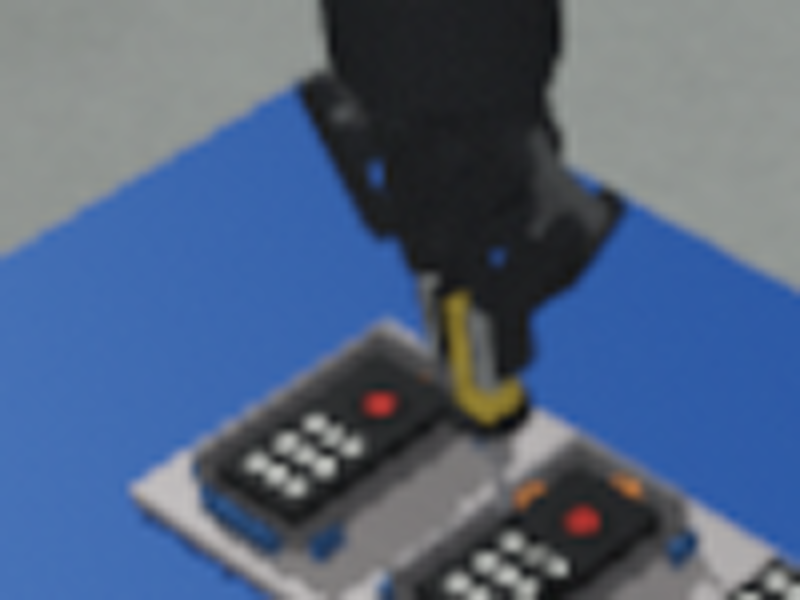

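```bash
python3 -m crank '[[0.003,0.0003,0,0,0,0,235],[0.006,0.0006,0,0,0,0,235],[0.009,0.0006,0,0,0,0,235],[0.012,0.0006,0,0,0,0,235],[0.015,0.0006,0,0,0,0,235],[0.018,0.0006,0,0,0,0,235],[0.021,0.0006,0,0,0,0,235],[0.024,0.0006,0,0,0,0,235]]' 100;python3 go.py 533 -173.1 64 90.35
```

```text
time: 47.88
tcp_pos: [0.4707, -0.173, 0.0639]
tcp_rot: [-0.0, -0.003, 1.0, -0.0]
wrist_force: [-0.2, -0.0, 0.7]
finger_gap: 0.014
t 47.88 tcp [ 470.7 -173.    63.9] psi 90.33 q6 -2.13 gap 14.0 F [-0.2 -0.   0.7] tilt 0.03
shift [-0.0623 -0.0005 -0.0001] turn [-0.02 -0.02 -0.02]
```

```bash
python3 -m crank '[[0.003,0,0,0,0,0,235],[0.006,0,0,0,0,0,235],[0.009,0,0,0,0,0,235],[0.012,0,0,0,0,0,235],[0.014,0,0,0,0,0,235],[0.014,0,0,0,0,0,235]]' 100;python3 go.py 456.5 -173.1 64 90.35; python3 -c "
from meas import *
im,K,T=img('scene');crop(im,150,110,100,75,8,'pics/s37.png')"
```

```text
time: 48.62
tcp_pos: [0.4566, -0.173, 0.0639]
tcp_rot: [-0.0, -0.003, 1.0, -0.0]
wrist_force: [0.1, -0.4, -1.6]
finger_gap: 0.0144
t 48.62 tcp [ 456.6 -173.    63.9] psi 90.33 q6 -2.15 gap 14.4 F [ 0.1 -0.4 -1.6] tilt 0.03
shift [ 0.0001 -0.0001 -0.0001] turn [-0.02 -0.02 -0.02]
```

View pics/s37.png

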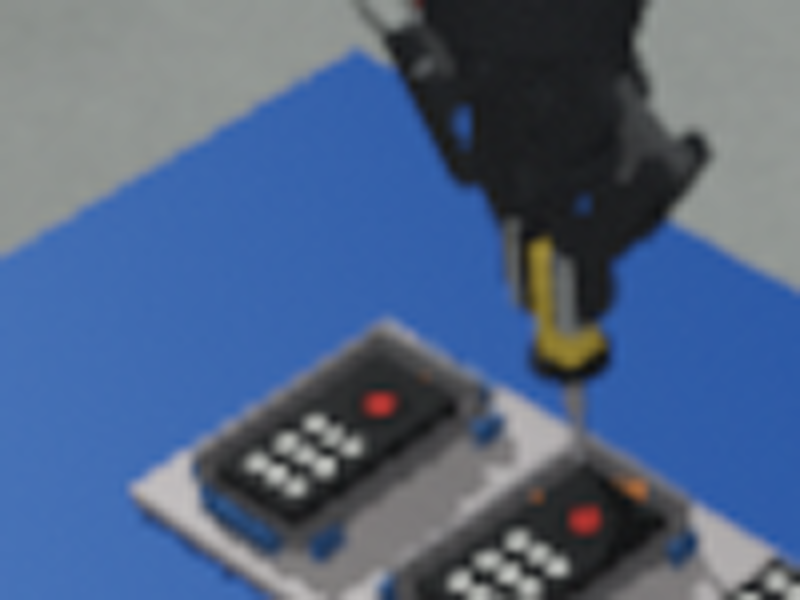

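```bash
python3 -m crank '[[-0.0005,0,0,0,0,0,235],[-0.0009,0.003,0,0,0,0,235],[-0.0009,0.006,0,0,0,0,235],[-0.0009,0.009,0,0,0,0,235],[-0.0009,0.012,0,0,0,0,235],[-0.0009,0.015,0,0,0,0,235],[-0.0009,0.018,0,0,0,0,235],[-0.0009,0.021,0,0,0,0,235]]' 100;python3 go.py 457.5 -173.1 64 90.35
```

```text
time: 49.68
tcp_pos: [0.4574, -0.1519, 0.0639]
tcp_rot: [-0.0, -0.003, 1.0, -0.0]
wrist_force: [-1.4, -1.5, -1.2]
finger_gap: 0.0143
t 49.67 tcp [ 457.4 -151.9   63.9] psi 90.34 q6 -2.11 gap 14.3 F [-1.4 -1.5 -1.2] tilt 0.04
shift [ 0.0001 -0.0212 -0.    ] turn [-0.04 -0.02 -0.01]
```

```bash
python3 -m crank '[[0,0.003,0,0,0,0,235],[0,0.006,0,0,0,0,235],[0,0.009,0,0,0,0,235],[0,0.012,0,0,0,0,235],[0,0.015,0,0,0,0,235],[0,0.018,0,0,0,0,235],[0,0.021,0,0,0,0,235],[0,0.021,0,0,0,0,235]]' 100;python3 go.py 457.5 -173.1 64 90.35; python3 -c "
from meas import *
im,K,T=img('scene');crop(im,150,110,100,75,8,'pics/s38.png')"
```

```text
time: 50.68
tcp_pos: [0.4573, -0.1307, 0.0639]
tcp_rot: [-0.0, -0.003, 1.0, -0.0]
wrist_force: [-0.4, -0.4, -0.5]
finger_gap: 0.0141
t 50.67 tcp [ 457.3 -130.7   63.9] psi 90.36 q6 -2.07 gap 14.1 F [-0.4 -0.4 -0.5] tilt 0.04
shift [ 0.0001 -0.0424 -0.0001] turn [-0.03 -0.02  0.01]
```

View pics/s38.png

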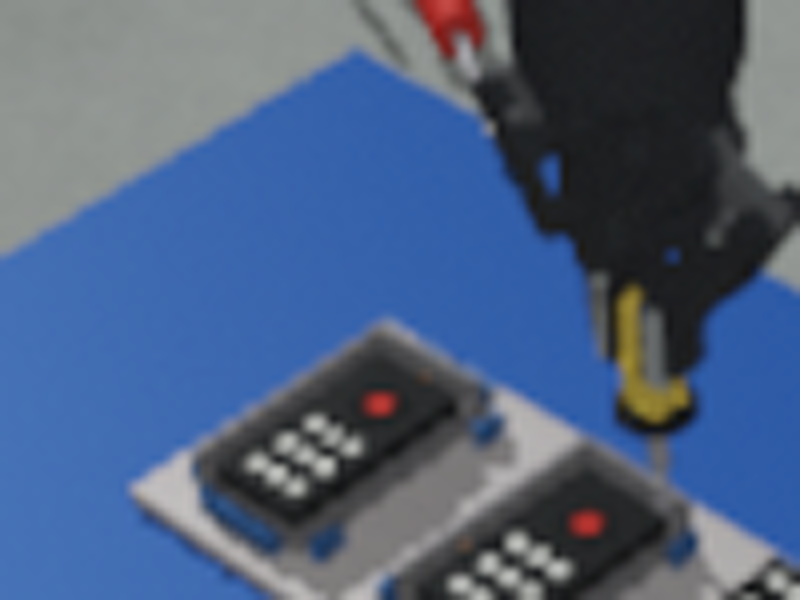

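Middle remote's catches are in. Lift out and go to the third remote.

```bash
python3 -m crank '[[0,0,-0.015,0,0,0,235],[0,0,-0.03,0,0,0,235],[0.005,0.03,-0.035,0,0,0,235],[0.01,0.06,-0.035,0,0,0,235],[0.015,0.085,-0.035,0,0,0,235],[0.016,0.0947,-0.035,0,0,0,235],[0.016,0.0947,-0.035,0,0,0,235]]' 100;python3 go.py 441 -36 64 90.34; python3 -c "
from meas import *
im,K,T=img('scene');crop(im,150,120,130,95,6,'pics/s39.png'); rem(im,K,T,.008,(140,130,140,90))"
```

```text
time: 51.6
tcp_pos: [0.4413, -0.0363, 0.0997]
tcp_rot: [0.001, -0.004, 1.0, -0.001]
wrist_force: [-0.3, -0.5, -0.6]
finger_gap: 0.0145
t 51.60 tcp [441.3 -36.3  99.7] psi 90.41 q6 -1.89 gap 14.5 F [-0.3 -0.5 -0.6] tilt 0.11
shift [0.0004 0.0003 0.0357] turn [-0.09  0.07  0.07]
cover c (494.1,-55.9) size 86.0 x 43.6 rectang 0.2 | red-white ang -6.3 dist 31.4 red(508.7,-63.3) wht(477.5,-59.9)
cover c (502.8,-141.2) size 48.5 x 88.8 rectang 89.6 | red-white ang 178.5 dist 38.6 red(479.9,-142.6) wht(518.5,-143.6)
cover c (506.7,-243.4) size 89.5 x 49.3 rectang 2.0 | red-white ang -176.9 dist 39.6 red(483.4,-246.8) wht(523.0,-244.7)
```

View pics/s39.png

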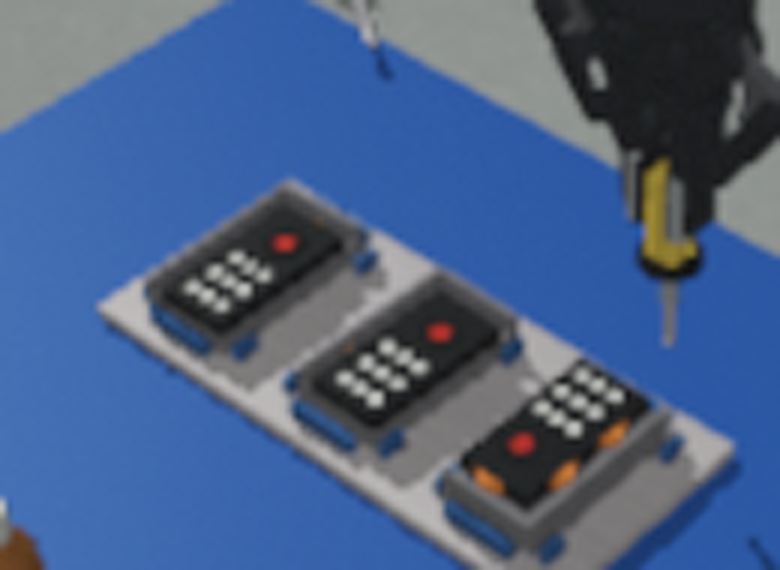

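All of A's and B's catches are now out of sight; C unmoved with three orange catches showing.

```bash
python3 -m crank '[[0.0004,0.0003,0.018,0,0,0,235],[0.0004,0.0003,0.034,0,0,0,235],[0.0004,0.0003,0.0355,0,0,0,235],[0.0004,0.0003,0.0355,0,0,0,235]]' 100;python3 go.py 441 -36 64 90.34; python3 - <<'E'
from meas import *
im,K,T=img("scene"); p=state()["tcp_pos"]*1000
x0,y0,f=200,130,8
c=cv2.resize(im[y0:y0+75,x0:x0+90],None,fx=f,fy=f,interpolation=cv2.INTER_CUBIC)
def d(P,col):
    for q in proj(P,K,T): cv2.circle(c,(int((q[0]-x0+.5)*f),int((q[1]-y0+.5)*f)),2,col,-1)
d([np.array([p[0]-1.8,p[1],p[2]-39.4])/1000],(0,255,0))
d([[ (496+s)/1000,-.0355,.030] for s in (-48,-20,0,20,40)],(255,0,255))
cv2.imwrite("pics/s40.png",c)
E
```

```text
time: 52.15
tcp_pos: [0.4411, -0.0367, 0.064]
tcp_rot: [0.0, -0.003, 1.0, -0.001]
wrist_force: [0.0, -1.1, -1.4]
finger_gap: 0.0139
t 52.15 tcp [441.1 -36.7  64. ] psi 90.35 q6 -1.89 gap 13.9 F [ 0.  -1.1 -1.4] tilt 0.09
shift [0.0001 0.0007 0.    ] turn [-0.08  0.04  0.01]
```

View pics/s40.png

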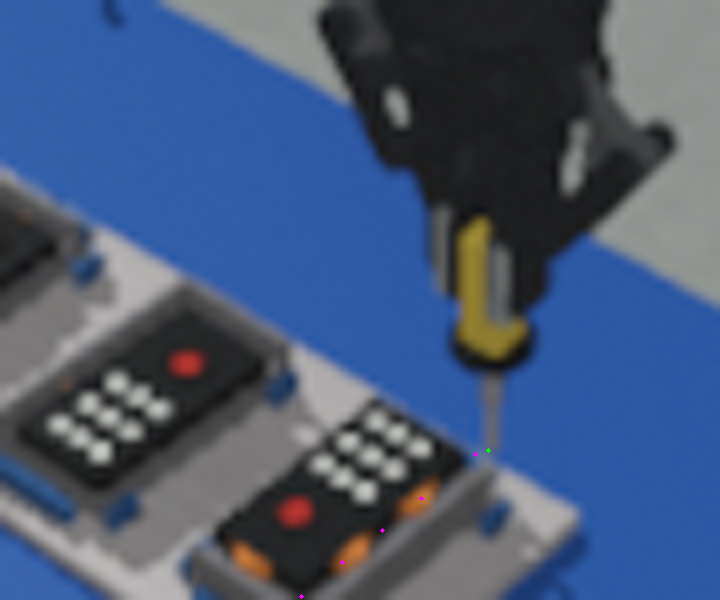

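```bash
python3 -m crank '[[-0.002,0.0007,0,0,0,0,235],[-0.005,0.0007,0,0,0,0,235],[-0.008,0.0007,0,0,0,0,235],[-0.011,0.0007,0,0,0,0,235],[-0.014,0.0007,0,0,0,0,235],[-0.017,0.0007,0,0,0,0,235],[-0.02,0.0007,0,0,0,0,235]]' 100;python3 go.py 441 -35.9 64 90.34; python3 - <<'E'
from meas import *
im,K,T=img("scene"); crop(im,200,130,90,75,8,"pics/s41.png")
E
```

```text
time: 53.08
tcp_pos: [0.4616, -0.0359, 0.0644]
tcp_rot: [0.001, -0.003, 1.0, -0.001]
wrist_force: [-0.3, 0.6, -0.3]
finger_gap: 0.014
t 53.08 tcp [461.6 -35.9  64.4] psi 90.35 q6 -1.87 gap 14.0 F [-0.3  0.6 -0.3] tilt 0.13
shift [0.0206 0.0001 0.0004] turn [-0.1   0.08  0.02]
```

View pics/s41.png

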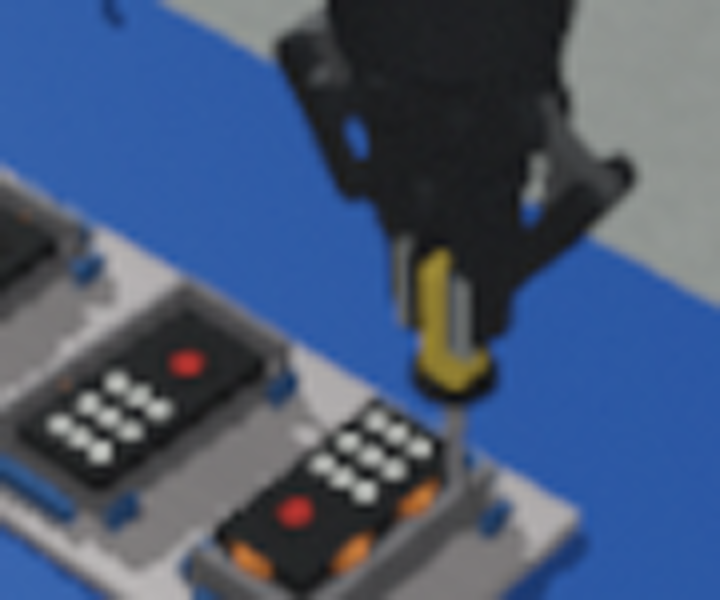

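The stylus is inside the groove; continue.

```bash
python3 -m crank '[[-0.003,0,0.0003,0,0,0,235],[-0.006,0,0.0003,0,0,0,235],[-0.009,0,0.0003,0,0,0,235],[-0.012,0,0.0003,0,0,0,235],[-0.015,0,0.0003,0,0,0,235],[-0.018,0,0.0003,0,0,0,235],[-0.021,0,0.0003,0,0,0,235],[-0.024,0,0.0003,0,0,0,235]]' 100;python3 go.py 441 -35.9 64 90.34
```

```text
time: 54.12
tcp_pos: [0.4863, -0.0359, 0.0644]
tcp_rot: [0.001, -0.003, 1.0, -0.001]
wrist_force: [-1.2, -0.1, -0.9]
finger_gap: 0.0141
t 54.12 tcp [486.3 -35.9  64.4] psi 90.35 q6 -1.86 gap 14.1 F [-1.2 -0.1 -0.9] tilt 0.18
shift [0.0453 0.0003 0.0003] turn [-0.11  0.14  0.01]
```

```bash
python3 -m crank '[[-0.003,0,0,0,0,0,235],[-0.006,0,0,0,0,0,235],[-0.009,0,0,0,0,0,235],[-0.012,0,0,0,0,0,235],[-0.015,0,0,0,0,0,235],[-0.018,0,0,0,0,0,235],[-0.021,0,0,0,0,0,235],[-0.024,0,0,0,0,0,235]]' 100;python3 go.py 441 -35.9 64 90.34; python3 - <<'E'
from meas import *
im,K,T=img("scene"); crop(im,200,130,90,75,8,"pics/s42.png")
E
```

```text
time: 55.12
tcp_pos: [0.5103, -0.0356, 0.0642]
tcp_rot: [0.001, -0.003, 1.0, -0.001]
wrist_force: [0.2, 0.3, -0.3]
finger_gap: 0.0142
t 55.12 tcp [510.3 -35.6  64.2] psi 90.35 q6 -1.84 gap 14.2 F [ 0.2  0.3 -0.3] tilt 0.14
shift [0.0693 0.0002 0.0001] turn [-0.1   0.1   0.01]
```

View pics/s42.png

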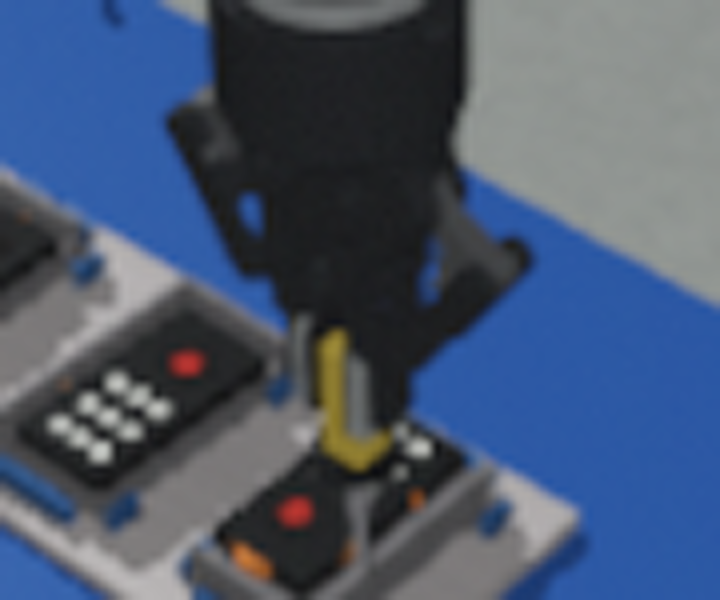

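```bash
python3 -m crank '[[-0.003,-0.0004,0,0,0,0,235],[-0.006,-0.0006,0,0,0,0,235],[-0.009,-0.0006,0,0,0,0,235],[-0.012,-0.0006,0,0,0,0,235],[-0.015,-0.0006,0,0,0,0,235],[-0.018,-0.0006,0,0,0,0,235],[-0.021,-0.0006,0,0,0,0,235],[-0.024,-0.0006,0,0,0,0,235]]' 100;python3 go.py 541 -35.9 64 90.34; python3 - <<'E'
from meas import *
im,K,T=img("scene"); crop(im,200,130,90,75,8,"pics/s43.png")
E
```

```text
time: 56.18
tcp_pos: [0.5351, -0.0362, 0.0645]
tcp_rot: [0.002, -0.003, 1.0, -0.001]
wrist_force: [0.4, -0.1, -0.9]
finger_gap: 0.0143
t 56.17 tcp [535.1 -36.2  64.5] psi 90.35 q6 -1.83 gap 14.3 F [ 0.4 -0.1 -0.9] tilt 0.21
shift [-0.0059  0.0003  0.0006] turn [-0.11  0.18  0.01]
```

View pics/s43.png

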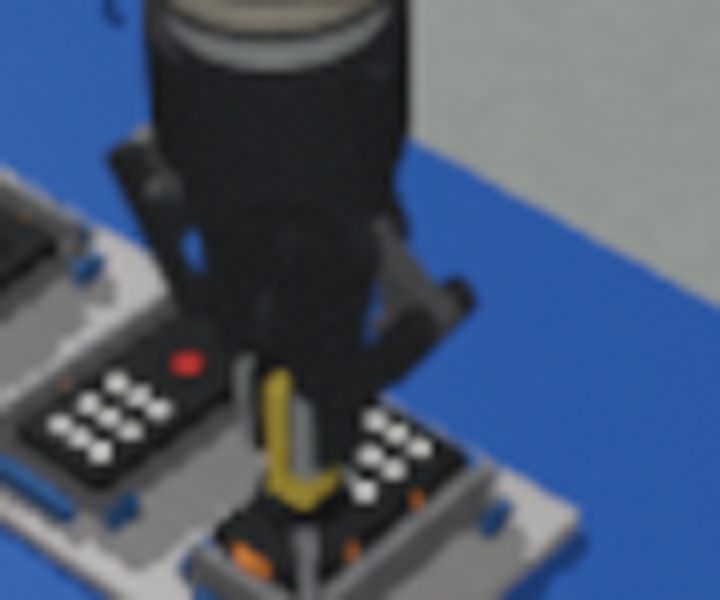

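```bash
python3 -m crank '[[-0.0022,0,0.0005,0,0.15,0,235],[-0.0022,0,0.0005,0,0.15,0,235],[-0.0022,-0.003,0.0005,0,0.15,0,235],[-0.0022,-0.006,0.0005,0,0.15,0,235],[-0.0022,-0.009,0.0005,0,0.15,0,235],[-0.0022,-0.012,0.0005,0,0.15,0,235],[-0.0022,-0.015,0.0005,0,0.15,0,235],[-0.0022,-0.018,0.0005,0,0.15,0,235]]' 100;python3 go.py 537.2 -84 64 90.34
```

```text
time: 57.22
tcp_pos: [0.5378, -0.0545, 0.0642]
tcp_rot: [0.001, -0.003, 1.0, -0.001]
wrist_force: [-0.3, 0.6, -0.0]
finger_gap: 0.0141
t 57.23 tcp [537.8 -54.5  64.2] psi 90.34 q6 -1.86 gap 14.1 F [-0.3  0.6 -0. ] tilt 0.13
shift [ 0.0008 -0.0295  0.0002] turn [-0.12  0.06  0.  ]
```

```bash
python3 -m crank '[[0,-0.003,0,0,0,0,235],[0,-0.006,0,0,0,0,235],[0,-0.009,0,0,0,0,235],[0,-0.012,0,0,0,0,235],[0,-0.015,0,0,0,0,235],[0,-0.018,0,0,0,0,235],[0,-0.021,0,0,0,0,235],[0,-0.023,0,0,0,0,235]]' 100;python3 go.py 537.2 -84 64 90.34; python3 - <<'E'
from meas import *
im,K,T=img("scene"); crop(im,190,140,90,75,8,"pics/s44.png")
E
```

```text
time: 58.22
tcp_pos: [0.5379, -0.0777, 0.0642]
tcp_rot: [0.0, -0.003, 1.0, -0.001]
wrist_force: [0.3, -0.0, -0.1]
finger_gap: 0.0145
t 58.23 tcp [537.9 -77.7  64.2] psi 90.33 q6 -1.90 gap 14.5 F [ 0.3 -0.  -0.1] tilt 0.13
shift [ 0.0008 -0.0063  0.0002] turn [-0.12  0.06 -0.01]
```

View pics/s44.png

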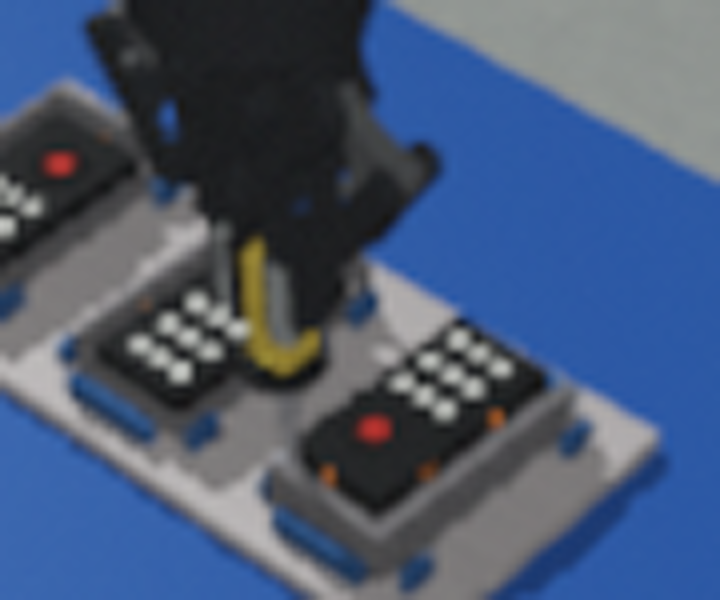

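Slivers of orange remain on the third remote; make a return pass biased ~1 mm closer to the cover.

```bash
python3 -m crank '[[0.0008,0.001,0,0,0,0,235],[0.0012,0.003,0,0,0,0,235],[0.0012,0.006,0,0,0,0,235],[0.0012,0.009,0,0,0,0,235],[0.0012,0.012,0,0,0,0,235],[0.0012,0.015,0,0,0,0,235],[0.0012,0.018,0,0,0,0,235],[0.0012,0.021,0,0,0,0,235]]' 100;python3 go.py 537.2 -36.6 64 90.34
```

```text
time: 59.28
tcp_pos: [0.5365, -0.0566, 0.0641]
tcp_rot: [0.0, -0.003, 1.0, -0.001]
wrist_force: [-0.1, -0.1, -0.4]
finger_gap: 0.0143
t 59.27 tcp [536.5 -56.6  64.1] psi 90.33 q6 -1.87 gap 14.3 F [-0.1 -0.1 -0.4] tilt 0.13
shift [-0.0008  0.02    0.0001] turn [-0.12  0.04 -0.01]
```

```bash
python3 -m crank '[[0,0.003,0,0,0,0,235],[0,0.006,0,0,0,0,235],[0,0.009,0,0,0,0,235],[0,0.012,0,0,0,0,235],[0,0.015,0,0,0,0,235],[0,0.018,0,0,0,0,235],[0,0.0202,0,0,0,0,235],[0,0.0202,0,0,0,0,235]]' 100;python3 go.py 537.2 -36.6 64 90.34; python3 - <<'E'
from meas import *
im,K,T=img("scene"); crop(im,190,140,90,75,8,"pics/s45.png")
E
```

```text
time: 60.28
tcp_pos: [0.5363, -0.0362, 0.064]
tcp_rot: [0.0, -0.003, 1.0, -0.001]
wrist_force: [-0.2, -0.3, -1.1]
finger_gap: 0.0143
t 60.27 tcp [536.3 -36.2  64. ] psi 90.35 q6 -1.83 gap 14.3 F [-0.2 -0.3 -1.1] tilt 0.11
shift [-0.0009 -0.0004 -0.    ] turn [-0.11  0.02  0.01]
```

View pics/s45.png

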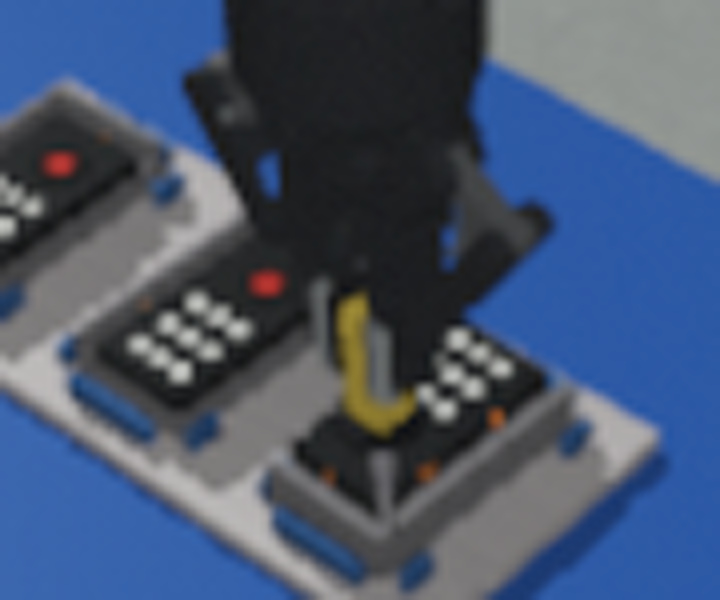

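```bash
python3 -m crank '[[0.003,-0.0004,0,0,0,0,235],[0.006,-0.0007,0,0,0,0,235],[0.009,-0.0007,0,0,0,0,235],[0.012,-0.0007,0,0,0,0,235],[0.015,-0.0007,0,0,0,0,235],[0.018,-0.0007,0,0,0,0,235],[0.021,-0.0007,0,0,0,0,235],[0.024,-0.0007,0,0,0,0,235]]' 100;python3 go.py 537.2 -36.9 64 90.34
```

```text
time: 61.32
tcp_pos: [0.5121, -0.0371, 0.064]
tcp_rot: [0.0, -0.003, 1.0, -0.001]
wrist_force: [-0.0, -0.2, -0.3]
finger_gap: 0.0137
t 61.33 tcp [512.1 -37.1  64. ] psi 90.34 q6 -1.84 gap 13.7 F [-0.  -0.2 -0.3] tilt 0.12
shift [-0.0251  0.0001  0.    ] turn [-0.11  0.03  0.  ]
```

```bash
python3 -m crank '[[0.003,0,0,0,0,0,235],[0.006,0,0,0,0,0,235],[0.009,0,0,0,0,0,235],[0.012,0,0,0,0,0,235],[0.015,0,0,0,0,0,235],[0.018,0,0,0,0,0,235],[0.021,0,0,0,0,0,235],[0.024,0,0,0,0,0,235]]' 100;python3 go.py 537.2 -36.9 64 90.34
```

```text
time: 62.32
tcp_pos: [0.4879, -0.0373, 0.064]
tcp_rot: [0.0, -0.003, 1.0, -0.001]
wrist_force: [0.1, 0.1, -0.7]
finger_gap: 0.0141
t 62.33 tcp [487.9 -37.3  64. ] psi 90.34 q6 -1.86 gap 14.1 F [ 0.1  0.1 -0.7] tilt 0.12
shift [-0.0493  0.0001  0.    ] turn [-0.11  0.03 -0.  ]
```

```bash
python3 -m crank '[[0.003,0,0,0,0,0,235],[0.006,0,0,0,0,0,235],[0.009,0,0,0,0,0,235],[0.012,0,0,0,0,0,235],[0.015,0,0,0,0,0,235],[0.018,0,0,0,0,0,235],[0.021,0,0,0,0,0,235],[0.024,0,0,0,0,0,235]]' 100;python3 go.py 537.2 -36.9 64 90.34; python3 - <<'E'
from meas import *
im,K,T=img("scene"); crop(im,190,140,90,75,8,"pics/s46.png")
E
```

```text
time: 63.32
tcp_pos: [0.4638, -0.0374, 0.064]
tcp_rot: [0.0, -0.003, 1.0, -0.001]
wrist_force: [-0.2, 0.1, -0.3]
finger_gap: 0.014
t 63.33 tcp [463.8 -37.4  64. ] psi 90.33 q6 -1.87 gap 14.0 F [-0.2  0.1 -0.3] tilt 0.12
shift [-0.0734  0.0001  0.0001] turn [-0.11  0.04 -0.01]
```

View pics/s46.png

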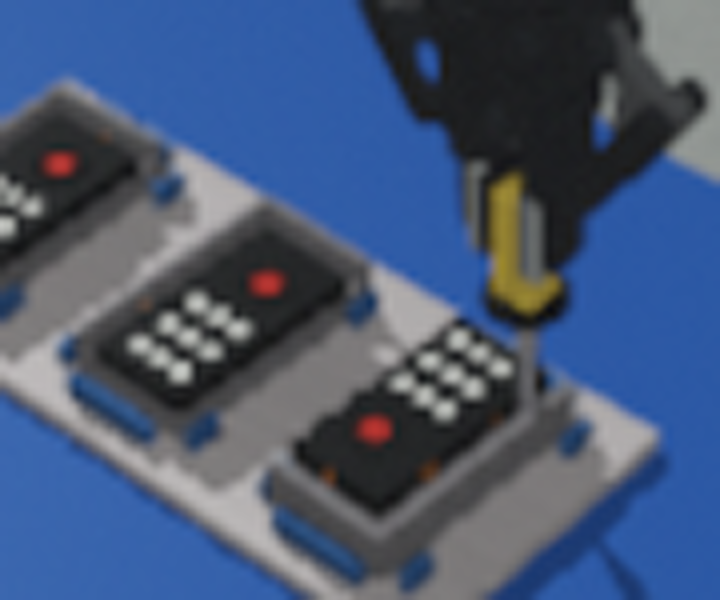

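```bash
python3 -m crank '[[0,0,-0.015,0,0,0,235],[0,0,-0.03,0,0,0,235],[0,0.04,-0.06,0,0,0,235],[0,0.09,-0.075,0,0,0,235],[0,0.14,-0.075,0,0,0,235],[-0.03,0.17,-0.075,0,0,0,235],[-0.03,0.17,-0.075,0,0,0,235]]' 100;python3 go.py 687.2 -14.2 135 94.07; python3 - <<'E'
from meas import *
im,K,T=img("top"); crop(im,250,150,110,65,7,"pics/t47.png");rem(im,K,T,.008,(250,150,120,65))
hsv=cv2.cvtColor(im,cv2.COLOR_BGR2HSV); m=(hsv[...,0]>6)&(hsv[...,0]<20)&(hsv[...,1]>120)
q=np.argwhere(m[150:215,250:360]); print(len(q)); 
E
```

```text
time: 64.25
tcp_pos: [0.4941, 0.1348, 0.1404]
tcp_rot: [0.001, -0.005, 1.0, -0.001]
wrist_force: [-1.1, -0.8, 0.0]
finger_gap: 0.0141
t 64.25 tcp [494.1 134.8 140.4] psi 90.53 q6 -1.51 gap 14.1 F [-1.1 -0.8  0. ] tilt 0.19
shift [-0.1917 -0.1508  0.0062] turn [-0.09  0.17 -3.54]
cover c (491.1,-59.7) size 36.6 x 79.9 rectang 88.2 | red-white ang -4.0 dist 37.4 red(511.3,-65.0) wht(473.9,-62.4)
cover c (500.8,-146.7) size 39.5 x 80.2 rectang 87.8 | red-white ang 176.2 dist 36.8 red(481.9,-143.4) wht(518.6,-145.8)
cover c (503.7,-249.0) size 82.1 x 41.5 rectang 1.3 | red-white ang 178.5 dist 37.5 red(485.2,-247.0) wht(522.7,-247.9)
5
```

View pics/t47.png

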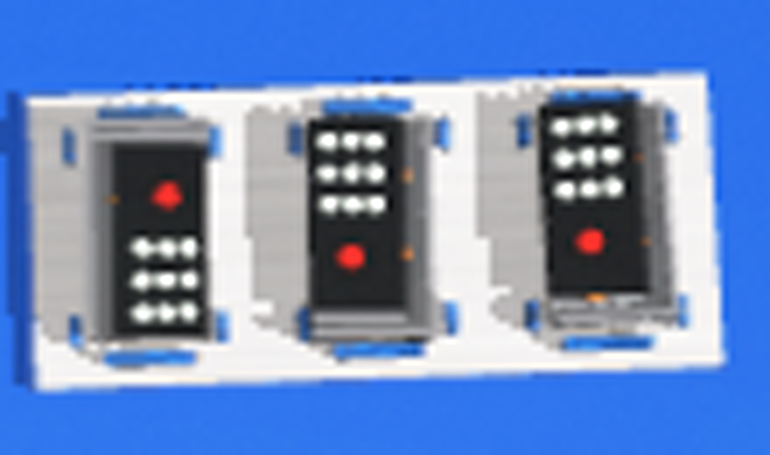

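```bash
python3 - <<'E'
from meas import *
old=cv2.imread("pics/t23.png"); im,K,T=img("top"); cv2.imwrite("pics/t48.png",im)
C={"A":(497.6,-254.,180),"B":(494.8,-153,180),"C":(496.2,-54.4,0)}
L={0:(-22,17),1:(12,17),2:(38,-8)}
def org(a,q,r=3.2):
    yy,xx=np.mgrid[:a.shape[0],:a.shape[1]]; m=(np.hypot(xx-q[0],yy-q[1])<r)
    a=a.astype(float); e=np.clip((a[...,2]-a[...,0])-15,0,None); return e[m].sum()
for k,(x,y,an) in C.items():
  for c,(lx,ly) in L.items():
    s=-1 if an else 1
    q=proj([[(x+s*lx)/1000,(y+s*ly)/1000,.026]],K,T)[0]
    print(k,c,q.round(1),org(old,q).round(),org(im,q).round(), (org(im,q)/org(old,q)).round(2))
E
```

```text
A 0 [341.  172.8] 1205.0 32.0 0.03
A 1 [341.5 183.8] 1556.0 41.0 0.03
A 2 [333.7 192.6] 1177.0 300.0 0.25
B 0 [307.8 174.7] 1323.0 117.0 0.09
B 1 [308.3 185.7] 1390.0 184.0 0.13
B 2 [300.4 194.5] 1328.0 0.0 0.0
C 0 [264.9 189.9] 1356.0 0.0 0.0
C 1 [264.5 178.8] 1243.0 63.0 0.05
C 2 [272.4 170.2] 1086.0 0.0 0.0
```

Residual orange: A2 about 25% of its original area (others ≤13%), so I'll give A's short leg another pass hugging the cover.

```bash
python3 go.py 460 -221 110 90.8
```

```text
t 64.35 tcp [492.5 133.1 139.4] psi 90.39 q6 -1.51 gap 14.2 F [ 0.5 -0.1 -1.3] tilt 0.13
shift [ 0.035  -0.3538  0.0301] turn [-0.12  0.03 -0.41]
```

```bash
python3 -m crank '[[0.005,-0.05,0,0,0,0,235],[0.01,-0.1,0,0,0,0,235],[0.015,-0.15,0,0,0,0,235],[0.02,-0.2,0,0,0,-0.4,235],[0.025,-0.25,0.01,-0.1,0,-0.4,235],[0.03,-0.3,0.02,-0.1,0,-0.4,235],[0.035,-0.345,0.03,-0.1,0,-0.4,235],[0.035,-0.3538,0.03,-0.1,0,-0.4,235]]' 100;python3 go.py 460 -221 64 90.8
```

```text
time: 65.35
tcp_pos: [0.4582, -0.2237, 0.1099]
tcp_rot: [-0.0, -0.004, 1.0, 0.0]
wrist_force: [0.3, 1.0, -0.6]
finger_gap: 0.0142
t 65.35 tcp [ 458.2 -223.7  109.9] psi 90.49 q6 -2.23 gap 14.2 F [ 0.3  1.  -0.6] tilt 0.03
shift [-0.0019  0.0026  0.0459] turn [ 0.   -0.03 -0.31]
```

```bash
python3 -m crank '[[-0.0019,0.0026,0.02,0,0,-0.3,235],[-0.0019,0.0026,0.035,0,0,-0.3,235],[-0.0019,0.0026,0.0459,0,0,-0.3,235],[-0.0019,0.0026,0.0459,0,0,-0.3,235]]' 100;python3 go.py 460 -221 64 90.8; python3 - <<'E'
from meas import *
im,K,T=img("scene"); crop(im,150,110,90,75,8,"pics/s50.png")
E
```

```text
time: 65.85
tcp_pos: [0.4593, -0.2201, 0.063]
tcp_rot: [-0.001, -0.007, 1.0, 0.001]
wrist_force: [0.2, 0.5, -0.7]
finger_gap: 0.0144
t 65.85 tcp [ 459.3 -220.1   63. ] psi 90.83 q6 -2.23 gap 14.4 F [ 0.2  0.5 -0.7] tilt 0.16
shift [-0.0006 -0.0009 -0.001 ] turn [ 0.08 -0.14  0.03]
```

View pics/s50.png

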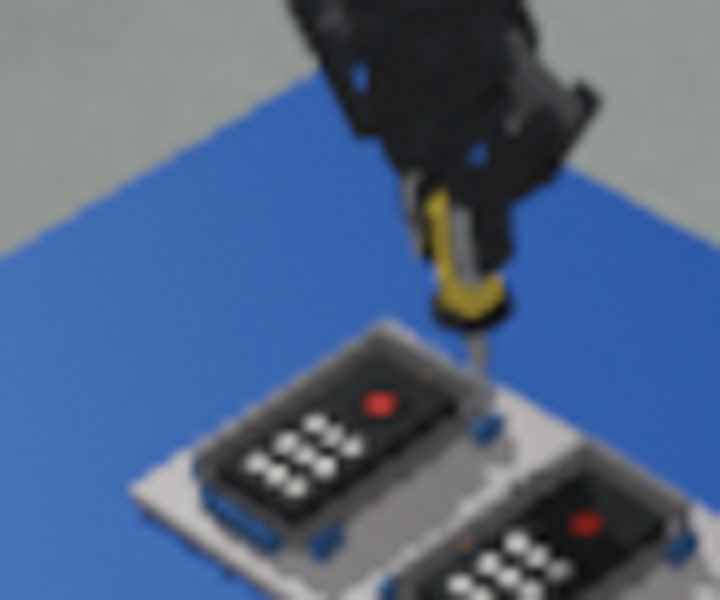

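```bash
python3 -m crank '[[0,-0.002,-0.001,0.1,-0.1,0,235],[0,-0.005,-0.001,0.1,-0.1,0,235],[0,-0.008,-0.001,0.1,-0.1,0,235],[0,-0.011,-0.001,0.1,-0.1,0,235],[0,-0.0135,-0.001,0.1,-0.1,0,235],[-0.0008,-0.0135,-0.001,0.1,-0.1,0,235],[-0.0016,-0.0135,-0.001,0.1,-0.1,0,235],[-0.0024,-0.0135,-0.001,0.1,-0.1,0,235]]' 100;python3 go.py 460 -221 64 90.8
```

```text
time: 66.9
tcp_pos: [0.4622, -0.2338, 0.0646]
tcp_rot: [-0.0, -0.007, 1.0, -0.0]
wrist_force: [-0.9, -0.2, -0.3]
finger_gap: 0.0143
t 66.90 tcp [ 462.2 -233.8   64.6] psi 90.84 q6 -2.25 gap 14.3 F [-0.9 -0.2 -0.3] tilt 0.05
shift [0.002  0.0128 0.0006] turn [-0.04 -0.03  0.04]
```

```bash
python3 -m crank '[[-0.0003,-0.003,0,0,0,0,235],[-0.0003,-0.006,0,0,0,0,235],[-0.0003,-0.009,0,0,0,0,235],[-0.0003,-0.012,0,0,0,0,235],[-0.0003,-0.015,0,0,0,0,235],[-0.0003,-0.018,0,0,0,0,235],[-0.0003,-0.021,0,0,0,0,235],[-0.0003,-0.023,0,0,0,0,235]]' 100;python3 go.py 460 -221 64 90.8; python3 - <<'E'
from meas import *
im,K,T=img("scene"); crop(im,150,110,90,75,8,"pics/s51.png")
E
```

```text
time: 67.9
tcp_pos: [0.4626, -0.2569, 0.0645]
tcp_rot: [-0.0, -0.007, 1.0, -0.0]
wrist_force: [-2.0, 1.3, -0.5]
finger_gap: 0.0143
t 67.90 tcp [ 462.6 -256.9   64.5] psi 90.83 q6 -2.28 gap 14.3 F [-2.   1.3 -0.5] tilt 0.06
shift [0.0021 0.036  0.0005] turn [-0.03 -0.05  0.03]
```

View pics/s51.png

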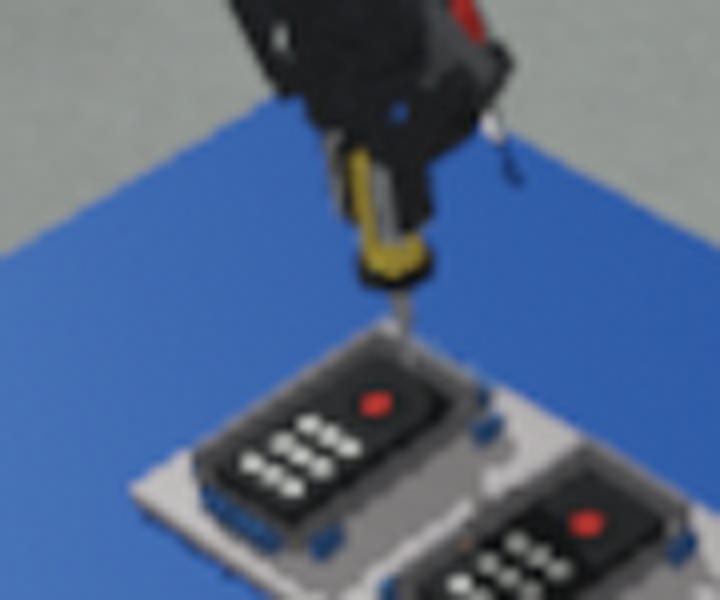

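A2 is now fully in. Lift out and return the stylus to the holder.

```bash
python3 -m crank '[[0.001,0,0,0,0,0,235],[0.001,0,-0.015,0,0,0,235],[0.001,0,-0.04,0,0,0,235],[0.001,0,-0.08,0,0,0,235],[0.001,0,-0.08,0,0,0,235]]' 100;python3 go.py 687.3 -14.2 140 94.07
```

```text
time: 68.58
tcp_pos: [0.465, -0.2595, 0.1504]
tcp_rot: [0.004, -0.007, 1.0, -0.004]
wrist_force: [0.1, -0.6, -0.0]
finger_gap: 0.0141
t 68.58 tcp [ 465.  -259.5  150.4] psi 90.84 q6 -2.28 gap 14.1 F [ 0.1 -0.6 -0. ] tilt 0.69
shift [-0.2258  0.2421  0.0103] turn [-0.51  0.47 -3.22]
```

```bash
python3 -m crank '[[-0.03,0.032,0,0,0,0,235],[-0.065,0.07,0,-0.2,0.2,-1,235],[-0.1,0.107,0,-0.5,0.4,-2,235],[-0.135,0.145,0.005,-0.5,0.47,-3,235],[-0.17,0.182,0.01,-0.5,0.47,-3.2,235],[-0.205,0.22,0.01,-0.5,0.47,-3.2,235],[-0.2258,0.2421,0.01,-0.5,0.47,-3.2,235],[-0.2258,0.2421,0.01,-0.5,0.47,-3.2,235]]' 100;python3 go.py 687.3 -14.2 100 94.07; python3 - <<'E'
from meas import *
im,K,T=img("scene"); crop(im,140,130,100,120,5,"pics/s52.png")
E
```

```text
time: 69.58
tcp_pos: [0.6882, -0.0122, 0.1396]
tcp_rot: [0.0, -0.037, 0.999, 0.0]
wrist_force: [-0.8, -1.1, -1.1]
finger_gap: 0.0144
t 69.58 tcp [688.2 -12.2 139.6] psi 94.21 q6 -1.81 gap 14.4 F [-0.8 -1.1 -1.1] tilt 0.02
shift [ 0.001  -0.0019  0.0396] turn [0.01 0.02 0.14]
```

View pics/s52.png

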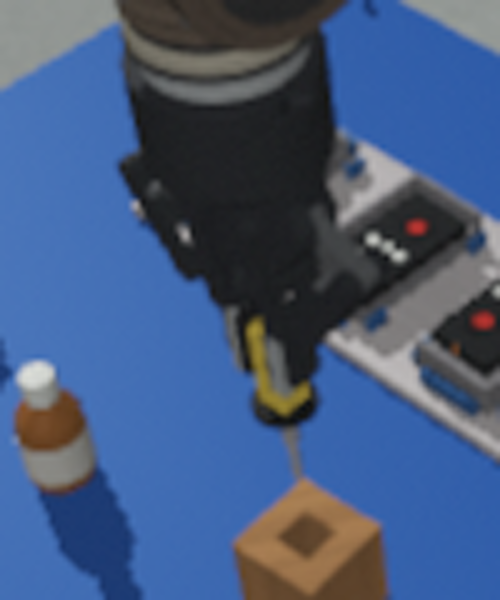

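```bash
python3 -m crank '[[0.001,-0.0019,0.01,0,0,0.1,235],[0.001,-0.0019,0.025,0,0,0.1,235],[0.001,-0.0019,0.037,0,0,0.1,235],[0.001,-0.0019,0.037,0,0,0.1,235]]' 100;python3 go.py 687.3 -14.2 45 94.07; python3 - <<'E'
from meas import *
im,K,T=img("scene"); crop(im,140,150,100,120,5,"pics/s53.png")
E
```

```text
time: 70.12
tcp_pos: [0.6849, -0.0156, 0.1001]
tcp_rot: [-0.002, -0.035, 0.999, 0.0]
wrist_force: [-0.4, 0.5, -1.1]
finger_gap: 0.0143
t 70.12 tcp [684.9 -15.6 100.1] psi 94.01 q6 -1.81 gap 14.3 F [-0.4  0.5 -1.1] tilt 0.26
shift [-0.0028  0.0012  0.0551] turn [ 0.04 -0.26 -0.06]
```

View pics/s53.png

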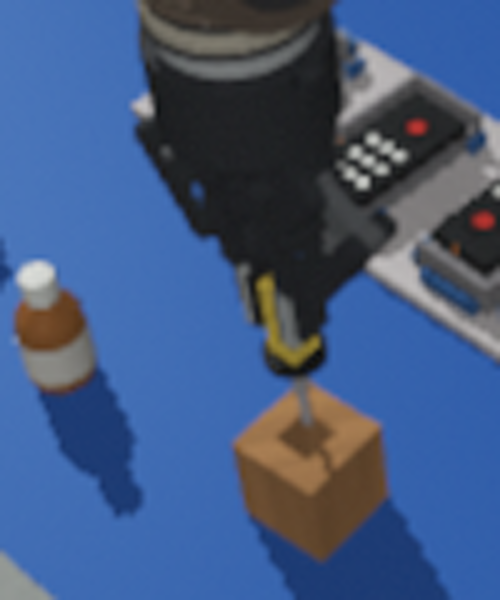

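Tip is right over the hole (crop (310,425) vs hole centre (307,435)). Insert.

```bash
python3 -m crank '[[-0.0026,0.0012,0.005,0,-0.2,0,235],[-0.0026,0.0012,0.015,0,-0.2,0,235],[-0.0026,0.0012,0.028,0,-0.2,0,235],[-0.0026,0.0012,0.04,0,-0.2,0,235],[-0.0026,0.0012,0.048,0,-0.2,0,235],[-0.0026,0.0012,0.053,0,-0.2,0,235],[-0.0026,0.0012,0.0545,0,-0.2,0,235],[-0.0026,0.0012,0.0545,0,-0.2,0,235]]' 100;python3 go.py 687.3 -14.2 45 94.07
```

```text
time: 71.18
tcp_pos: [0.6884, -0.0142, 0.0472]
tcp_rot: [0.001, -0.035, 0.999, 0.0]
wrist_force: [0.5, -0.8, -1.3]
finger_gap: 0.0141
t 71.17 tcp [688.4 -14.2  47.2] psi 94.02 q6 -1.81 gap 14.1 F [ 0.5 -0.8 -1.3] tilt 0.09
shift [0.0011 0.0001 0.0022] turn [ 0.01  0.09 -0.05]
```

```bash
python3 -m crank '[[0.001,0,0.001,0,0,0,235],[0.001,0,0.0028,0,0,0,235],[0.001,0,0.003,0,0,0,235]]' 60;python3 go.py 687.3 -14.2 45 94.07; python3 -m crank '[[0,0,0,0,0,0,200],[0,0,0,0,0,0,170],[0,0,0,0,0,0,120],[0,0,0,0,0,0,60],[0,0,0,0,0,0,0],[0,0,0,0,0,0,0],[0,0,0,0,0,0,0]]' 40; python3 - <<'E'
from meas import *
im,K,T=img("scene"); crop(im,140,150,100,120,5,"pics/s54.png")
E
```

```text
time: 71.55
tcp_pos: [0.6875, -0.0144, 0.0445]
tcp_rot: [0.001, -0.035, 0.999, 0.0]
wrist_force: [-0.5, -0.6, 0.6]
finger_gap: 0.0141
t 71.55 tcp [687.5 -14.4  44.5] psi 94.02 q6 -1.81 gap 14.1 F [-0.5 -0.6  0.6] tilt 0.11
shift [ 0.0002  0.0002 -0.0005] turn [ 0.    0.11 -0.05]
time: 72.42
tcp_pos: [0.6875, -0.0144, 0.0445]
tcp_rot: [0.001, -0.035, 0.999, 0.0]
wrist_force: [0.1, -0.4, 0.3]
finger_gap: 0.0854
```

View pics/s54.png

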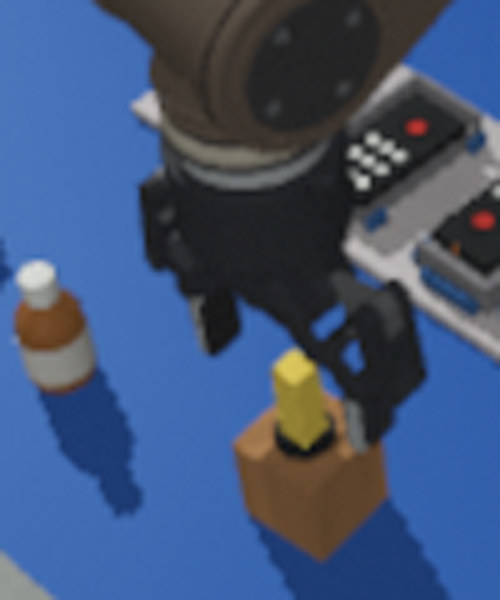

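Stylus hangs with collar on block. Retreat straight up, move clear, and check everything.

```bash
python3 -m crank '[[0,0,-0.04,0,0,0,0],[0,0,-0.1,0,0,0,0],[0,0,-0.14,0,0,0,0],[0.03,0.04,-0.15,0,0,0,0],[0.06,0.1,-0.15,0,0,0,0],[0.08,0.15,-0.15,0,0,0,0],[0.1,0.2,-0.15,0,0,0,0],[0.1,0.2,-0.15,0,0,0,0]]' 60; python3 -m crank '[[0,0,0,0,0,0,0],[0,0,0,0,0,0,0]]'; python3 - <<'E'
from meas import *
s=state(); print(s["time"],s["tcp_pos"],s["joint_vel"].round(3))
old=cv2.imread("pics/t23.png"); im,K,T=img("top"); cv2.imwrite("pics/t55.png",im); rem(im,K,T,.008,(250,150,120,65)); crop(im,235,95,140,120,5,"pics/t55c.png")
C={"A":(498.5,-254.5,180),"B":(494.8,-153,180),"C":(496.2,-54.4,0)}
L={0:(-22,17),1:(12,17),2:(38,-8)}
def org(a,q,r=3.2):
    yy,xx=np.mgrid[:a.shape[0],:a.shape[1]]; m=(np.hypot(xx-q[0],yy-q[1])<r)
    a=a.astype(float); e=np.clip((a[...,2]-a[...,0])-15,0,None); return e[m].sum()
for k,(x,y,an) in C.items():
  for c,(lx,ly) in L.items():
    sg=-1 if an else 1
    q=proj([[(x+sg*lx)/1000,(y+sg*ly)/1000,.026]],K,T)[0]
    print(k,c,(org(im,q)/org(old,q)).round(2))
jig(im,K,T,(240,150,125,65))
im,K,T=img("scene"); cv2.imwrite("pics/s55.png",im)
E
```

```text
time: 73.47
tcp_pos: [0.5717, 0.1811, 0.1945]
tcp_rot: [0.001, -0.038, 0.999, 0.0]
wrist_force: [0.3, -0.2, 0.6]
finger_gap: 0.0852
time: 73.72
tcp_pos: [0.5723, 0.1801, 0.1945]
tcp_rot: [0.001, -0.037, 0.999, 0.0]
wrist_force: [-0.1, -0.5, 0.3]
finger_gap: 0.0853
73.725 [0.57231281 0.18011298 0.19447044] [-0.009  0.003  0.     0.002 -0.001  0.002]
cover c (491.1,-59.7) size 36.6 x 79.9 rectang 88.2 | red-white ang -4.0 dist 37.4 red(511.3,-65.0) wht(473.9,-62.4)
cover c (500.8,-146.7) size 39.5 x 80.2 rectang 87.8 | red-white ang 176.9 dist 36.4 red(482.3,-143.8) wht(518.6,-145.8)
cover c (504.8,-249.8) size 82.6 x 41.6 rectang 1.4 | red-white ang 180.0 dist 37.0 red(486.3,-249.0) wht(523.3,-249.0)
A 0 0.05
A 1 0.0
A 2 0.0
B 0 0.09
B 1 0.13
B 2 0.0
C 0 0.0
C 1 0.05
C 2 0.0
jig ((495.8466796875, -155.28074645996094), (129.99583435058594, 299.7491760253906), 0.2592127323150635)
```

View pics/t55c.png

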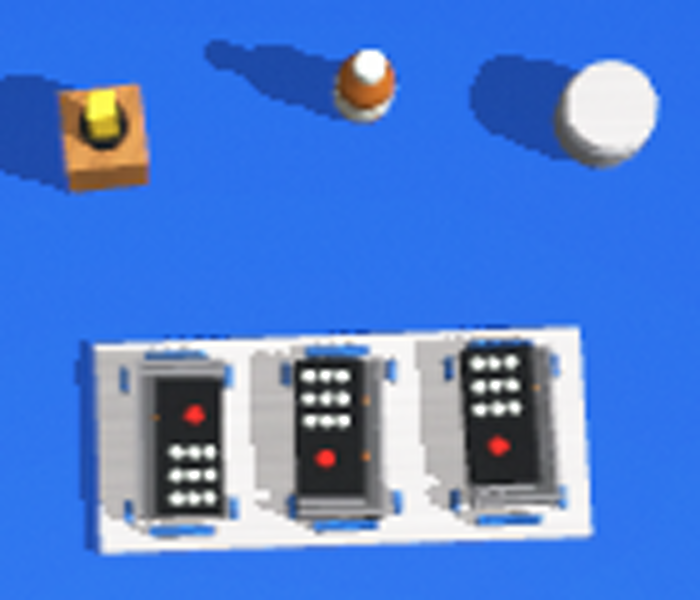

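View pics/s55.png

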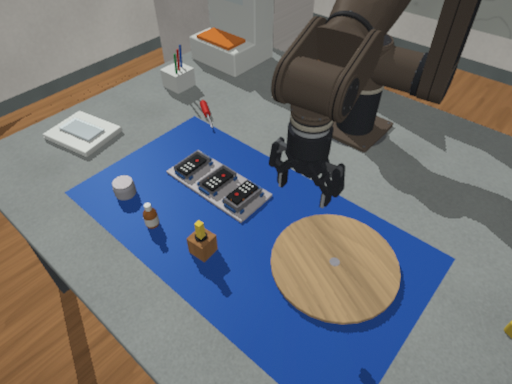

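```bash
python3 -c "
from station import manip,state
print(manip.hand_in()); print(state()['time'])"
```

```text
the job is handed in; nothing more can be done
None
the job is handed in; nothing more can be done
```

I handed the job in at about 74 s of the 210 s. By my last checks everything is done, but `hand_in` gives no verdict.

**What I did**
- I lifted all three remotes off the turntable and laid them keys up in the jig, one to a bay.
- I ran the stylus at about 24 mm/s along each L-shaped groove. Remote A's short leg needed two extra passes, and remote C needed one return pass, because orange still showed.
- I hung the stylus back in its holder block and moved the arm clear.

**Last checks (top and scene cameras)**
- **Remotes:** each lies in its bay with its centre within about 2.5 mm of the bay's centre; the limit is 6 mm. I judged them flat from the pictures and did not measure their tilt.
- **Catches:** seven of the nine show 5% or less of their original orange area. Remote B's catches 0 and 1 show 9% and 13%, which I take to be about 4.5 mm pushed in; the limit is 3 mm. This comes from visible orange, not from a direct reading of each catch.
- **Stylus:** its collar is down on the block and it looks upright.
- **Bystanders:** the bottle, tin and screwdriver look unmoved in the pictures.

**What disagreed with the description or failed on the way**
- The fingertips sit about 23 mm behind the reported tool point, so my first grasp closed on air above the remote. I re-measured from the pictures and went lower.
- The first remote caught on a stop and needed a few millimetres of correction before it seated.
- The two cameras differed by 2–3 mm. The top view agreed with the robot to about 1 mm, so I went by that one.

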